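Load the profile gauge's vacuum nest

ROBOT

A 6-joint arm with a two-finger parallel gripper is mounted at the origin on the work surface. World frame = base frame: x ahead of the robot, y to its left, z up, the work surface at z = 0. Lengths are in m, angles in rad, forces in N, time in s.
With the tool pointing down it reaches from about 0.375 to 0.9 m from the base axis. Payload 3.1 kg.
Tool frame: the origin (TCP) lies at the very end of the fingers, on their centre line; the grasp point (between the pads) lies 19 mm behind it; x points along the fingers, z is the direction in which the jaws open and shut, and the axes are right-handed (so a half turn about x gives the same grasp; the last joint's range is limited). The gripper opens to 85 mm and grips with 20 to 120 N. Pads are 22 mm wide; open, the fingers measure 114 mm over their backs; the gripper's body (76 mm by 85 mm) begins 54 mm behind the grasp point. The pads swing forward as they close: fully open they stand 13 mm farther back than shut.
Start: joints at [1.065, 0.527, 1.433, -0, 1.181, -0.178], TCP at [0.201, 0.592, 0.196] pointing down, gripper open.
Joint ranges: [-3.08, 3.08], [-0.75, 2.2], [0.22, 2.44], [-1.43, 4.57], [0, 2.65], [-2.85, 2.85]. Speed limits (rad/s): [2.79, 2.79, 3.14, 3.14, 3.14, 3.14].

INTERFACE

Orientations are given as a unit quaternion [x, y, z, w].
In Python, from station import manip, viewer, job gives the robot as it stands.
- The arm moves only by the tool move_arm, never from a script. Its argument "deltas" is one flat list of numbers, 7 for each row, row after row: the finger opening in mm, from 0 to 85.4, then the shift along the tool's x, y, z in mm, then the turn, a rotation vector about the tool's x, y, z in degrees. In form: [jaw, tx, ty, tz, rx, ry, rz, jaw, tx, ty, tz, rx, ry, rz, ...]. A call has 1 to 10 rows; each row shifts and turns the commanded pose from where the row before left it, along the tool's axes as they then stand; what a row does not reach is not made up. A row lasts 1/10 s, in which the tool goes at most 50 mm and 8.59 degrees, less where a joint would pass 70% of its speed; a pose out of reach is approached as far as the arm can. A call is refused whole if a number of a shift passes 50 or a number of a turn 8.59, either way. A call with a gripper value outside its range is refused whole. The fingers move at their own pace and stop on an object; "force" is the grip in N (left out, the last holds). Time passes only in rows, so rows that do not move let the fingers close. It gives the time, the measured TCP pose, the force and the opening at its end, in the units of the state.
- manip.sense(): the state, without advancing time (a new reading comes with each control period).
- viewer.snapshot(name): name is "scene" or "top" or "wrist"; returns a dict with "image" (400x640x3 uint8, red, green, blue), "depth" (400x640 float32, m along the optical axis (not along the pixel's ray), 0 where there is no reading), "fovy" (degrees; the focal length in pixels is half the picture's height over the tangent of half this angle, whatever the lens; pixels are square), "cx", "cy" (the principal point, pixels), "R" (3x3) and "t" (3): a world point X has camera coordinates R X + t. Camera axes: x right, y down, z forward; pixel columns grow to the right and rows downward; lengths in m; the calibration is good to about 2 mm. A picture is of the moment at which its call begins.
- job.sign_off(): hands the job in, once; it reports no verdict.
The state is a dict: "t": time; "q": joint angles; "qd": joint speeds; "tau": joint torques, N m; "tcp_pos": TCP position; "tool_rot": TCP orientation; "force": force on the tool from outside, world axes, zero at the start; "ft_torque": the same for the moment, N m; "finger_gap": opening from 0.0 (shut) to 1.0 (fully open).
Only numpy, scipy, OpenCV 4.12 (cv2) and the standard library are available. Lean on these libraries where they do the work, as an engineer would, in place of code of your own. Each camera call takes 0.05 s, during which the arm holds its last target.

TASK

Set every square cap on the bench into a pocket of the nest of its own, rim down with the blue face up, fully home and level. When all of them are in, throw the red vacuum lever over to on, and only then take the red status plate out of its stand and hang it by its hole on the hook; leave the other things on the bench where they are.

Things in the scene. Friction and masses are not known exactly. Their poses are not given: they have to be found in the camera images.
- cap0: square hollow cap 44 x 44 x 24 mm, 62 g: one face closed (blue, 6 mm thick), the other open (bare rim, walls 4 mm, black cavity 36 x 36 mm, 18 mm deep). Origin at the centre of the block; x points out of the blue face, y and z along the sides. Starts standing on a side, z up, free to be tipped over (a push near the top edge of the blue face lays it rim-down). None if absent
- cap1: square hollow cap 44 x 44 x 24 mm, 62 g: one face closed (blue, 6 mm thick), the other open (bare rim, walls 4 mm, black cavity 36 x 36 mm, 18 mm deep). Origin at the centre of the block; x points out of the blue face, y and z along the sides. Starts standing on a side, z up, free to be tipped over (a push near the top edge of the blue face lays it rim-down). None if absent
- cap2: square hollow cap 44 x 44 x 24 mm, 62 g: one face closed (blue, 6 mm thick), the other open (bare rim, walls 4 mm, black cavity 36 x 36 mm, 18 mm deep). Origin at the centre of the block; x points out of the blue face, y and z along the sides. Starts standing on a side, z up, free to be tipped over (a push near the top edge of the blue face lays it rim-down). None if absent
- cap3: square hollow cap 44 x 44 x 24 mm, 62 g: one face closed (blue, 6 mm thick), the other open (bare rim, walls 4 mm, black cavity 36 x 36 mm, 18 mm deep). Origin at the centre of the block; x points out of the blue face, y and z along the sides. Starts standing on a side, z up, free to be tipped over (a push near the top edge of the blue face lays it rim-down). None if absent
- nest: dark steel nest block, 190 x 190 mm, top 18 mm above the table, fixed; origin on the table under its centre, sides along x and y. Four square pockets, 2 x 2, 95 mm apart, each 49 x 49 mm, 8 mm deep, sides along x and y, with a brass boss 26 x 26 mm, 12 mm high, in the middle that goes into a cap's cavity. A cap seated rim-down has its origin 12 mm above the pocket floor
- pocket0 (a point): centre of a pocket's floor (at the foot of the brass boss) in the nest, 10 mm above the table
- pocket1 (a point): centre of a pocket's floor (at the foot of the brass boss) in the nest, 10 mm above the table
- pocket2 (a point): centre of a pocket's floor (at the foot of the brass boss) in the nest, 10 mm above the table
- pocket3 (a point): centre of a pocket's floor (at the foot of the brass boss) in the nest, 10 mm above the table
- lever_base: block of the vacuum lever, fixed to the table; origin on the table under its centre; its x axis is the direction in which the lever is thrown to switch on
- lever_tip (a point): centre of the tip of the red vacuum lever (80 mm long)
- lever (a joint): vacuum lever angle in rad: 0 = off, leaning to -x of lever_base; 1.0 = fully on, leaning to +x. It starts near off and stays where it is left (light friction: a push at the tip moves it)
- plate: red plastic status plate 56 mm wide (y), 110 mm high (z), 8 mm thick (x), 60 g, with a square hole 30 x 30 mm and a solid strip 27 mm high above it; origin at the middle of its lower edge; both faces alike. It starts upright in the slot of the grey stand, its lower edge 6 mm and the slot's top 30 mm above the table
- plate_hole (a point): centre of the plate's hole, 68 mm above its lower edge
- hook: post with a hook, fixed; origin on the table on the axis of the post (18 mm thick, 129 mm high), z up. A bar 8 mm thick runs level from the post along the body's -x, its axis 125 mm above the table, for 85 mm, and its end bends up by 8 mm
- hook_mid (a point): point on the axis of the hook's bar, 48 mm out from the post's axis; the same axes as the hook
- hook_tip (a point): upturned tip of the hook, 91 mm out from the post's axis, 133 mm above the table; rounded, 4 mm radius
- solvent: bystander: clear bottle, blue cap, 60 mm wide, 150 mm high; origin under its centre
- jar: bystander: amber jar, 60 mm wide, 60 mm high; origin under its centre
- standard: bystander: flat steel roughness standard 30 x 70 x 10 mm; origin under its centre
- driver: bystander: screwdriver, 160 mm long, lying along its x axis
- gauge_box: bystander: wooden gauge-block box 60 x 100 x 30 mm; origin under its centre
- ring_gauge: bystander: steel ring gauge, 60 mm outside, 18 mm high; origin under its centre
- wipes: bystander: white box of wipes 80 x 100 x 50 mm; origin under its centre
Things that resemble listed ones, but are neither listed nor needed, are in the scene too. What is shaped like the cap2 but purple is not meant.

How it is judged:
On the way, in this order (a step that is already met when the one before it is completed fails the run):
1. every cap present sits in a pocket, rim down (((horizontal distance between cap0 and pocket0 below 0.006 m and z of cap0 in the frame of nest between 0.018 and 0.025 m) or (horizontal distance between cap0 and pocket1 below 0.006 m and z of cap0 in the frame of nest between 0.018 and 0.025 m) or (horizontal distance between cap0 and pocket2 below 0.006 m and z of cap0 in the frame of nest between 0.018 and 0.025 m) or (horizontal distance between cap0 and pocket3 below 0.006 m and z of cap0 in the frame of nest between 0.018 and 0.025 m)) and angle between each of cap0, cap1, cap2, cap3's own x axis and vertical below 0.12 rad and linear speed of each of cap0, cap1, cap2, cap3 below 0.03 m/s and ((horizontal distance between cap1 and pocket0 below 0.006 m and z of cap1 in the frame of nest between 0.018 and 0.025 m) or (horizontal distance between cap1 and pocket1 below 0.006 m and z of cap1 in the frame of nest between 0.018 and 0.025 m) or (horizontal distance between cap1 and pocket2 below 0.006 m and z of cap1 in the frame of nest between 0.018 and 0.025 m) or (horizontal distance between cap1 and pocket3 below 0.006 m and z of cap1 in the frame of nest between 0.018 and 0.025 m)) and ((horizontal distance between cap2 and pocket0 below 0.006 m and z of cap2 in the frame of nest between 0.018 and 0.025 m) or (horizontal distance between cap2 and pocket1 below 0.006 m and z of cap2 in the frame of nest between 0.018 and 0.025 m) or (horizontal distance between cap2 and pocket2 below 0.006 m and z of cap2 in the frame of nest between 0.018 and 0.025 m) or (horizontal distance between cap2 and pocket3 below 0.006 m and z of cap2 in the frame of nest between 0.018 and 0.025 m)) and ((horizontal distance between cap3 and pocket0 below 0.006 m and z of cap3 in the frame of nest between 0.018 and 0.025 m) or (horizontal distance between cap3 and pocket1 below 0.006 m and z of cap3 in the frame of nest between 0.018 and 0.025 m) or (horizontal distance between cap3 and pocket2 below 0.006 m and z of cap3 in the frame of nest between 0.018 and 0.025 m) or (horizontal distance between cap3 and pocket3 below 0.006 m and z of cap3 in the frame of nest between 0.018 and 0.025 m))), for 0.2 s.
2. the vacuum lever is thrown to on (value of joint lever above 0.8 rad), for 0.2 s.
3. the plate hangs on the hook by its hole, let go (x of plate_hole in the frame of hook_mid between -0.045 and 0.045 m and y of plate_hole in the frame of hook_mid between -0.02 and 0.02 m and z of plate_hole in the frame of hook_mid between -0.022 and 0.008 m and contact force between plate and hook above 0.2 N and not (contact force between plate and the fingers above 0.05 N) and linear speed of plate below 0.05 m/s), for 0.2 s.
At the end, for the whole second after the job is handed in: Every cap present sits in a pocket (centre within 6 mm of the pocket's, origin 18 to 25 mm above the table, blue face up within 0.12 rad), the lever is beyond 0.8 rad, and the plate hangs at rest on the hook's bar through its hole, let go (all of step 1 and all of step 3 and value of joint lever above 0.8 rad); the robot touches nothing.
It fails at once if a bystander is shifted by more than 30 mm (distance of any of solvent, jar, standard, driver, gauge_box, ring_gauge, wipes from where it was at the start of the episode above 0.03 m).
Of cap0, cap1, cap2, cap3 only 3 to 4 are there at a start; the rules pass over those that are not, and their reading is None.
At some moment in a run one of cap0, cap1, cap2, cap3 may be knocked a few centimetres aside while the robot is not near it.
It also fails if it takes over 189 s, if anything falls off the work surface, if the arm or the gripper's body presses on something with over 40 N, if the wrist force passes 120 N, or if a joint passes its speed limit or range.

## Working session

There is one attempt and no reset: what is moved stays moved. The work goes in short steps, Python scripts to look and compute and a tool call to move; the robot and the scene stay as the last step left them, time stands still between calls to the robot, and variables do not carry over. Pictures are saved under pics/ and viewed, and the job is handed in when it is done.

Besides the shell and the picture viewer there is one more tool, called after ">>>" as name(argument=value, ...), one argument or row to a line, values as JSON. move_arm: Moves the arm, as the interface text tells. Its arguments: {"type":"object","properties":{"deltas":{"type":"array"},"force":{"type":"number"}},"required":["deltas"]}

```bash
ls; mkdir -p pics
cat > h.py <<'E'
import numpy as np, cv2
from station import manip, viewer, job
def snap(n,save=None):
    s=viewer.snapshot(n)
    if save: cv2.imwrite('pics/'+save+'.png',s['image'][:,:,::-1])
    return s
def P(s,u,v,d=None):
    f=200/np.tan(np.radians(s['fovy'])/2)
    if d is None: d=s['depth'][int(round(v)),int(round(u))]
    c=np.array([(u-s['cx'])/f*d,(v-s['cy'])/f*d,d])
    return np.array(s['R']).T@(c-np.array(s['t']))
def Pz(s,u,v,z):
    f=200/np.tan(np.radians(s['fovy'])/2)
    R=np.array(s['R']);o=-R.T@np.array(s['t']);r=R.T@np.array([(u-s['cx'])/f,(v-s['cy'])/f,1])
    return o+r*(z-o[2])/r[2]
def crop(s,x0,x1,y0,y1,k,name):
    cv2.imwrite('pics/'+name+'.png',cv2.resize(s['image'][y0:y1,x0:x1,::-1],None,fx=k,fy=k,interpolation=cv2.INTER_CUBIC))
E
python3 - <<'E'
from h import *
import pickle
print(manip.sense())
for n in ['scene','top','wrist']:
    s=snap(n,n+'0'); pickle.dump(s,open(n+'0.pkl','wb')); print(n,s['fovy'],s['cx'],s['cy'],s['R'],s['t'])
E
```

```text
pics
{'t': 0.0, 'q': array([ 1.06549722e+00,  5.28467079e-01,  1.43391738e+00, -2.30502684e-05,
        1.18141276e+00, -1.78510849e-01]), 'qd': array([-5.70713040e-05,  9.73154431e-04, -2.07754253e-03,  4.87245795e-04,
        2.80134551e-04, -8.03563388e-04]), 'tau': array([ 1.32849345e-03, -4.42349160e+01, -1.78025812e+01, -3.73176408e-04,
        8.39707878e-03, -6.94664720e-06]), 'tcp_pos': array([0.20021602, 0.5912128 , 0.19532836]), 'tool_rot': array([-0.41234993,  0.57537309,  0.41166741,  0.5739715 ]), 'force': array([-0.24766956, -0.32570079, -0.80949036]), 'ft_torque': array([ 0.06461572,  0.03971271, -0.0218743 ]), 'finger_gap': 0.9972218913610582}
scene 42.98072754388603 315.7745114605326 197.23051106691452 [[ 0.14807912  0.98897261  0.00239868]
 [ 0.8154287  -0.12072125 -0.56612934]
 [-0.55959683  0.08578789 -0.82431294]] [-0.07355033 -0.41939517  1.87492803]
top 57.653997623376355 323.70262743857785 201.57282300090387 [[-0.01843047 -0.99951123 -0.02525114]
 [-0.99836869  0.01976268 -0.05356666]
 [ 0.05403951  0.02422269 -0.99824496]] [0.00763195 0.58235534 1.26668489]
wrist 70.00612900842239 319.76030415666924 198.8284740426763 [[ 0.32112162  0.94703674 -0.00152258]
 [ 0.91147131 -0.30862481  0.2719757 ]
 [ 0.25710108 -0.08872507 -0.96230291]] [-0.62263347 -0.03399652  0.37835127]
```

View pics/top0.png

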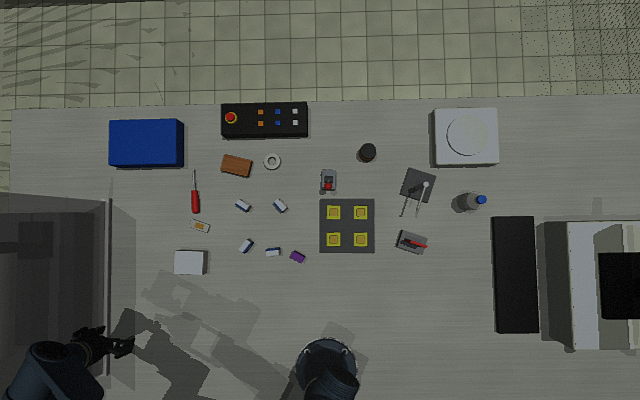

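View pics/scene0.png

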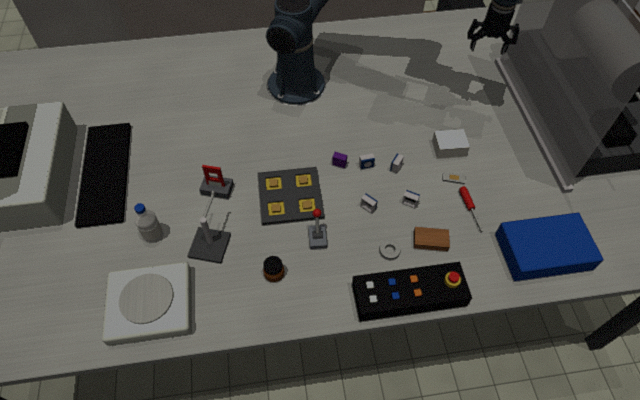

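View pics/wrist0.png

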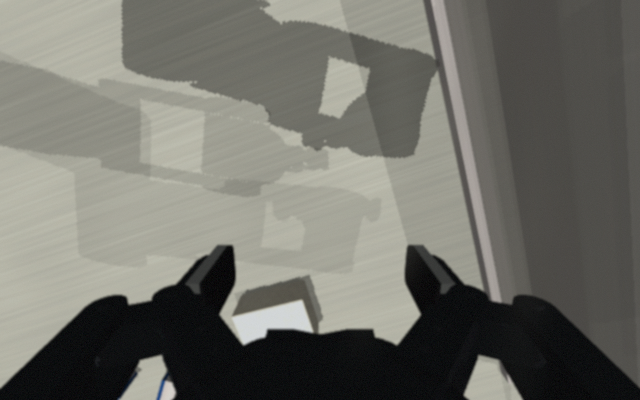

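Run:
```python
from h import *
import pickle
T=pickle.load(open('top0.pkl','rb'));S=pickle.load(open('scene0.pkl','rb'))
crop(T,220,320,180,270,8,'t_caps');crop(S,320,430,140,225,7,'s_caps')
crop(T,315,440,160,260,6,'t_nest');crop(S,180,335,155,265,5,'s_nest')
```

```text
(no output)
```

View pics/t_caps.png

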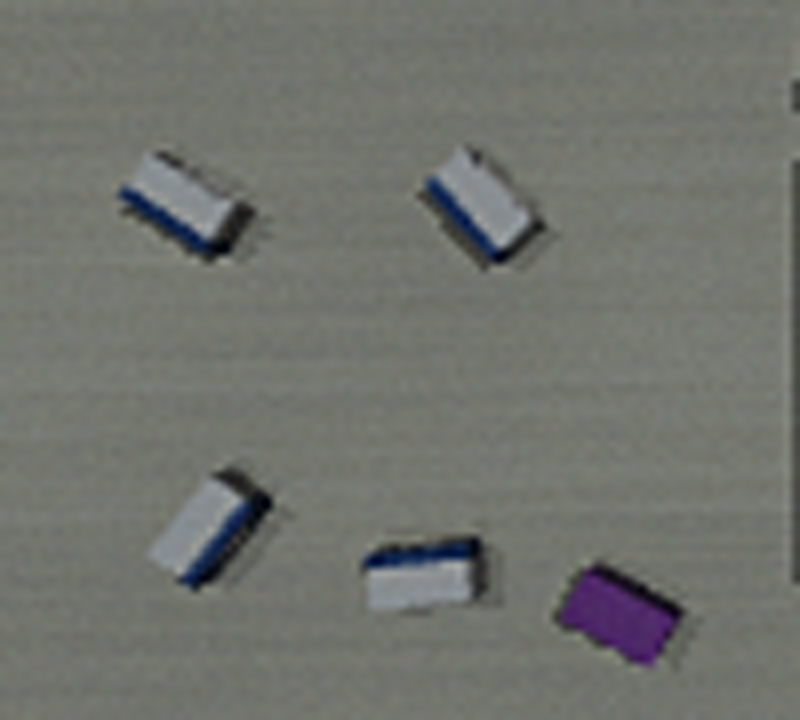

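View pics/s_caps.png

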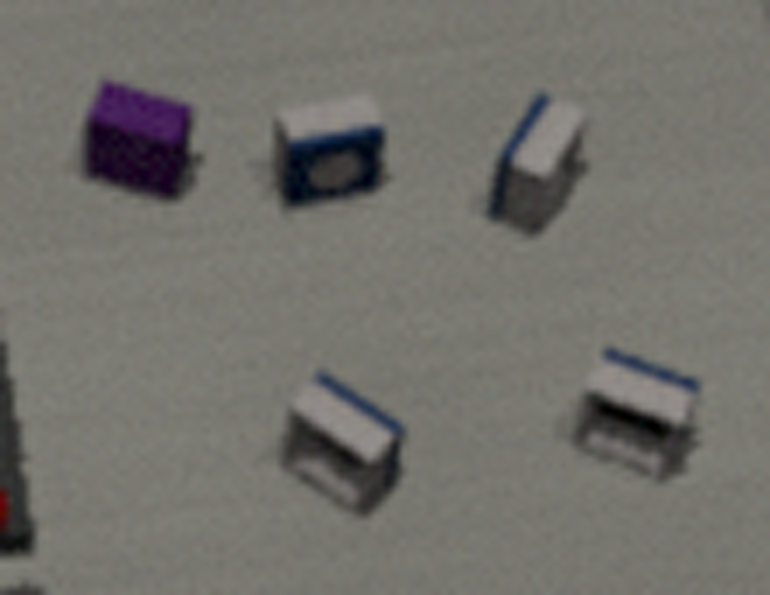

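View pics/t_nest.png

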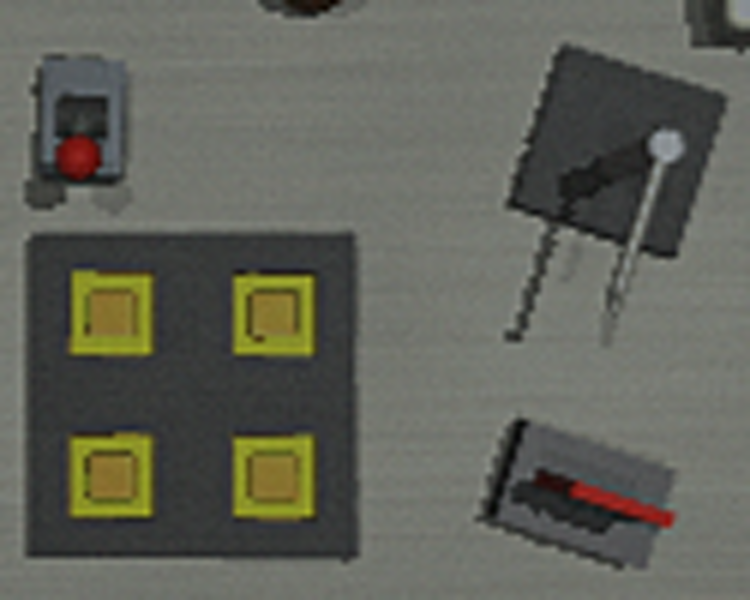

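View pics/s_nest.png

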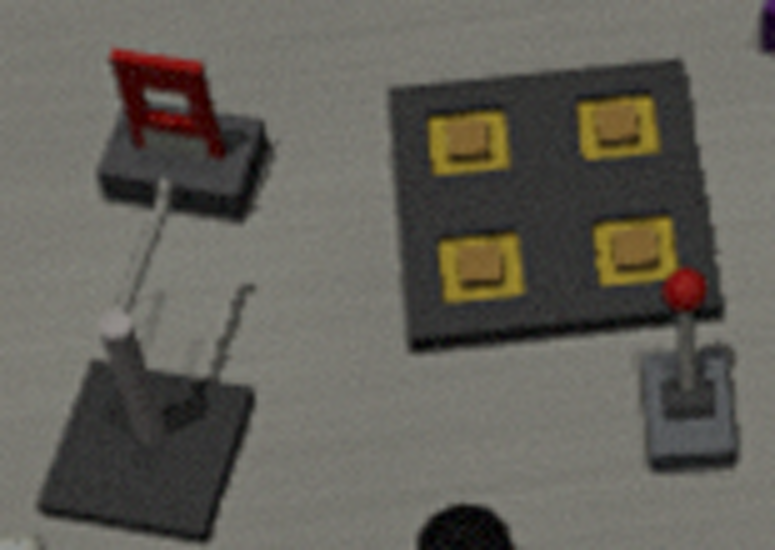

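```bash
cat >> h.py <<'E'
def cloud(s):
    f=200/np.tan(np.radians(s['fovy'])/2)
    v,u=np.mgrid[0:400,0:640]; d=s['depth']
    c=np.stack([(u-s['cx'])/f*d,(v-s['cy'])/f*d,d],-1)
    X=(c-np.array(s['t']))@np.array(s['R']); X[d==0]=np.nan
    return X
def blobs(s,zlo,zhi,box,minn=20):
    X=cloud(s);x0,x1,y0,y1=box
    m=(X[...,2]>zlo)&(X[...,2]<zhi)&(X[...,0]>x0)&(X[...,0]<x1)&(X[...,1]>y0)&(X[...,1]<y1)
    n,l,st,ce=cv2.connectedComponentsWithStats(m.astype(np.uint8),connectivity=4)
    out=[]
    for i in range(1,n):
        if st[i,4]<minn: continue
        k=l==i;p=X[k];r=cv2.minAreaRect((p[:,:2]*1000).astype(np.float32))
        bp=np.round(np.array(cv2.boxPoints(r))).astype(int).tolist()
        out.append((ce[i].round(1),p.mean(0).round(4),np.round(r[0],1),np.round(r[1],1),round(r[2],1),s['image'][k].mean(0).round(0),st[i,4],bp))
    return out
E
python3 - <<'E'
from h import *
import pickle
T=pickle.load(open('top0.pkl','rb'));S=pickle.load(open('scene0.pkl','rb'))
for n,s in (('T',T),('S',S)):
    print(n,'caps')
    for b in blobs(s,.03,.06,(.3,.7,0.05,.4),25 if n=='T' else 20): print(*b)
    print('nest top/other')
    for b in blobs(s,.012,.024,(.3,.75,-.3,.2),80): print(*b)
    print('high')
    for b in blobs(s,.05,.16,(.3,.75,-.4,.15),6): print(*b)
E
```

```text
T caps
[240.9 171.9] [0.6919 0.2855 0.0326] [689.7 285.7] [49.7 18.1] 88.6 [96. 61. 33.] 49 [[680, 261], [698, 261], [699, 310], [681, 311]]
[241.8 204.8] [0.5751 0.2801 0.0443] [575.3 280.3] [44.  23.4] 55.6 [104. 112. 122.] 93 [[553, 269], [573, 256], [597, 292], [578, 305]]
[279.1 205.1] [0.5717 0.1503 0.0444] [572.3 150.5] [44.3 24.1] 38.6 [106. 115. 126.] 93 [[547, 146], [562, 127], [597, 155], [582, 174]]
[245.  245.7] [0.4337 0.2703 0.0431] [433.3 271.3] [24.8 44.4] 50.5 [100. 108. 118.] 103 [[408, 276], [443, 248], [458, 267], [424, 295]]
[271.9 251.4] [0.4128 0.177  0.0443] [412.3 178.1] [23.9 44.1] 1.5 [102. 111. 122.] 96 [[400, 200], [401, 156], [425, 156], [424, 200]]
[296.7 256.5] [0.3939 0.0919 0.0434] [393.2  92.4] [43.2 24.9] 62.3 [72. 38. 95.] 99 [[372, 79], [394, 67], [414, 106], [392, 117]]
nest top/other
[272.4 162.3] [0.7256 0.1763 0.018 ] [725.9 176. ] [46.9 47.1] 0.2 [127. 130. 123.] 112 [[702, 199], [703, 152], [749, 153], [749, 200]]
[345.9 225.1] [ 0.4982 -0.0798  0.018 ] [496.9 -82.1] [186.7 186.3] 88.9 [59. 61. 54.] 2270 [[402, -174], [588, -177], [592, 9]
[... 1438 characters left out ...]
46.3] [0.7263 0.1747 0.0178] [727.4 174.5] [44.9 49.8] 0.3 [110. 109. 102.] 141 [[705, 199], [705, 150], [750, 150], [750, 200]]
high
[212.2 173.1] [ 0.441  -0.307   0.0878] [ 439.5 -307.3] [57. 16.] 73.1 [71. 19. 17.] 254 [[424, -332], [439, -337], [455, -282], [440, -278]]
[206.2 218.2] [ 0.6137 -0.326   0.1095] [ 589.7 -321.7] [ 19.7 105.8] 74.2 [86. 85. 81.] 211 [[536, -317], [638, -346], [643, -327], [542, -298]]
[316.3 216.8] [ 0.6408 -0.0203  0.0884] [640.2 -18.5] [34.1 22.2] 18.2 [87. 42. 39.] 108 [[621, -13], [627, -34], [660, -24], [653, -3]]
[271.2 259.2] [ 0.7411 -0.1607  0.0598] [ 739.7 -160.7] [18.7 47.1] 0.7 [21. 20. 19.] 88 [[730, -137], [731, -184], [749, -184], [749, -137]]
```

```bash
cat >> h.py <<'E'
from scipy.spatial.transform import Rotation as Ro
def cur():
    m=manip.sense(); return m['tcp_pos']*1000, Ro.from_quat(m['tool_rot']), m
def yaw(R):
    z=R.as_matrix()[:,2]; return np.degrees(np.arctan2(z[1],z[0]))
def plan(wps,jaw,start=None,step=45,rstep=8.5):
    """wps: list of (x,y,z,yawjaw or None[,step]). Assumes tool down target. prints rows"""
    p,R,m=cur()
    if start is not None: p=np.array(start[:3],float)
    print('now',p.round(1),'yaw',round(yaw(R),1),'tilt',np.degrees(np.arccos(-R.as_matrix()[2,0])).round(2),'q',m['q'].round(2),'gap',round(m['finger_gap'],3),'t',round(m['t'],2),'F',m['force'].round(1))
    for w in wps:
        st=w[4] if len(w)>4 else step
        T=np.array(w[:3],float)
        y=yaw(R) if w[3] is None else w[3]
        y=yaw(R)+((y-yaw(R)+90)%180-90) if w[3] is not None and len(w)<6 else y
        c,s=np.cos(np.radians(y)),np.sin(np.radians(y))
        z=np.array([c,s,0]);x=np.array([0,0,-1.]);M=np.stack([x,np.cross(z,x),z],1)
        Rt=Ro.from_matrix(M); rv=(R.inv()*Rt).as_rotvec(degrees=True)
        n=int(max(1,np.ceil(np.linalg.norm(T-p)/st-1e-6),np.ceil(np.linalg.norm(rv)/rstep-.02)))
        rows=[]
        for i in range(n):
            pt=p+(T-p)/(n-i)
            d=R.inv().apply(pt-p); d=np.round(d*2)/2
            r=np.round((R.inv()*Rt).as_rotvec(degrees=True)/(n-i),1)
            p=p+R.apply(d); R=R*Ro.from_rotvec(r,degrees=True)
            rows.append([jaw]+[float(v) for v in d]+[float(v) for v in r])
        print('->',w,n,'rows');
        for r in rows: print('  ',', '.join('%g'%(v+0.) for v in r))
E
python3 - <<'E'
from h import *
n=np.array([-.83,.56])
a=np.array([575,280])
s=a+n*42; e=a+n*(-14)
yn=np.degrees(np.arctan2(n[1],n[0]))
plan([(s[0],s[1],100,yn),(s[0],s[1],36,None),(e[0],e[1],36,None,8),(e[0],e[1],100,None)],0)
E
```

```text
now [200.3 591.4 195.5] yaw 71.3 tilt 0.1 q [ 1.07  0.53  1.43  0.    1.18 -0.18] gap 1.002 t 0.15 F [-0.1  0.2  0.4]
-> (np.float64(540.14), np.float64(303.52), 100, np.float64(145.99250758026773)) 11 rows
   0, 8.5, -37.5, -15, -6.8, 0, 0
   0, 8.5, -35.5, -19, -6.8, 0, 0
   0, 8.5, -33, -23.5, -6.8, 0, 0
   0, 9, -30, -27, -6.8, 0, 0
   0, 8.5, -27, -30.5, -6.8, 0, 0
   0, 9, -23, -33.5, -6.8, 0, 0
   0, 8.5, -19, -36, -6.8, 0, 0
   0, 9, -14.5, -38, -6.8, 0, 0
   0, 8.5, -10, -39, -6.8, 0, 0
   0, 9, -5, -40, -6.8, 0, 0
   0, 8.5, -0.5, -40.5, -6.7, 0, -0.1
-> (np.float64(540.14), np.float64(303.52), 36, None) 2 rows
   0, 32, 0, 0, 0, 0, 0
   0, 32, 0, 0, 0, 0, 0
-> (np.float64(586.62), np.float64(272.16), 36, None, 8) 8 rows
   0, 0, 0, -7, 0, 0, 0
   0, 0, 0, -7, 0, 0, 0
   0, 0, 0, -7, 0, 0, 0
   0, 0, 0, -7, 0, 0, 0
   0, 0, 0, -7, 0, 0, 0
   0, 0, 0, -7, 0, 0, 0
   0, 0, 0, -7, 0, 0, 0
   0, 0, 0, -7, 0, 0, 0
-> (np.float64(586.62), np.float64(272.16), 100, None) 2 rows
   0, -32, 0, 0, 0, 0, 0
   0, -32, 0, 0, 0, 0, 0
```

Candidates (top view): white caps with a blue face at (242,205), (279,205), (245,246) and (272,251). The purple look-alike at (297,257) is excluded. The close crop confirms four real caps, all standing.

>>> move_arm(
  deltas=[0,8.5,-37.5,-15,-6.8,0,0,0,8.5,-35.5,-19,-6.8,0,0,0,8.5,-33,-23.5,-6.8,0,0,0,9,-30,-27,-6.8,0,0,0,8.5,-27,-30.5,-6.8,0,0,0,9,-23,-33.5,-6.8,0,0,0,8.5,-19,-36,-6.8,0,0,0,9,-14.5,-38,-6.8,0,0,0,8.5,-10,-39,-6.8,0,0,0,9,-5,-40,-6.8,0,0],
  force=40,
)

```text
t: 1.15
tcp_pos: [0.5107, 0.3291, 0.1088]
tool_rot: [-0.663, 0.245, 0.664, 0.244]
force: [0.3, 0.6, 0.1]
finger_gap: -0.001
```

>>> move_arm(
  deltas=[0,8.5,-0.5,-40.5,-6.7,0,0,0,32,0,0,0,0,0,0,32,0,0,0,0,0],
)

```text
t: 1.45
tcp_pos: [0.5429, 0.3032, 0.0365]
tool_rot: [0.677, -0.207, -0.675, -0.208]
force: [-0.0, 0.2, -0.2]
finger_gap: -0.002
```

Run:
```python
from h import *
n=np.array([-.83,.56])
a=np.array([575,280])
e=a+n*(-14)
plan([(e[0],e[1],36,None,8)],0)
s=snap('scene','s1');crop(s,350,450,130,230,6,'s1c')
```

```text
now [542.9 303.2  36.5] yaw 145.8 tilt 0.16 q [ 0.33  0.73  1.56  0.    0.85 -2.22] gap -0.002 t 1.45 F [-0.   0.2 -0.2]
-> (np.float64(586.62), np.float64(272.16), 36, None, 8) 7 rows
   0, 0, 0, -7.5, 0, 0, 0
   0, 0, 0, -7.5, 0, 0, 0
   0, 0, 0, -7.5, 0, 0, 0
   0, 0, 0.5, -8, 0, 0, 0
   0, 0, 0, -7.5, 0, 0, 0
   0, 0.5, 0.5, -8, 0, 0, 0.1
   0, 0, 0, -7.5, 0, -0.1, 0
```

View pics/s1c.png

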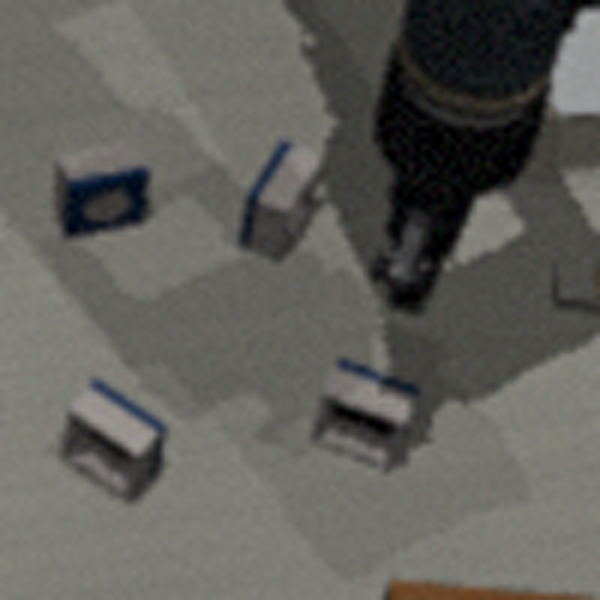

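The closed gripper is behind cap A's blue face, so I'm pushing now.

>>> move_arm(
  deltas=[0,0,0,-7.5,0,0,0,0,0,0,-7.5,0,0,0,0,0,0,-7.5,0,0,0,0,0,0,-7.5,0,0,0,0,0,0,-7.5,0,0,0,0,0,0,-7.5,0,0,0,0,0,0,-7.5,0,0,0,0,-32,0,0,0,0,0,0,-32,0,0,0,0,0],
)

```text
t: 2.4
tcp_pos: [0.5836, 0.2742, 0.1002]
tool_rot: [-0.675, 0.208, 0.677, 0.206]
force: [1.3, 0.6, -0.3]
finger_gap: 0.0
```

Run:
```python
from h import *
s=snap('scene');crop(s,350,450,130,230,6,'s2c')
s=snap('top')
for b in blobs(s,.015,.06,(.3,.66,0.05,.4),25): print(*b)
n=np.array([-.62,.78])
a=np.array([572.3,150.5])
S=a+n*42; e=a+n*(-14)
yn=np.degrees(np.arctan2(n[1],n[0]))
plan([(S[0],S[1],90,yn),(S[0],S[1],36,None),(e[0],e[1],36,None,8),(e[0],e[1],100,None)],0)
```

```text
[242.6 205.3] [0.5735 0.2778 0.042 ] [575.1 280. ] [41.7 23.9] 55.5 [ 90.  94. 100.] 95 [[553, 270], [573, 256], [597, 290], [577, 304]]
[279.4 205.2] [0.5712 0.1496 0.0426] [572.3 150.3] [45.2 24.2] 38.6 [112. 118. 127.] 99 [[547, 146], [562, 127], [598, 155], [582, 174]]
[245.4 245.6] [0.4341 0.2691 0.0414] [433.7 270.8] [24.6 43.7] 49.3 [ 90.  94. 101.] 114 [[409, 276], [442, 247], [458, 266], [425, 294]]
[272.3 251.4] [0.4128 0.1759 0.0431] [412.1 177.7] [24.3 45.4] 3.2 [ 94.  97. 104.] 103 [[399, 200], [401, 154], [426, 156], [423, 201]]
[297.  256.4] [0.3942 0.0911 0.0425] [393.3  91.7] [43.7 24.4] 60.5 [73. 39. 97.] 106 [[372, 79], [393, 67], [415, 105], [393, 117]]
now [588.1 275.7 105.5] yaw 146.0 tilt 0.56 q [ 0.27  0.66  1.46  0.    1.02 -2.28] gap -0.004 t 2.5 F [0.6 0.4 1.2]
-> (np.float64(546.26), np.float64(183.26), 90, np.float64(128.48019824834302)) 3 rows
   0, 5, 33.5, -5.5, 5.8, -0.1, 0.2
   0, 5, 32.5, -9, 5.8, -0.1, 0.1
   0, 5, 31.5, -12.5, 5.9, -0.1, 0.2
-> (np.float64(546.26), np.float64(183.26), 36, None) 2 rows
   0, 27, 0, 0, 0, 0, 0
   0, 27, 0, 0, 0, 0, 0
-> (np.float64(580.9799999999999), np.float64(139.58), 36, None, 8) 7 rows
   0, 0, 0, -8, 0, 0, 0
   0, 0, 0, -8, 0, 0, 0
   0, 0, 0, -8, 0, 0, 0
   0, 0, 0, -8, 0, 0, 0
   0, 0, 0, -8, 0, 0, 0
   0, 0, 0, -8, 0, 0, 0
   0, 0, 0, -7.5, 0, 0, 0
-> (np.float64(580.9799999999999), np.float64(139.58), 100, None) 2 rows
   0, -32, 0, 0, 0, 0, 0
   0, -32, 0, 0, 0, 0, 0
```

View pics/s2c.png

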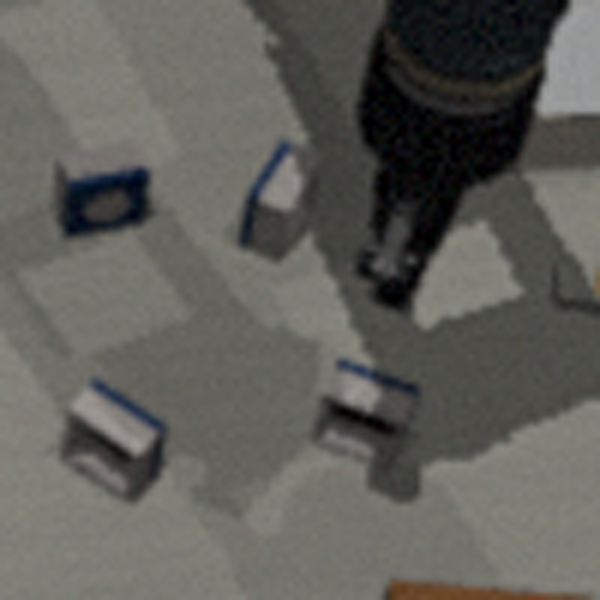

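Cap A rocked but didn't tip, because the lift began while the arm was still lagging. I'll repeat the push with more travel and a hold.

Run:
```python
from h import *
n=np.array([-.83,.56])
a=np.array([575,280])
s=a+n*38; e=a+n*(-26)
plan([(s[0],s[1],100,None),(s[0],s[1],37,None),(e[0],e[1],37,None,9)],0)
```

```text
now [588.1 275.7 105.5] yaw 146.0 tilt 0.56 q [ 0.27  0.66  1.46  0.    1.02 -2.28] gap -0.004 t 2.5 F [0.6 0.4 1.2]
-> (np.float64(543.46), np.float64(301.28), 100, None) 2 rows
   0, 2.5, 2, 25.5, 0, -0.2, 0.2
   0, 3, 2, 26, 0, -0.2, 0.2
-> (np.float64(543.46), np.float64(301.28), 37, None) 2 rows
   0, 31.5, 0, 0, 0, 0, 0
   0, 31.5, 0, 0, 0, 0, 0
-> (np.float64(596.58), np.float64(265.44), 37, None, 9) 8 rows
   0, 0, 0, -8, 0, 0, 0
   0, 0, 0, -8, 0, 0, 0
   0, 0, 0, -8, 0, 0, 0
   0, 0, 0, -8, 0, 0, 0
   0, 0, 0, -8, 0, 0, 0
   0, 0, 0, -8, 0, 0, 0
   0, 0, 0, -8, 0, 0, 0
   0, -0.5, 0, -8.5, 0, 0, 0
```

>>> move_arm(
  deltas=[0,0,2,25,0,0,0,0,3,2,26,0,0,0,0,31.5,0,0,0,0,0,0,31.5,0,0,0,0,0,0,0,0,0,0,0,0],
)

```text
t: 3.0
tcp_pos: [0.5356, 0.2988, 0.0305]
tool_rot: [-0.673, 0.209, 0.679, 0.205]
force: [-1.1, -0.0, 0.2]
finger_gap: 0.002
```

>>> move_arm(
  deltas=[0,0,0,-8,0,0,0,0,0,0,-8,0,0,0,0,0,0,-8,0,0,0,0,0,0,-8,0,0,0,0,0,0,-8,0,0,0,0,0,0,-8,0,0,0,0,0,0,-8,0,0,0,0,0,0,-8,0,0,0,0,0,0,0,0,0,0,0,0,0,0,0,0,0],
)

```text
t: 4.0
tcp_pos: [0.5926, 0.2642, 0.0347]
tool_rot: [-0.676, 0.207, 0.676, 0.207]
force: [0.9, -0.1, 0.3]
finger_gap: -0.005
```

Run:
```python
from h import *
s=snap('scene');crop(s,350,450,130,230,6,'s3c')
print(cur()[0])
```

```text
[592.26736773 264.37961056  34.63915265]
```

View pics/s3c.png

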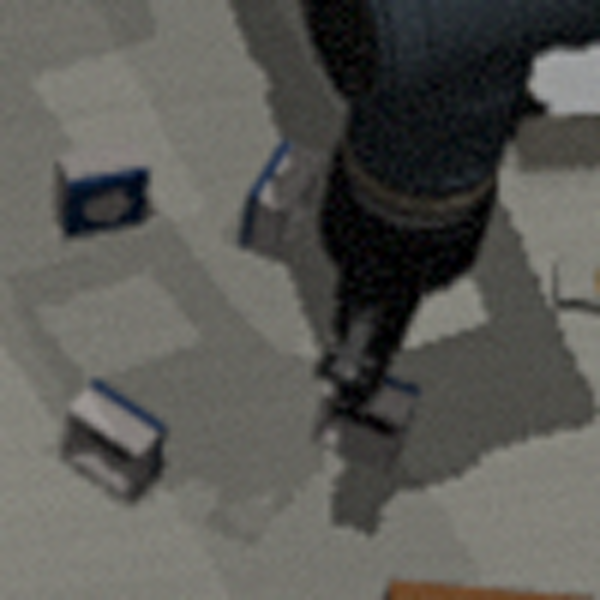

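Run:
```python
from h import *
s=snap('scene');X=cloud(s)
f=200/np.tan(np.radians(s['fovy'])/2)
c=s['R']@(cur()[0]/1000)+s['t'];print('tcp px',c[0]/c[2]*f+s['cx'],c[1]/c[2]*f+s['cy'])
m=(X[...,0]>.52)&(X[...,0]<.66)&(X[...,1]>.22)&(X[...,1]<.33)&(X[...,2]>.01)&(X[...,2]<.12)
v,u=np.nonzero(m);print(u.min(),u.max(),v.min(),v.max())
crop(s,385,435,165,215,12,'s3d')
for y in range(188,212,2): print(y,[tuple((X[y,x]*1000).astype(int)) for x in range(400,422,3)])
w=snap('wrist','w3')
```

```text
tcp px 406.8894819436098 201.16188446523924
401 419 186 217
188 [(np.int64(518), np.int64(265), np.int64(1)), (np.int64(520), np.int64(275), np.int64(1)), (np.int64(625), np.int64(234), np.int64(156)), (np.int64(638), np.int64(237), np.int64(172)), (np.int64(607), np.int64(261), np.int64(125)), (np.int64(615), np.int64(266), np.int64(135)), (np.int64(529), np.int64(321), np.int64(4)), (np.int64(527), np.int64(332), np.int64(0))]
190 [(np.int64(525), np.int64(264), np.int64(0)), (np.int64(634), np.int64(223), np.int64(161)), (np.int64(636), np.int64(230), np.int64(162)), (np.int64(640), np.int64(238), np.int64(165)), (np.int64(635), np.int64(249), np.int64(156)), (np.int64(530), np.int64(312), np.int64(-2)), (np.int64(533), np.int64(320), np.int64(0)), (np.int64(533), np.int64(330), np.int64(-1))]
192 [(np.int64(534), np.int64(262), np.int64(2)), (np.int64(639), np.int64(222), np.int64(158)), (np.int64(642), np.int64(229), np.int64(161)), (np.int64(647), np.int64(235), np.int64(166)), (np.int64(638), np.int64(249), np.int64(150)), (np.int64(540), np.int64(309), np.int64(0)), (np.int64
[... 2710 characters left out ...]
.int64(-3)), (np.int64(589), np.int64(258), np.int64(-5)), (np.int64(592), np.int64(267), np.int64(-3)), (np.int64(594), np.int64(276), np.int64(-2)), (np.int64(596), np.int64(284), np.int64(0)), (np.int64(596), np.int64(295), np.int64(-3)), (np.int64(598), np.int64(303), np.int64(-2)), (np.int64(600), np.int64(312), np.int64(0))]
210 [(np.int64(599), np.int64(246), np.int64(0)), (np.int64(599), np.int64(256), np.int64(-1)), (np.int64(599), np.int64(265), np.int64(-3)), (np.int64(602), np.int64(273), np.int64(0)), (np.int64(605), np.int64(282), np.int64(1)), (np.int64(609), np.int64(289), np.int64(6)), (np.int64(603), np.int64(302), np.int64(-5)), (np.int64(608), np.int64(310), np.int64(0))]
```

View pics/s3d.png

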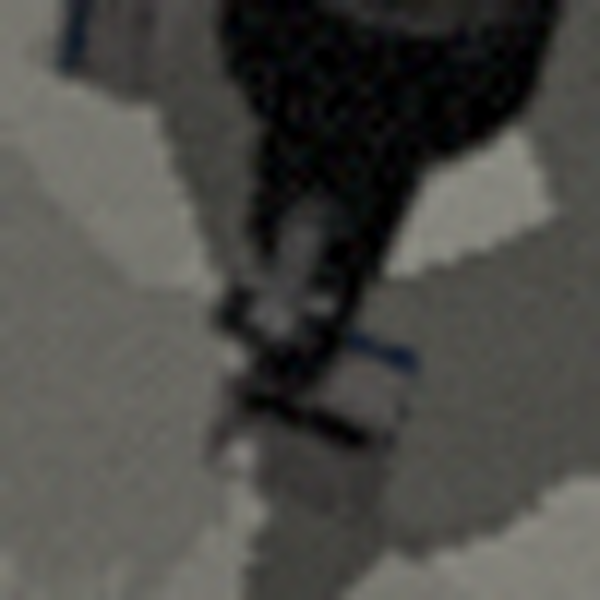

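View pics/w3.png

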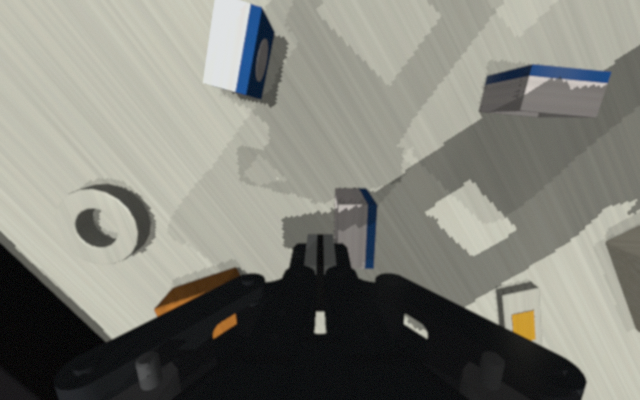

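Run:
```python
from h import *
w=snap('wrist');X=cloud(w)
print(cur()[0])
for y in (192,205,220,235,250,262): print(y,[tuple((X[y,x]*1000).astype(int).tolist()) for x in range(306,386,8)])
crop(w,260,420,150,290,5,'w3c')
s=snap('top');crop(s,225,265,180,220,12,'t3')
```

```text
[592.19754388 264.63473846  34.7422523 ]
192 [(591, 245, 0), (586, 249, 0), (581, 252, -1), (576, 256, 0), (569, 255, 14), (565, 259, 13), (560, 262, 13), (555, 265, 13), (550, 273, 0), (545, 276, 0)]
205 [(597, 254, 0), (592, 257, 0), (586, 261, 0), (581, 264, 0), (571, 255, 42), (567, 258, 42), (563, 260, 43), (559, 263, 42), (555, 266, 44), (551, 285, 0)]
220 [(604, 264, 0), (599, 267, 0), (593, 271, 0), (588, 275, -1), (577, 263, 42), (572, 266, 43), (568, 269, 43), (564, 271, 44), (560, 274, 43), (557, 296, 0)]
235 [(611, 275, 0), (587, 252, 75), (583, 255, 74), (580, 257, 74), (582, 272, 43), (578, 274, 44), (574, 278, 41), (570, 280, 42), (565, 283, 43), (563, 307, -1)]
250 [(590, 251, 91), (586, 252, 92), (583, 254, 93), (580, 257, 91), (579, 262, 84), (576, 264, 84), (579, 286, 43), (575, 289, 43), (571, 292, 42), (570, 318, 0)]
262 [(589, 250, 104), (586, 252, 104), (583, 254, 103), (580, 256, 104), (580, 262, 96), (577, 264, 95), (584, 293, 44), (579, 296, 43), (575, 299, 44), (576, 327, 0)]
```

View pics/w3c.png

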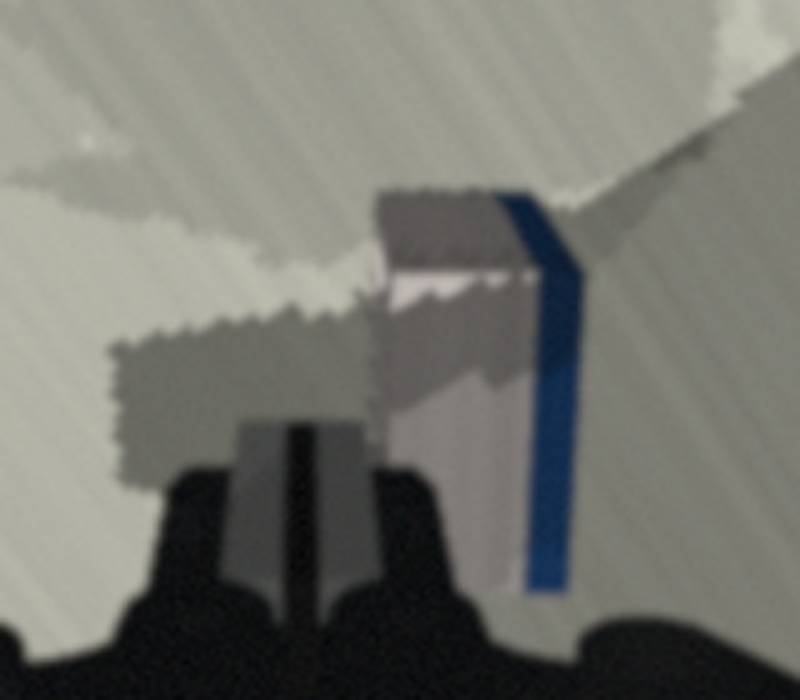

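View pics/t3.png

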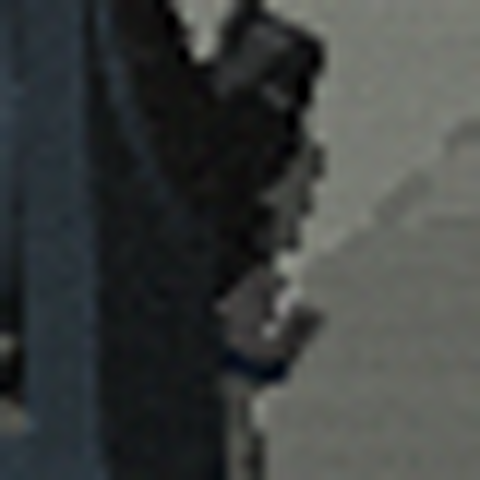

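>>> move_arm(
  deltas=[0,-35,0,0,0,0,0,0,-35,0,0,0,0,0,0,0,0,25,0,0,0,0,0,0,25,0,0,0,0,0,0,20,0,0,0,0,0,0,0,0,0,0,0,35,0,0,0,0,0,0,33,0,0,0,0,0,0,0,0,0,0,0,0],
)

```text
t: 5.15
tcp_pos: [0.5316, 0.3019, 0.0325]
tool_rot: [-0.674, 0.209, 0.679, 0.205]
force: [-0.5, -0.6, 0.3]
finger_gap: 0.001
```

Run:
```python
from h import *
print(cur()[0])
s=snap('wrist');crop(s,240,440,150,290,4,'w4')
```

```text
[531.62951054 301.9091213   32.49681575]
```

View pics/w4.png

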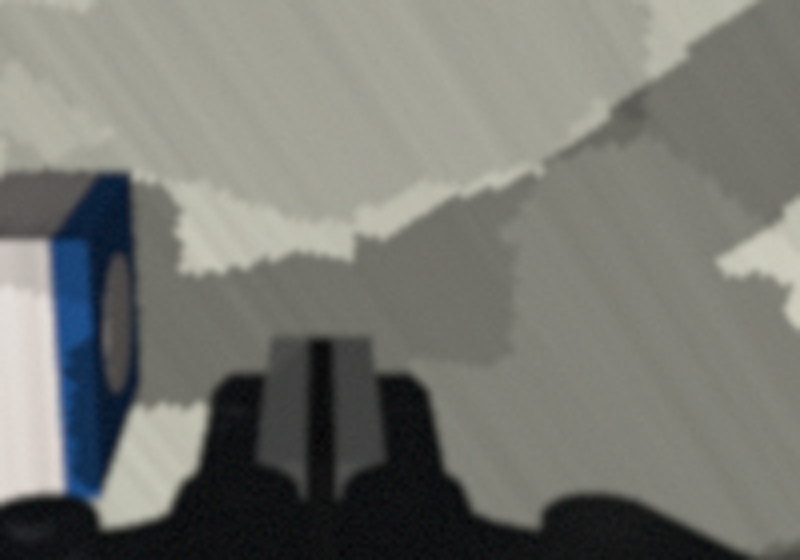

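>>> move_arm(
  deltas=[0,0,0,-8,0,0,0,0,0,0,-8,0,0,0,0,0,0,-8,0,0,0,0,0,0,-4,0,0,0,0,0,0,0,0,0,0],
)

```text
t: 5.7
tcp_pos: [0.5593, 0.2873, 0.0376]
tool_rot: [0.677, -0.207, -0.675, -0.208]
force: [-0.6, 0.0, 1.1]
finger_gap: 0.001
```

Run:
```python
from h import *
print(cur()[0],cur()[2]['force'])
s=snap('wrist');crop(s,240,440,150,290,4,'w5')
s=snap('scene');crop(s,385,435,165,215,12,'s5')
```

```text
[559.28189828 287.31273548  37.56600981] [-0.63364352  0.04674136  1.14128478]
```

View pics/w5.png

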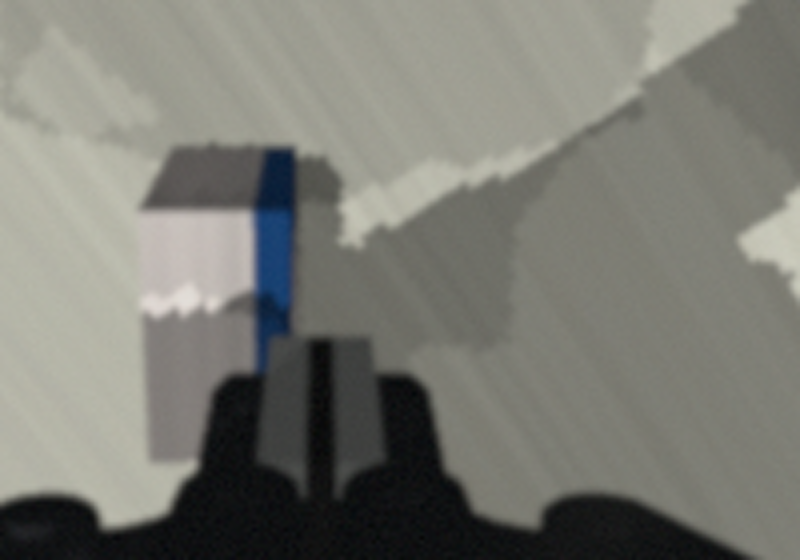

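View pics/s5.png

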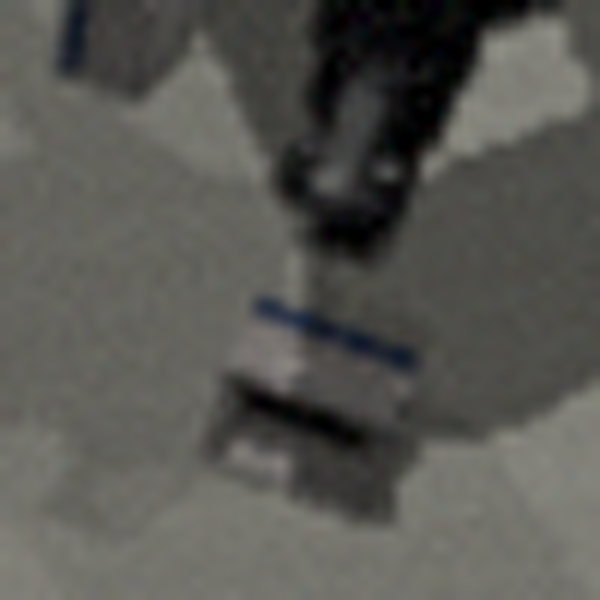

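>>> move_arm(
  deltas=[0,0,0,-6,0,0,0,0,0,0,-6,0,0,0,0,0,0,-6,0,0,0,0,0,0,0,0,0,0],
)

```text
t: 6.2
tcp_pos: [0.574, 0.2773, 0.0369]
tool_rot: [0.676, -0.207, -0.676, -0.207]
force: [0.9, -0.0, 0.3]
finger_gap: 0.003
```

Run:
```python
from h import *
print(cur()[0],cur()[2]['force'])
s=snap('wrist');crop(s,240,440,150,290,4,'w6')
s=snap('scene');crop(s,385,435,165,215,12,'s6')
```

```text
[574.01455607 277.26117328  36.85103945] [ 0.86103601 -0.01966292  0.30438193]
```

View pics/w6.png

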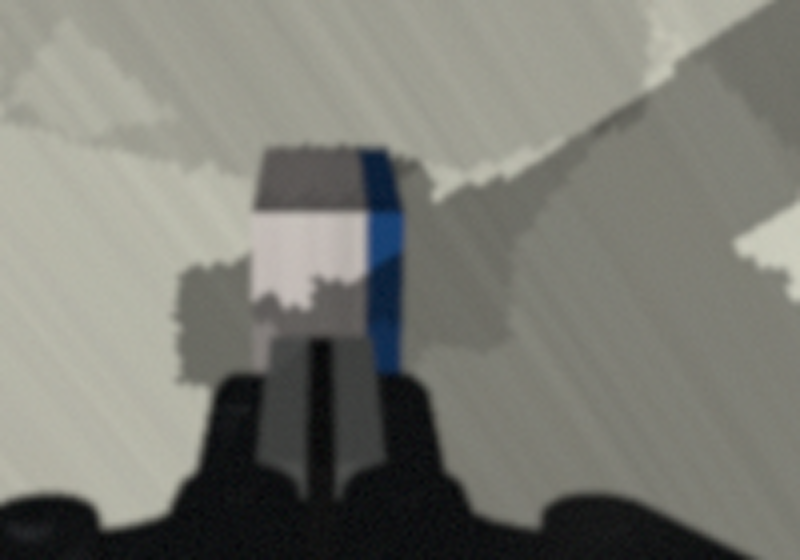

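View pics/s6.png

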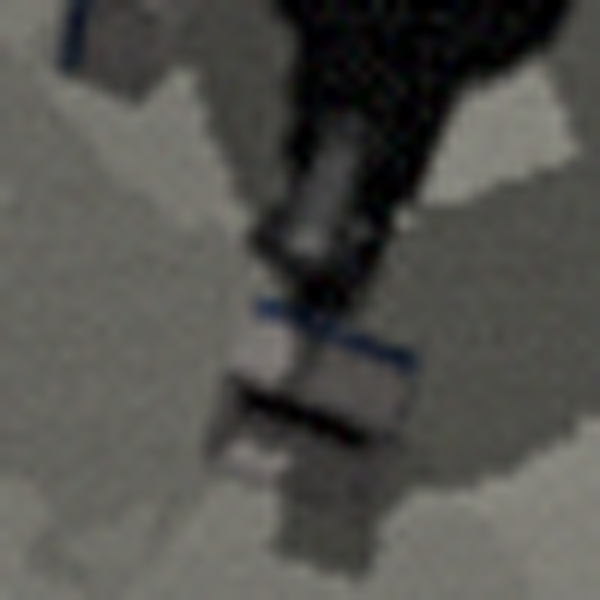

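>>> move_arm(
  deltas=[0,-35,0,0,0,0,0,0,-35,0,0,0,0,0,0,0,0,40,0,0,0,0,0,0,40,0,0,0,0,0,0,0,0,0,0,0,0,0,0,0,0,0],
)

```text
t: 6.9
tcp_pos: [0.5056, 0.3232, 0.107]
tool_rot: [0.676, -0.206, -0.676, -0.206]
force: [0.3, -0.2, -0.9]
finger_gap: -0.0
```

Run:
```python
from h import *
p,R,m=cur();print(p,m['q'])
s=snap('scene');X=cloud(s)*1000
f=200/np.tan(np.radians(s['fovy'])/2)
c=s['R']@(p/1000)+s['t'];u0,v0=c[0]/c[2]*f+s['cx'],c[1]/c[2]*f+s['cy'];print('tcp px',u0,v0)
u0,v0=int(u0),int(v0)
crop(s,u0-30,u0+30,v0-40,v0+20,10,'s7')
for v in range(v0-22,v0+5,2): print(v,[tuple(X[v,u].astype(int).tolist()) for u in range(u0-9,u0+14,3)])
w=snap('wrist');X=cloud(w)*1000;print('cam',-np.array(w['R']).T@w['t']*1000)
c=w['R']@(p/1000)+w['t'];f=200/np.tan(np.radians(w['fovy'])/2);print('tcp px wrist',c[0]/c[2]*f+w['cx'],c[1]/c[2]*f+w['cy'],c[2])
for v in range(226,280,4): print(v,[tuple(X[v,u].astype(int).tolist()) for u in (310,328)])
```

```text
[505.64397205 323.18250075 106.99190883] [ 3.82832430e-01  6.06271677e-01  1.57765810e+00 -3.52278851e-04
  9.57591182e-01 -2.16697288e+00]
tcp px 422.3126588094838 161.85111171651562
139 [(327, 358, 2), (325, 369, -1), (326, 380, -1), (513, 298, 224), (542, 293, 257), (537, 304, 250), (539, 312, 251), (529, 326, 237)]
141 [(332, 357, -1), (331, 368, -4), (335, 377, -2), (514, 300, 216), (542, 294, 249), (542, 303, 247), (546, 310, 251), (530, 327, 230)]
143 [(344, 353, 2), (340, 366, -4), (342, 376, -3), (511, 303, 203), (544, 295, 243), (535, 308, 231), (523, 323, 214), (371, 415, 22)]
145 [(352, 351, 2), (350, 363, -2), (356, 371, 3), (539, 290, 229), (548, 295, 239), (522, 317, 205), (526, 324, 209), (373, 416, 14)]
147 [(354, 352, -6), (361, 360, 0), (363, 369, 0), (548, 288, 232), (554, 293, 239), (547, 306, 227), (362, 413, -7), (377, 415, 10)]
149 [(367, 348, -1), (373, 356, 5), (549, 280, 225), (555, 286, 232), (560, 292, 236), (563, 299, 240), (378, 406, 1), (381, 416, 3)]
151 [(375, 346, -1), (380, 354, 2), (377, 366, -3), (541, 294, 205), (558, 294, 225), (560, 302, 227),
[... 894 characters left out ...]
(441, 379, 0), (442, 389, 0), (446, 397, 3)]
cam [466.72826235 264.35711843 283.86962263]
tcp px wrist 320.71362951386004 228.14373612747312 0.18942577997698345
226 [(537, 350, 0), (521, 361, 0)]
230 [(540, 354, -1), (524, 365, -1)]
234 [(503, 309, 145), (495, 314, 147)]
238 [(503, 310, 150), (495, 314, 151)]
242 [(502, 309, 156), (495, 314, 156)]
246 [(503, 310, 159), (495, 314, 161)]
250 [(503, 310, 164), (496, 314, 164)]
254 [(502, 310, 168), (496, 314, 168)]
258 [(502, 310, 172), (496, 314, 172)]
262 [(502, 310, 176), (496, 314, 175)]
266 [(502, 310, 178), (496, 314, 178)]
270 [(501, 309, 185), (496, 313, 184)]
274 [(501, 309, 187), (496, 313, 187)]
278 [(501, 309, 190), (495, 312, 191)]
```

View pics/s7.png

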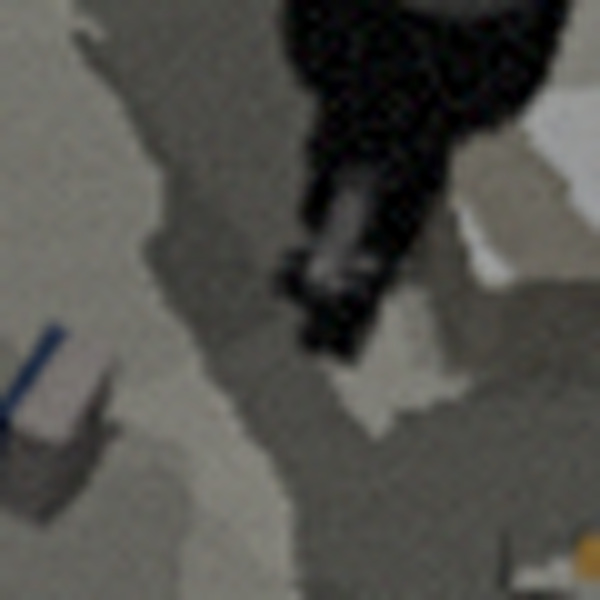

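Run:
```python
from h import *
import pickle
w=pickle.load(open('wrist0.pkl','rb'));X=cloud(w)*1000
crop(w,150,490,220,330,2,'w0c')
for v in range(240,300,6): print(v,[tuple(np.nan_to_num(X[v,u]).astype(int).tolist()) for u in (210,222,228,233,408,412,418,426)])
s=pickle.load(open('scene0.pkl','rb'));X=cloud(s)*1000
for v in range(30,56,2): print(v,[tuple(np.nan_to_num(X[v,u]).astype(int).tolist()) for u in (472,474,476,511,514,516)])
crop(s,450,540,0,70,8,'s0g')
```

```text
240 [(241, 410, -1), (246, 427, -1), (249, 435, 0), (251, 442, 0), (330, 677, 0), (332, 682, 0), (335, 690, 0), (338, 701, 0)]
246 [(248, 408, 0), (173, 550, 249), (174, 553, 249), (259, 438, 0), (203, 633, 245), (202, 635, 248), (203, 637, 249), (347, 698, 0)]
252 [(172, 547, 256), (174, 552, 254), (176, 552, 251), (180, 551, 243), (205, 632, 247), (203, 633, 252), (202, 635, 255), (203, 639, 255)]
258 [(173, 549, 260), (175, 553, 259), (179, 551, 251), (182, 550, 245), (0, 0, 0), (206, 632, 252), (202, 634, 259), (203, 637, 261)]
264 [(174, 550, 266), (177, 552, 260), (182, 550, 251), (185, 550, 246), (210, 631, 249), (208, 632, 253), (204, 633, 261), (202, 635, 266)]
270 [(174, 552, 270), (180, 551, 260), (184, 550, 253), (187, 549, 246), (213, 630, 249), (210, 631, 254), (207, 632, 261), (203, 634, 268)]
276 [(176, 552, 273), (183, 550, 260), (186, 549, 254), (190, 547, 247), (216, 629, 250), (213, 630, 255), (210, 631, 261), (205, 633, 270)]
282 [(178, 552, 273), (185, 550, 262), (189, 548, 254), (193, 546, 247), (219, 628, 250), (215, 629, 256), (212, 631, 262), (207, 632, 271)
[... 918 characters left out ...]
2, 537, 276), (198, 541, 281), (-130, 735, 0), (226, 647, 291), (230, 654, 293), (64, 774, 149)]
44 [(186, 543, 264), (196, 544, 272), (-121, 732, -2), (36, 777, 117), (235, 653, 290), (62, 779, 138)]
46 [(190, 542, 259), (195, 546, 263), (-117, 733, -9), (40, 777, 112), (64, 773, 131), (77, 772, 142)]
48 [(192, 544, 253), (-103, 719, -5), (-96, 724, -1), (48, 775, 110), (64, 776, 122), (76, 775, 132)]
50 [(194, 544, 247), (-86, 712, -1), (-84, 719, 0), (49, 777, 101), (72, 774, 120), (78, 777, 125)]
52 [(-72, 699, 1), (-79, 711, -5), (-78, 719, -4), (56, 776, 98), (70, 778, 109), (83, 777, 120)]
54 [(-63, 696, 0), (-66, 706, -3), (-60, 711, 0), (63, 774, 95), (81, 774, 110), (90, 775, 117)]
```

View pics/s0g.png

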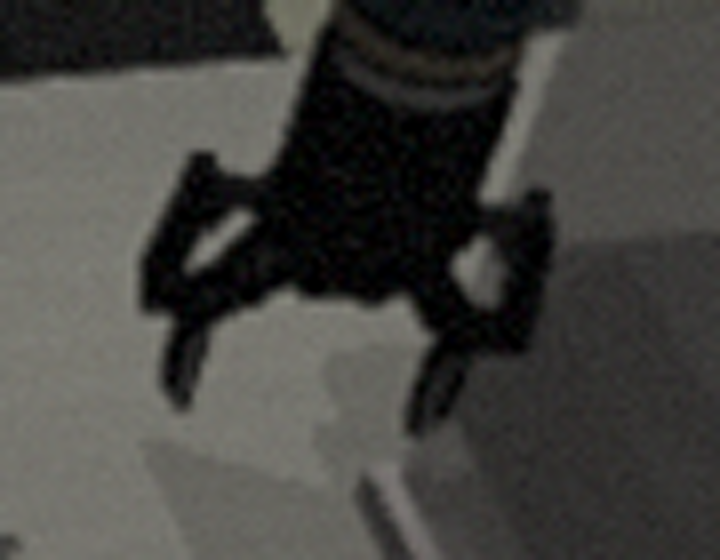

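The real shut fingertips sit about 35 mm above the reported TCP. The wrist and scene depths both give 140–145 mm against a reported 107, and the fingers passed over the cap without contact. I'll use that offset from here on.

Run:
```python
from h import *
n=np.array([-.83,.56])
a=np.array([575,280])
s=a+n*42; e=a+n*(-16)
plan([(s[0],s[1],60,None),(s[0],s[1],1,None),(e[0],e[1],1,None,8)],0)
```

```text
now [507.4 322.5 106.9] yaw 146.0 tilt 0.06 q [ 0.38  0.61  1.58 -0.    0.96 -2.17] gap 0.002 t 7.0 F [ 0.2 -0.6  0.6]
-> (np.float64(540.14), np.float64(303.52), 60, None) 2 rows
   0, 23.5, -1.5, -19, 0, 0, 0
   0, 23.5, -1, -18.5, 0, 0, 0
-> (np.float64(540.14), np.float64(303.52), 1, None) 2 rows
   0, 29.5, 0, 0, 0, 0, 0
   0, 29.5, 0, 0, 0, 0, 0
-> (np.float64(588.28), np.float64(271.04), 1, None, 8) 8 rows
   0, 0, 0, -7.5, 0, 0, 0
   0, 0, 0, -7, 0, 0, 0
   0, 0, 0, -7.5, 0, 0, 0
   0, 0, 0, -7, 0, 0, 0
   0, 0, 0, -7.5, 0, 0, 0
   0, 0, 0, -7, 0, 0, 0
   0, 0, 0, -7.5, 0, 0, 0
   0, 0, 0, -7, 0, 0, 0
```

>>> move_arm(
  deltas=[0,23.5,-1.5,-19,0,0,0,0,23.5,-1,-18.5,0,0,0,0,29.5,0,0,0,0,0,0,29.5,0,0,0,0,0,0,0,0,0,0,0,0,0,0,0,0,0,0,0],
)

```text
t: 7.6
tcp_pos: [0.5396, 0.3029, 0.0004]
tool_rot: [-0.676, 0.207, 0.676, 0.207]
force: [-0.1, 0.7, 1.1]
finger_gap: -0.001
```

>>> move_arm(
  deltas=[0,0,0,-7.5,0,0,0,0,0,0,-7,0,0,0,0,0,0,-7.5,0,0,0,0,0,0,-7,0,0,0,0,0,0,-7.5,0,0,0,0,0,0,-7,0,0,0,0,0,0,-7.5,0,0,0,0,0,0,-7,0,0,0,0,0,0,0,0,0,0],
)

```text
t: 8.5
tcp_pos: [0.5883, 0.2704, 0.0006]
tool_rot: [0.676, -0.207, -0.676, -0.207]
force: [-0.7, -0.3, 0.1]
finger_gap: -0.003
```

Run:
```python
from h import *
print(cur()[0],cur()[2]['force'])
s=snap('wrist');crop(s,200,440,130,290,3,'w8')
```

```text
[588.27058956 270.38201788   0.59881293] [-0.68966067 -0.30513081  0.08057285]
```

View pics/w8.png

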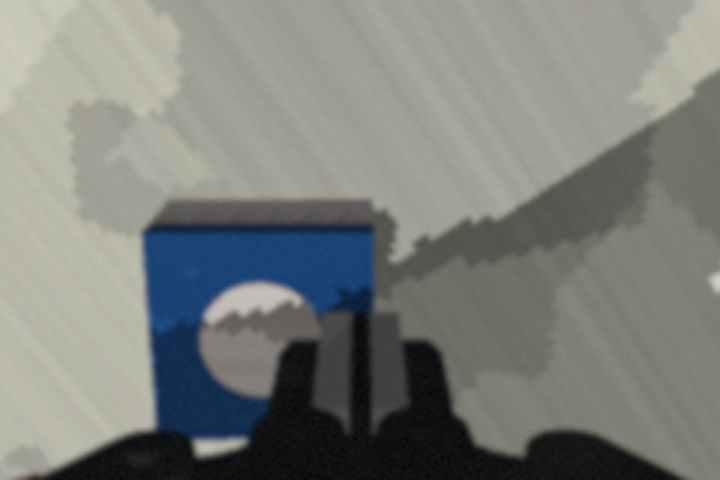

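Cap A now lies blue face up. Next is cap B.

Run:
```python
from h import *
def tip(a,n,st=None):
    n=np.array(n)/np.hypot(*n);a=np.array(a)
    S=a+n*40; e=a-n*16
    yn=np.degrees(np.arctan2(n[1],n[0]))
    plan([(st[0],st[1],55,None),(S[0],S[1],55,yn),(S[0],S[1],1,None),(e[0],e[1],1,None,7.6)],0)
p=cur()[0]
tip([572.3,150.4],[-15,19],p)
```

```text
now [5.875e+02 2.707e+02 5.000e-01] yaw 145.9 tilt 0.01 q [ 0.26  0.81  1.5   0.    0.83 -2.29] gap -0.0 t 8.55 F [ 0.3  0.7 -0.2]
-> (np.float64(587.4698033387185), np.float64(270.69195537066594), 55, None) 2 rows
   0, -27, 0, 0, 0, 0, 0
   0, -27.5, 0, 0, 0, 0, 0
-> (np.float64(547.5142284568391), np.float64(181.79531062133705), 55, np.float64(128.29016319224309)) 3 rows
   0, 0, 32, -5.5, 5.9, 0, 0
   0, 0, 31.5, -9, 5.9, 0, 0
   0, 0, 30, -12, 5.8, 0, 0
-> (np.float64(547.5142284568391), np.float64(181.79531062133705), 1, None) 2 rows
   0, 27, 0, 0, 0, 0, 0
   0, 27, 0, 0, 0, 0, 0
-> (np.float64(582.2143086172642), np.float64(137.84187575146518), 1, None, 7.6) 8 rows
   0, 0, 0, -7, 0, 0, 0
   0, 0, 0, -7, 0, 0, 0
   0, 0, 0, -7, 0, 0, 0
   0, 0, 0, -7, 0, 0, 0
   0, 0, 0, -7, 0, 0, 0
   0, 0, 0, -7, 0, 0, 0
   0, 0, 0, -7, 0, 0, 0
   0, 0, 0, -7, 0, 0, 0
```

>>> move_arm(
  deltas=[0,-27,0,0,0,0,0,0,-27,0,0,0,0,0,0,0,32,-5.5,5.9,0,0,0,0,31.5,-9,5.9,0,0,0,0,30,-12,5.8,0,0,0,0,0,0,0,0,0,0,27,0,0,0,0,0,0,27,0,0,0,0,0,0,0,0,0,0,0,0],
)

```text
t: 9.45
tcp_pos: [0.5446, 0.1824, -0.0021]
tool_rot: [-0.635, 0.309, 0.639, 0.306]
force: [-0.0, -1.1, 0.4]
finger_gap: 0.001
```

>>> move_arm(
  deltas=[0,0,0,-7,0,0,0,0,0,0,-7,0,0,0,0,0,0,-7,0,0,0,0,0,0,-7,0,0,0,0,0,0,-7,0,0,0,0,0,0,-7,0,0,0,0,0,0,-7,0,0,0,0,0,0,-7,0,0,0,0,0,0,0,0,0,0],
)

```text
t: 10.35
tcp_pos: [0.5831, 0.1373, 0.0009]
tool_rot: [0.637, -0.308, -0.636, -0.308]
force: [0.5, -0.3, 1.0]
finger_gap: -0.0
```

Run:
```python
from h import *
s=snap('wrist');crop(s,200,440,130,290,3,'w9')
def tip(a,n,st=None):
    n=np.array(n)/np.hypot(*n);a=np.array(a)
    S=a+n*40; e=a-n*16
    yn=np.degrees(np.arctan2(n[1],n[0]))
    plan([(st[0],st[1],55,None),(S[0],S[1],55,yn),(S[0],S[1],1,None),(e[0],e[1],1,None,7.6)],0)
p=cur()[0]
tip([412.2,178],[1,.03],p)
```

```text
now [582.4 137.8   0.8] yaw 128.3 tilt 0.01 q [ 0.05  0.77  1.63  0.    0.74 -2.19] gap -0.003 t 10.4 F [-0.  -0.2  0.2]
-> (np.float64(582.3607063983968), np.float64(137.77777485031433), 55, None) 2 rows
   0, -27, 0, 0, 0, 0, 0
   0, -27, 0, 0, 0, 0, 0
-> (np.float64(452.18201214089464), np.float64(179.19946036422684), 55, np.float64(1.7183580016554572)) 7 rows
   0, 0, 11, 16, -7.6, 0, 0
   0, 0, 8.5, 17.5, -7.6, 0, 0
   0, 0, 6.5, 18.5, -7.6, 0, 0
   0, 0, 4, 19, -7.6, 0, 0
   0, 0, 1, 19.5, -7.7, 0, 0
   0, 0, -1.5, 19.5, -7.6, 0, 0
   0, -0.5, -4, 19, -7.7, 0, 0
-> (np.float64(452.18201214089464), np.float64(179.19946036422684), 1, None) 2 rows
   0, 27, 0, 0, 0, 0, 0
   0, 27, 0, 0, 0, 0, 0
-> (np.float64(396.20719514364214), np.float64(177.52021585430927), 1, None, 7.6) 8 rows
   0, 0, 0, 7, 0, 0, 0
   0, 0, 0, 7, 0, 0, 0
   0, 0, 0, 7, 0, 0, 0
   0, 0, 0, 7, 0, 0, 0
   0, 0, 0, 7, 0, 0, 0
   0, 0, 0, 7, 0, 0, 0
   0, 0, 0, 7, 0, 0, 0
   0, 0, 0, 7, 0, 0, 0
```

View pics/w9.png

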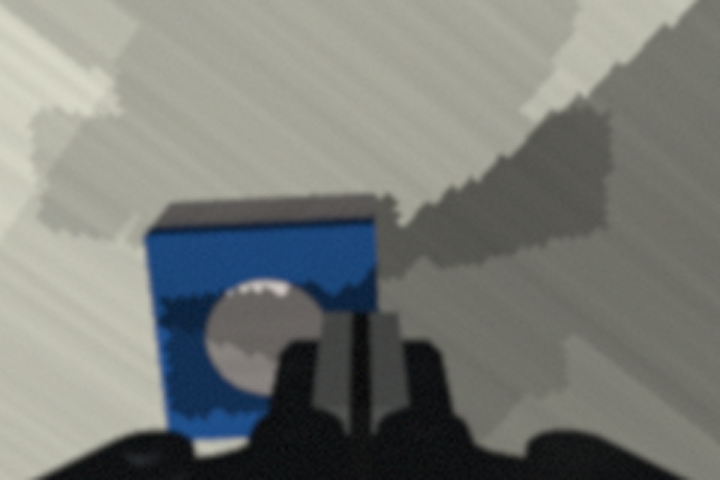

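Cap B is tipped. For D I'll push with the jaw axis across the push, to stay away from the joint 6 limit.

```bash
cat >> h.py <<'E'
def tip(a,n,off=0,p=None):
    n=np.array(n)/np.hypot(*n);a=np.array(a)
    S=a+n*40; e=a-n*16
    yn=np.degrees(np.arctan2(n[1],n[0]))+off
    if p is None: p=cur()[0]
    plan([(p[0],p[1],55,None),(S[0],S[1],55,yn),(S[0],S[1],1,None),(e[0],e[1],1,None,7.6)],0)
E
python3 - <<'E'
from h import *
tip([412.2,178],[1,.03],90)
E
```

```text
now [582.4 137.8   0.8] yaw 128.3 tilt 0.01 q [ 0.05  0.77  1.63  0.    0.74 -2.19] gap -0.003 t 10.4 F [-0.  -0.2  0.2]
-> (np.float64(582.3607063983968), np.float64(137.77777485031433), 55, None) 2 rows
   0, -27, 0, 0, 0, 0, 0
   0, -27, 0, 0, 0, 0, 0
-> (np.float64(452.18201214089464), np.float64(179.19946036422684), 55, np.float64(91.71835800165546)) 5 rows
   0, 0, 15.5, 22.5, 7.3, 0, 0
   0, 0, 18, 20.5, 7.3, 0, 0
   0, 0, 20.5, 18, 7.3, 0, 0
   0, 0, 22.5, 15.5, 7.4, 0, 0
   0, -0.5, 24.5, 12.5, 7.3, 0, 0
-> (np.float64(452.18201214089464), np.float64(179.19946036422684), 1, None) 2 rows
   0, 27, 0, 0, 0, 0, 0
   0, 27, 0, 0, 0, 0, 0
-> (np.float64(396.20719514364214), np.float64(177.52021585430927), 1, None, 7.6) 8 rows
   0, 0, 7, 0, 0, 0, 0
   0, 0, 7, 0, 0, 0, 0
   0, 0, 7, 0, 0, 0, 0
   0, 0, 7, 0, 0, 0, 0
   0, 0, 7, 0, 0, 0, 0
   0, 0, 7, 0, 0, 0, 0
   0, 0, 7, 0, 0, 0, 0
   0, 0, 7, 0, 0, 0, 0
```

>>> move_arm(
  deltas=[0,-27,0,0,0,0,0,0,-27,0,0,0,0,0,0,0,15.5,22.5,7.3,0,0,0,0,18,20.5,7.3,0,0,0,0,20.5,18,7.3,0,0,0,0,22.5,15.5,7.4,0,0,0,0,24.5,12.5,7.3,0,0,0,27,0,0,0,0,0,0,27,0,0,0,0,0,0,0,0,0,0,0,0],
)

```text
t: 11.4
tcp_pos: [0.4491, 0.1796, -0.0013]
tool_rot: [-0.507, 0.494, 0.509, 0.49]
force: [-0.4, -0.1, -0.1]
finger_gap: -0.001
```

>>> move_arm(
  deltas=[0,0,0,0,0,0,0,0,0,7,0,0,0,0,0,0,7,0,0,0,0,0,0,7,0,0,0,0,0,0,7,0,0,0,0,0,0,7,0,0,0,0,0,0,7,0,0,0,0,0,0,7,0,0,0,0,0,0,7,0,0,0,0,0,0,0,0,0,0,0],
)

```text
t: 12.4
tcp_pos: [0.3938, 0.1778, 0.0007]
tool_rot: [-0.507, 0.493, 0.508, 0.491]
force: [-0.3, -0.3, -1.4]
finger_gap: -0.004
```

Run:
```python
from h import *
s=snap('wrist','w10')
tip([433.5,271],[-15,-18.5])
```

```text
now [395.  177.9   0.8] yaw 91.8 tilt 0.05 q [ 0.16  0.67  2.05 -0.    0.42 -1.44] gap 0.0 t 12.45 F [ 0.5 -0.2 -0.3]
-> (np.float64(395.04030833995137), np.float64(177.92114784176462), 55, None) 2 rows
   0, -27, 0, 0, 0, 0, 0
   0, -27, 0, 0, 0, 0, 0
-> (np.float64(408.3079216631512), np.float64(239.92977005121986), 55, np.float64(-129.03551289874687)) 5 rows
   0, 0, -3, 12.5, 8.2, 0, 0
   0, 0, -1.5, 12.5, 8.2, 0, 0
   0, 0, 0.5, 12.5, 8.1, 0, 0
   0, 0, 2.5, 12.5, 8.2, 0, 0
   0, -0.5, 4, 12, 8.1, 0, 0
-> (np.float64(408.3079216631512), np.float64(239.92977005121986), 1, None) 2 rows
   0, 27, 0, 0, 0, 0, 0
   0, 27, 0, 0, 0, 0, 0
-> (np.float64(443.5768313347395), np.float64(283.42809197951203), 1, None, 7.6) 8 rows
   0, 0, 0, 7, 0, 0, 0
   0, 0, 0, 7, 0, 0, 0
   0, 0, 0, 7, 0, 0, 0
   0, 0, 0, 7, 0, 0, 0
   0, 0, 0, 7, 0, 0, 0
   0, 0, 0, 7, 0, 0, 0
   0, 0, 0, 7, 0, 0, 0
   0, 0, 0, 7, 0, 0, 0
```

View pics/w10.png

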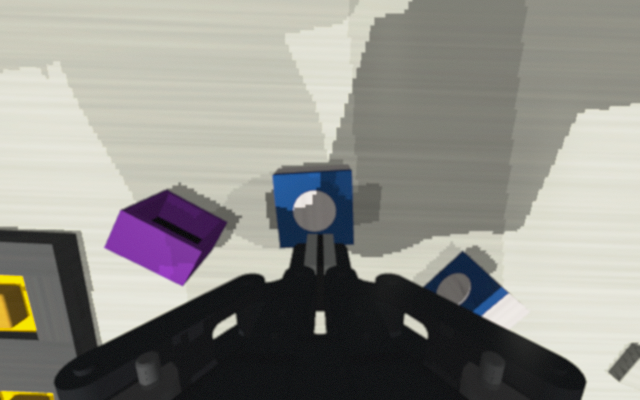

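D is tipped (blue square at wrist pixel (313,208)). Now C, which is still standing at (470,290).

>>> move_arm(
  deltas=[0,-27,0,0,0,0,0,0,-27,0,0,0,0,0,0,0,-3,12.5,8.2,0,0,0,0,-1.5,12.5,8.2,0,0,0,0,0.5,12.5,8.1,0,0,0,0,2.5,12.5,8.2,0,0,0,0,4,12,8.1,0,0,0,27,0,0,0,0,0,0,27,0,0,0,0,0,0,0,0,0,0,0,0],
)

```text
t: 13.45
tcp_pos: [0.4075, 0.2394, -0.0015]
tool_rot: [-0.304, 0.64, 0.305, 0.636]
force: [-0.3, 0.3, 0.9]
finger_gap: 0.001
```

>>> move_arm(
  deltas=[0,0,0,7,0,0,0,0,0,0,7,0,0,0,0,0,0,7,0,0,0,0,0,0,7,0,0,0,0,0,0,7,0,0,0,0,0,0,7,0,0,0,0,0,0,7,0,0,0,0,0,0,7,0,0,0,0,0,0,0,0,0,0,0,0,0,0,0,0,0],
)

```text
t: 14.45
tcp_pos: [0.4442, 0.2834, 0.0007]
tool_rot: [-0.304, 0.638, 0.304, 0.638]
force: [-0.3, 0.6, 0.5]
finger_gap: -0.002
```

Run:
```python
from h import *
s=snap('wrist','w11')
s=snap('top','t11');crop(s,220,320,180,270,7,'t11c')
for b in blobs(s,.014,.034,(.3,.66,0.05,.4),25): print(*b)
print(cur()[0],yaw(cur()[1]))
```

```text
[248.8 196.4] [0.6055 0.26   0.0244] [605.7 260.6] [45.9 43.4] 55.8 [ 55.  72. 101.] 163 [[575, 254], [611, 229], [636, 267], [601, 292]]
[287.4 198.6] [0.595  0.1237 0.0239] [595.  123.9] [44.3 43.8] 40.1 [ 56.  74. 105.] 162 [[564, 126], [592, 93], [626, 121], [598, 155]]
[241.2 235.6] [0.4681 0.288  0.0239] [468.3 288.2] [43.8 14.4] 49.0 [26. 40. 68.] 53 [[448, 276], [459, 267], [488, 300], [477, 309]]
[273.8 261.4] [0.3765 0.1743 0.0242] [376.4 174.6] [43.9 44.8] 5.5 [52. 66. 91.] 169 [[352, 195], [357, 150], [400, 154], [396, 199]]
[443.8885842  283.08429644   0.67010158] 50.97333338402534
```

View pics/t11c.png

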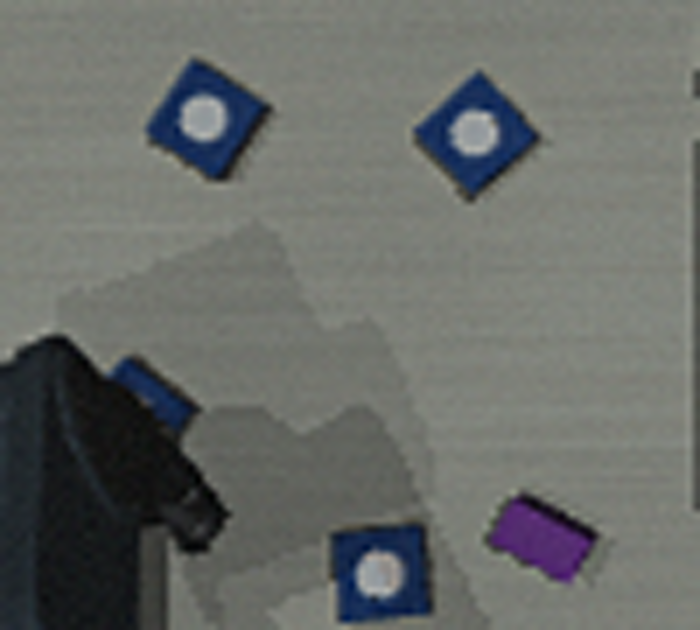

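View pics/w11.png

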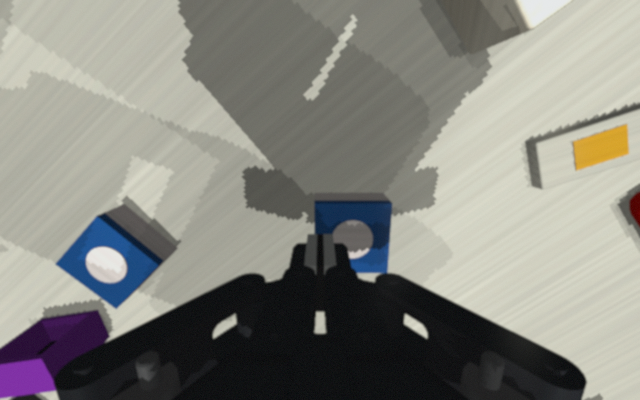

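Run:
```python
from h import *
w=snap('wrist')
X=cloud(w)*1000; im=w['image'].astype(int)
m=(X[...,2]>15)&(X[...,2]<30)&(np.hypot(X[...,0]-450,X[...,1]-290)<60)
print(X[m].mean(0)); r=cv2.minAreaRect(X[m][:,:2].astype(np.float32));print(r,cv2.boxPoints(r).round(0).tolist())
for c in ((315,201),(390.5,202),(391,271.5)): print(Pz(w,*c,.024)*1000)
c=(352,239);print('disc',Pz(w,*c,.024)*1000)
for b in blobs(w,.014,.034,(.3,.66,0.05,.4),100): print(*b)
```

```text
[451.53605051 303.61604318  23.07305799]
((453.7139587402344, 297.7468566894531), (44.0377082824707, 44.737205505371094), 50.8028564453125) [[422.0, 295.0], [457.0, 267.0], [485.0, 301.0], [450.0, 329.0]]
[421.99239427 295.36966438  24.        ]
[449.09506918 327.88487776  24.        ]
[485.01617722 302.92768233  24.        ]
disc [453.37675675 297.51486284  24.        ]
[358.1 229.4] [0.4515 0.3037 0.023 ] [453.7 297.7] [44.  44.7] 50.8 [51. 69. 93.] 4373 [[422, 295], [457, 267], [485, 301], [450, 329]]
[110.7 259.1] [0.3734 0.1768 0.0226] [374.  173.5] [44.2 46.5] 5.1 [ 75. 104. 140.] 5687 [[350, 195], [354, 148], [398, 152], [394, 199]]
[ 73.4 343. ] [0.3975 0.1118 0.0238] [399.6 111.1] [ 6.7 20.9] 73.7 [46. 18. 59.] 859 [[389, 111], [409, 105], [411, 111], [391, 117]]
[ 18.4 347.3] [0.3767 0.0777 0.0218] [379.2  76.9] [ 6.4 19. ] 72.6 [49. 25. 60.] 671 [[369, 77], [387, 71], [389, 77], [371, 83]]
```

All four lie blue side up. Picking C at (453.6, 297.6), yaw 51°; its measured size of 44.0 × 44.7 mm matches.

Run:
```python
from h import *
p=cur()[0]
plan([(p[0],p[1],40,None),(453.6,297.6,40,50.8),(453.6,297.6,-29,None,20)],70)
```

```text
now [443.9 283.1   0.7] yaw 51.0 tilt 0.05 q [ 0.36  0.71  1.82 -0.    0.61 -0.53] gap 0.0 t 14.6 F [ 0.3  0.5 -0.1]
-> (np.float64(443.94022261400426), np.float64(283.0693284566442), 40, None) 1 rows
   70, -39.5, 0, 0, 0, 0, 0
-> (453.6, 297.6, 40, 50.8) 1 rows
   70, 0, 1.5, 17.5, 0.2, 0, 0
-> (453.6, 297.6, -29, None, 20) 4 rows
   70, 17.5, 0, 0, 0, 0, 0
   70, 17, 0, 0, 0, 0, 0
   70, 17.5, 0, 0, 0, 0, 0
   70, 17, 0, 0, 0, 0, 0
```

>>> move_arm(
  deltas=[70,-39.5,0,0,0,0,0,70,0,1.5,17.5,0,0,0,70,0,0,0,0,0,0,70,0,0,0,0,0,0,70,17.5,0,0,0,0,0,70,17,0,0,0,0,0,70,17.5,0,0,0,0,0,70,17,0,0,0,0,0,70,0,0,0,0,0,0],
  force=30,
)

```text
t: 15.5
tcp_pos: [0.4511, 0.2962, -0.0313]
tool_rot: [-0.304, 0.641, 0.304, 0.636]
force: [-0.8, -0.6, -0.1]
finger_gap: 0.818
```

Run:
```python
from h import *
p,R,m=cur();print(p,m['finger_gap'],m['force'],yaw(R))
w=snap('wrist','w12');s=snap('scene');crop(s,380,450,140,200,9,'s12')
X=cloud(w)*1000
for v in range(236,280,4): print(v,[tuple(np.nan_to_num(X[v,u]).astype(int).tolist()) for u in (235,245,255,390,400)])
```

```text
[451.0707134  296.17013507 -31.27201887] 0.8176033747270961 [-0.81877513 -0.55073045 -0.10677209] 50.9570542610004
236 [(415, 262, 0), (418, 267, 0), (422, 271, -1), (469, 329, -1), (472, 333, 0)]
240 [(417, 261, 0), (417, 274, 17), (424, 269, -1), (463, 329, 15), (466, 333, 15)]
244 [(415, 270, 20), (419, 274, 19), (426, 268, 0), (465, 327, 14), (465, 332, 19)]
248 [(416, 272, 25), (420, 274, 22), (427, 266, 0), (466, 326, 15), (464, 331, 24)]
252 [(417, 272, 28), (421, 274, 24), (429, 264, 0), (467, 325, 17), (464, 330, 28)]
256 [(418, 273, 33), (422, 271, 23), (431, 263, 0), (469, 324, 16), (463, 329, 32)]
260 [(418, 274, 36), (424, 270, 24), (433, 261, -1), (470, 323, 18), (464, 328, 33)]
264 [(419, 275, 40), (425, 270, 25), (435, 259, -1), (472, 321, 17), (466, 327, 33)]
268 [(420, 273, 39), (427, 268, 25), (437, 257, -1), (473, 320, 18), (467, 326, 33)]
272 [(421, 273, 41), (428, 268, 26), (439, 256, -1), (475, 319, 18), (468, 325, 34)]
276 [(423, 271, 40), (429, 266, 27), (440, 254, 0), (476, 318, 21), (470, 324, 34)]
```

View pics/w12.png

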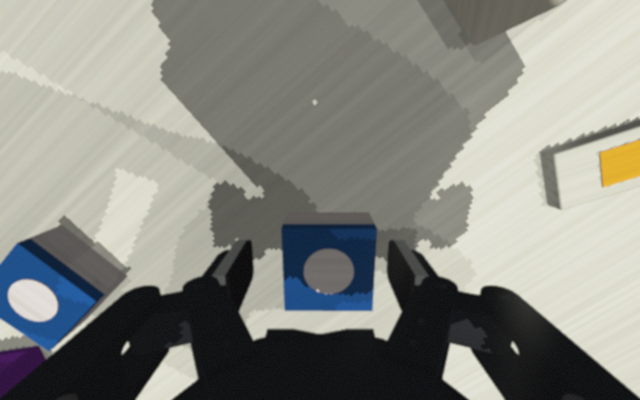

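View pics/s12.png

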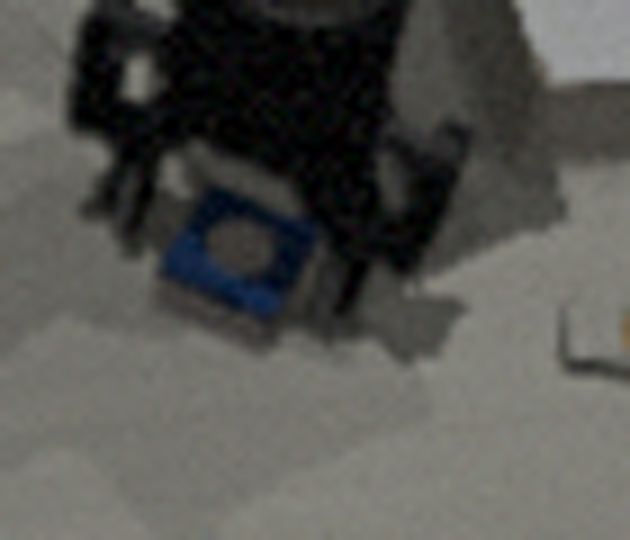

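The straddle looks good, with the fingertips at about 15 mm. Closing.

>>> move_arm(
  deltas=[30,0,0,0,0,0,0,30,0,0,0,0,0,0,30,0,0,0,0,0,0,30,0,0,0,0,0,0,30,0,0,0,0,0,0,30,0,0,0,0,0,0],
  force=40,
)

```text
t: 16.2
tcp_pos: [0.4549, 0.2981, -0.0277]
tool_rot: [-0.304, 0.638, 0.304, 0.639]
force: [-0.1, -0.5, 5.3]
finger_gap: 0.502
```

Run:
```python
from h import *
p,R,m=cur();print(p,m['finger_gap']*85.4,m['force'],yaw(R))
plan([(p[0],p[1],40,None),(500,-40,60,None)],30)
```

```text
[454.85025364 298.11333988 -27.69379061] 42.906748306728346 [-0.07766018 -0.50713677  5.32875641] 50.9829248766028
now [454.9 298.1 -27.7] yaw 51.0 tilt 0.09 q [ 0.37  0.78  1.78 -0.    0.58 -0.52] gap 0.502 t 16.2 F [-0.1 -0.5  5.3]
-> (np.float64(454.85025363897785), np.float64(298.11333988095083), 40, None) 2 rows
   30, -34, 0, 0, 0, 0, 0
   30, -33.5, 0, 0, 0, 0.1, 0
-> (500, -40, 60, None) 8 rows
   30, -2.5, -31, -29.5, 0, 0, 0
   30, -2.5, -31, -29, 0, 0, 0
   30, -2.5, -31, -29.5, 0, 0, 0
   30, -2.5, -31, -29, 0, 0, 0
   30, -2.5, -31, -29.5, 0, 0, 0
   30, -2.5, -31, -29, 0, 0, 0
   30, -2.5, -31, -29.5, 0, 0, 0
   30, -2.5, -31, -29, 0, 0, 0
```

>>> move_arm(
  deltas=[30,-34,0,0,0,0,0,30,-34,0,0,0,0,0,30,-5,-31,-29.5,-5,0,0,30,-5,-33,-26,-5,0,0,30,-5,-36,-23,-5,0,0,30,-5,-38,-20,-5,0,0,30,-5,-39,-17,-5,0,0,30,0,-41,-13,-5,0,0,30,0,-42,-10,-4,0,0,30,0,-42,-6,-4,0,0],
)

```text
t: 17.2
tcp_pos: [0.6696, 0.0647, 0.0643]
tool_rot: [-0.496, 0.504, 0.496, 0.504]
force: [0.3, 1.0, -0.7]
finger_gap: 0.509
```

Run:
```python
from h import *
p,R,m=cur();print(p,m['finger_gap']*85.4,m['force'],yaw(R))
w=snap('wrist','w13')
import pickle
T=pickle.load(open('top0.pkl','rb'))
for c in ((333.7,212.2),(360.3,212.2),(333.8,239.2),(360.3,239.2)): print(Pz(T,*c,.022)*1000)
X=cloud(w)*1000
```

```text
[669.56115412  64.74595509  64.33433936] 43.44123754433186 [ 0.27836908  1.03512358 -0.70732035] 89.03569843925933
[544.07950308 -37.99717746  22.        ]
[ 542.30786381 -130.97084881   22.        ]
[449.88047722 -36.47024663  22.        ]
[ 448.29484574 -128.7308643    22.        ]
```

View pics/w13.png

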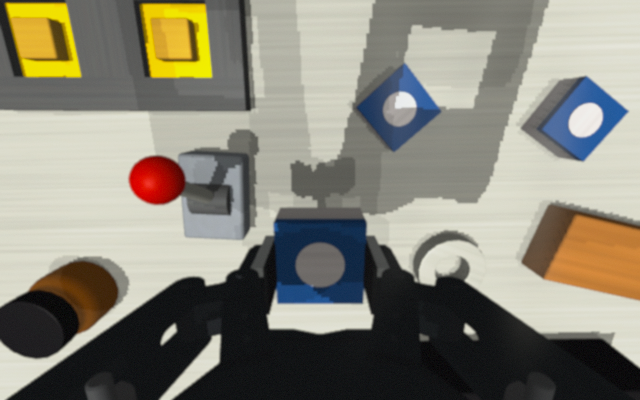

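>>> move_arm(
  deltas=[30,0,45,0,0,0,0,30,0,45,0,0,0,0,30,0,45,-10,0,0,0,30,0,10,-45,0,0,0,30,0,0,-45,0,0,0,30,0,0,-47,0,0,0,30,0,0,0,0,0,0,30,0,0,0,0,0,0],
)

```text
t: 18.05
tcp_pos: [0.5207, -0.0785, 0.0643]
tool_rot: [-0.495, 0.505, 0.495, 0.505]
force: [0.2, 1.5, 0.0]
finger_gap: 0.502
```

Run:
```python
from h import *
p,R,m=cur();print(p,m['finger_gap']*85.4,m['force'],yaw(R))
w=snap('wrist','w14')
import pickle; pickle.dump(w,open('w14.pkl','wb'))
```

```text
[520.65630041 -78.52297549  64.28884739] 42.84168630047434 [2.16783752e-01 1.49537975e+00 1.22686950e-03] 88.79421005448714
```

View pics/w14.png

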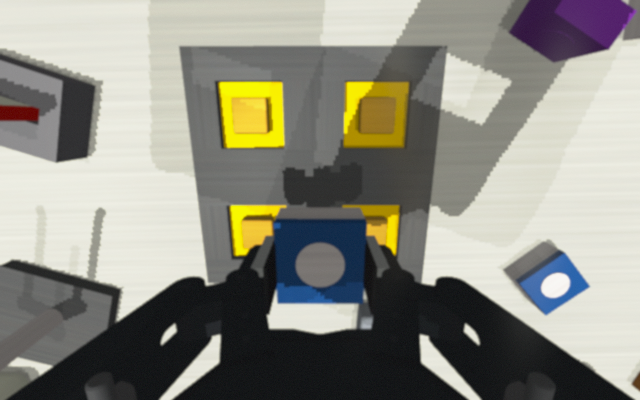

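```bash
cat >> h.py <<'E'
def pockets(w):
    X=cloud(w)*1000; hsv=cv2.cvtColor(w['image'],cv2.COLOR_RGB2HSV)
    m=(hsv[...,0]>12)&(hsv[...,0]<36)&(hsv[...,1]>110)&(hsv[...,2]>60)
    b=(m&(X[...,2]>20)&(X[...,2]<25)); b=cv2.morphologyEx(b.astype(np.uint8),cv2.MORPH_OPEN,np.ones((3,3)))
    for nm,mm in (('boss',b),('pocket',(m&(X[...,2]<25)).astype(np.uint8))):
        n,l,st,ce=cv2.connectedComponentsWithStats(mm)
        for i in range(1,n):
            if st[i,4]<150: continue
            q=X[l==i]; r=cv2.minAreaRect(q[:,:2].astype(np.float32))
            print(nm,ce[i].round(0),'ctr',np.round(r[0],1),'size',np.round(r[1],1),'ang',round(r[2],1),'z',np.nanmean(q[:,2]).round(1))
E
python3 - <<'E'
from h import *
import pickle
w=pickle.load(open('w14.pkl','rb')); pockets(w)
X=cloud(w)*1000
m=(X[...,2]>16)&(X[...,2]<20)&(X[...,0]<610)&(X[...,1]<40)&(X[...,1]>-200)
v,u=np.nonzero(m);q=X[m]
print(q[:,0].min(),q[:,1].min(),q[:,1].max())
# nest corners far
for c in ((180.5,46.5),(446.5,45)): print(Pz(w,*c,.018)*1000)
# held cap: top face
p=cur()[0]
for v0 in (225,240,262,290): print([tuple(np.nan_to_num(X[v0,u]).astype(int).tolist()) for u in (285,320,355)])
print('cap disc rel tcp', P(w,320,264)*1000-p)
E
```

```text
boss [249. 115.] ctr [ 446.9 -130.2] size [25.3 24.9] ang 88.8 z 21.3
boss [377. 114.] ctr [448.9 -35.7] size [26.  24.9] ang 88.8 z 21.3
boss [377. 228.] ctr [540.9 -33.4] size [19.7 16.9] ang 2.4 z 21.2
boss [255. 232.] ctr [ 541.5 -132.5] size [25.4 24.7] ang 89.0 z 21.2
pocket [251. 114.] ctr [ 447.  -130.5] size [50.6 49.3] ang 88.8 z 13.4
pocket [375. 114.] ctr [449.  -35.5] size [49.8 49.3] ang 88.8 z 13.4
pocket [250. 225.] ctr [ 542.8 -132.4] size [47.8 50.7] ang 0.0 z 14.5
pocket [382. 223.] ctr [533.4 -26.6] size [66.2 35.2] ang 48.0 z 13.6
399.0675963315591 -180.73593212032966 13.152248258776176
[ 399.64779284 -175.22107723   18.        ]
[402.62296373  12.40201766  18.        ]
[(498, -95, 115), (498, -79, 115), (499, -62, 114)]
[(505, -95, 115), (506, -79, 115), (506, -62, 116)]
[(517, -96, 115), (517, -79, 115), (518, -62, 114)]
[(533, -97, 115), (533, -79, 115), (534, -62, 114)]
cap disc rel tcp [-1.51100189 -2.12046235 51.55809364]
```

Run:
```python
from h import *
plan([(448.7,-129.8,50,88.8),(448.7,-129.8,5,None,25)],30)
```

```text
now [520.4 -77.3  64.2] yaw 88.9 tilt 0.07 q [-0.36  0.6   1.79  0.    0.75 -1.91] gap 0.51 t 18.1 F [ 0.1 -0.1 -1.4]
-> (448.7, -129.8, 50, 88.8) 2 rows
   30, 7, 35.5, -27, 0.1, 0, 0
   30, 7, 35, -27, 0, 0, -0.1
-> (448.7, -129.8, 5, None, 25) 2 rows
   30, 22.5, 0, 0, 0, 0, 0
   30, 22.5, 0, 0, 0, 0, 0
```

>>> move_arm(
  deltas=[30,7,35.5,-27,0,0,0,30,7,35,-27,0,0,0,30,22.5,0,0,0,0,0,30,20,0,0,0,0,0,30,0,0,0,0,0,0,30,0,0,0,0,0,0],
)

```text
t: 18.7
tcp_pos: [0.4495, -0.129, 0.0078]
tool_rot: [-0.496, 0.504, 0.496, 0.504]
force: [-0.1, 0.2, 0.2]
finger_gap: 0.508
```

Run:
```python
from h import *
p,R,m=cur();print(p,m['finger_gap']*85.4,m['force'],yaw(R))
w=snap('wrist','w15');X=cloud(w)*1000
m=(np.abs(X[...,0]-p[0])<45)&(np.abs(X[...,1]-p[1])<30)&(X[...,2]>p[2]+44)&(X[...,2]<p[2]+60)
b=(w['image'][...,2].astype(int)>w['image'][...,0]+15)
n,l,st,ce=cv2.connectedComponentsWithStats((b&m).astype(np.uint8));i=1+st[1:,4].argmax()
q=X[l==i];r=cv2.minAreaRect(q[:,:2].astype(np.float32));print('cap',r,q[:,2].mean(),cv2.boxPoints(r).round(0).tolist())
pockets(w)
s=snap('scene');crop(s,225,305,155,225,9,'s15')
```

```text
[ 449.49713914 -128.96628175    7.80554708] 43.367599490335266 [-0.08214258  0.24994781  0.20831549] 89.09515744532521
cap ((448.351318359375, -129.47251892089844), (45.43271255493164, 45.361602783203125), 89.1842269897461) 58.64446644834194 [[425.0, -152.0], [471.0, -153.0], [471.0, -107.0], [426.0, -106.0]]
boss [472. 232.] ctr [448.7 -35.9] size [26.4 25.6] ang 88.9 z 21.3
boss [441. 364.] ctr [550.1 -46. ] size [23.3 11.9] ang 39.6 z 21.2
pocket [319. 200.] ctr [ 429.1 -130.1] size [49.4  9.3] ang 88.9 z 9.8
pocket [467. 227.] ctr [449.1 -35.5] size [51.2 50.4] ang 88.8 z 14.2
pocket [319. 327.] ctr [ 526.  -131.9] size [ 7.8 49. ] ang 0.6 z 9.8
pocket [433. 358.] ctr [555.  -46.3] size [47.3 18.5] ang 39.6 z 15.8
```

View pics/w15.png

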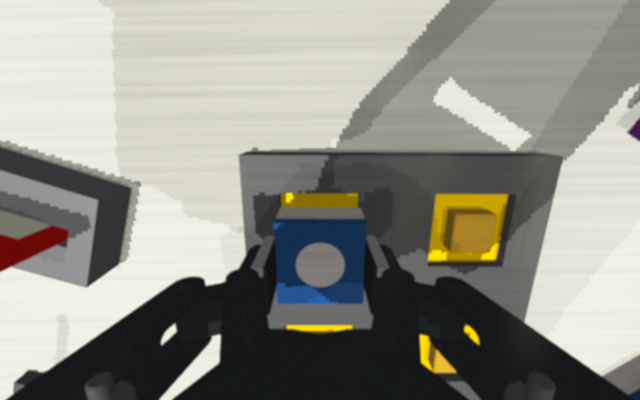

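View pics/s15.png

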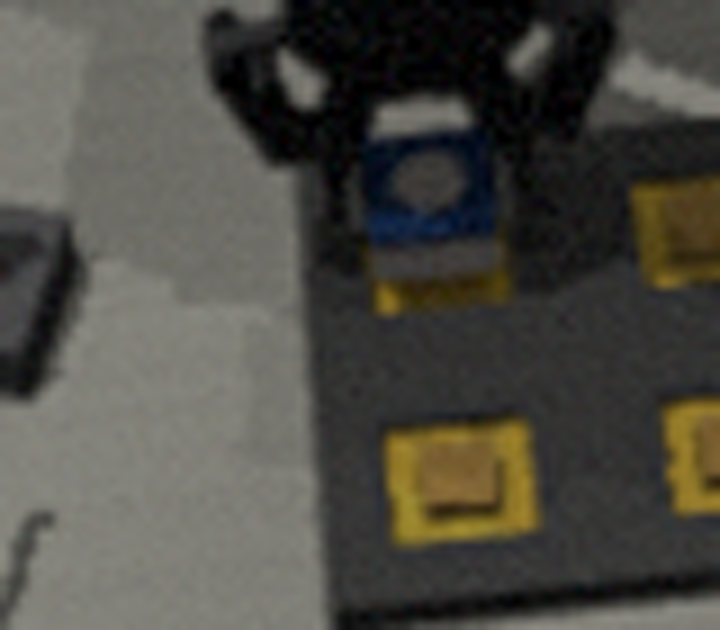

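>>> move_arm(
  deltas=[30,0,1,-0.5,0,0,0,30,8,0,0,0,0,0,30,6,0,0,0,0,0,30,5,0,0,0,0,0,30,4,0,0,0,0,0,30,2,0,0,0,0,0,30,0,0,0,0,0,0],
)

```text
t: 19.5
tcp_pos: [0.4484, -0.1309, -0.0175]
tool_rot: [-0.495, 0.505, 0.496, 0.504]
force: [-0.6, -0.3, -0.8]
finger_gap: 0.502
```

```bash
cat >> h.py <<'E'
def held(w,p):
    X=cloud(w)*1000
    m=(np.abs(X[...,0]-p[0])<45)&(np.abs(X[...,1]-p[1])<45)&(X[...,2]>p[2]+40)&(X[...,2]<p[2]+60)
    b=(w['image'][...,2].astype(int)>w['image'][...,0]+12)
    n,l,st,ce=cv2.connectedComponentsWithStats((b&m).astype(np.uint8));i=1+st[1:,4].argmax()
    q=X[l==i];r=cv2.minAreaRect(q[:,:2].astype(np.float32));print('cap',np.round(r[0],1),np.round(r[1],1),round(r[2],1),'topz',q[:,2].mean().round(1),'rel',np.round(r[0]-p[:2],1))
E
python3 - <<'E'
from h import *
p,R,m=cur();print(p,m['finger_gap']*85.4,m['force'],yaw(R))
w=snap('wrist','w16');held(w,p)
E
```

```text
[ 448.42354707 -130.89373289  -17.45221858] 42.892391480160526 [-0.55801748 -0.25878536 -0.83900279] 88.96779081091043
cap [ 447.1 -131.2] [45.9 45.4] 88.7 topz 33.4 rel [-1.3 -0.3]
```

>>> move_arm(
  deltas=[60,0,0,0,0,0,0,60,0,0,0,0,0,0,60,0,0,0,0,0,0,60,-20,0,0,0,0,0,60,-40,0,0,0,0,0,60,-30,0,0,0,0,0,60,0,0,0,0,0,0],
)

```text
t: 20.25
tcp_pos: [0.451, -0.1322, 0.0761]
tool_rot: [-0.498, 0.504, 0.493, 0.505]
force: [-0.5, -0.5, 0.0]
finger_gap: 0.704
```

Run:
```python
from h import *
s=snap('top','t17');crop(s,220,380,170,270,5,'t17c')
for b in blobs(s,.014,.06,(.3,.66,0.05,.4),25): print(*b)
plan([(376,174.3,70,94.5),(376,174.3,-29,None,25)],62)
w=snap('wrist','w17')
```

```text
[248.7 196.4] [0.6055 0.2604 0.0243] [605.7 261. ] [44.2 43.7] 56.5 [ 57.  75. 104.] 162 [[575, 255], [612, 230], [636, 267], [600, 291]]
[287.5 198.6] [0.5948 0.1234 0.0244] [595.1 124. ] [44.5 43.9] 40.0 [ 57.  75. 106.] 164 [[564, 127], [592, 93], [626, 121], [598, 155]]
[297.  256.3] [0.3944 0.0911 0.0419] [393.7  91.7] [44.4 24.9] 58.6 [68. 36. 90.] 108 [[372, 79], [393, 66], [416, 104], [395, 117]]
[273.8 261.4] [0.3766 0.1741 0.0243] [376.4 174.4] [44.1 43.9] 5.1 [ 54.  71. 102.] 169 [[352, 194], [356, 151], [400, 154], [396, 198]]
now [ 449.9 -131.6   74.6] yaw 89.0 tilt 0.28 q [-0.52  0.53  1.93  0.    0.68 -2.08] gap 0.702 t 20.3 F [ 0.4  0.6 -0. ]
-> (376, 174.3, 70, 94.5) 7 rows
   62, 0.5, 11.5, 43.5, -0.8, 0, 0
   62, 0.5, 10.5, 43.5, -0.8, 0, 0
   62, 0.5, 10, 44, -0.8, 0, 0
   62, 0.5, 9.5, 44, -0.8, 0, 0.1
   62, 0.5, 9, 44, -0.8, -0.1, 0
   62, 0.5, 8.5, 44, -0.8, 0, 0.1
   62, 0.5, 7.5, 44.5, -0.7, -0.1, 0
-> (376, 174.3, -29, None, 25) 4 rows
   62, 25, 0, 0, 0, 0, 0
   62, 24.5, 0, 0, 0, 0, 0
   62, 25, 0, 0, 0, 0, 0
   62, 24.5, 0, 0, 0, 0, 0
```

View pics/t17c.png

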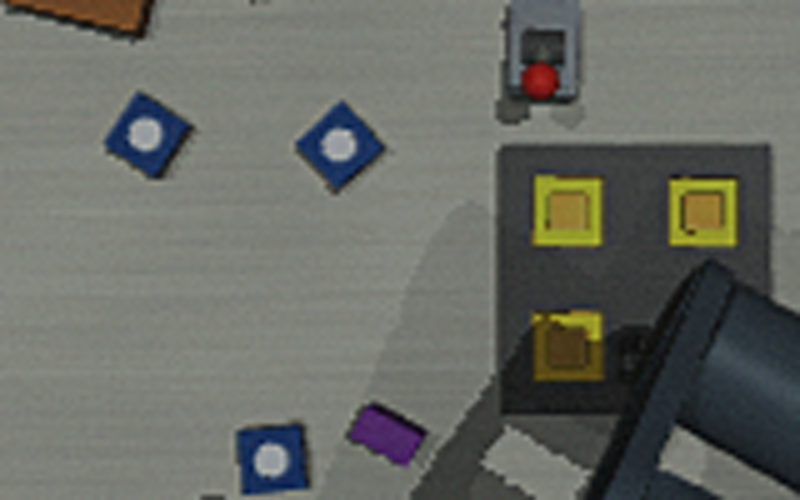

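View pics/w17.png

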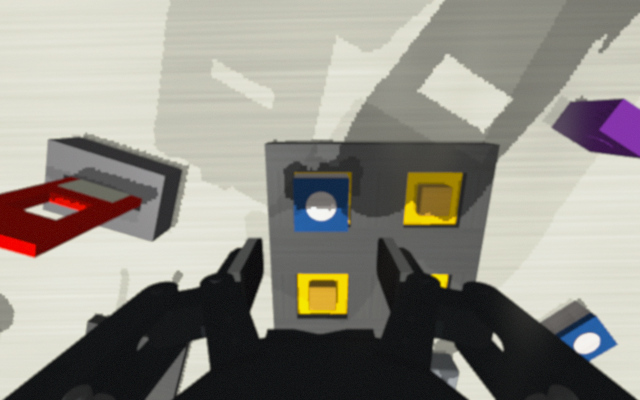

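The first cap is home in its pocket (blue square at wrist pixel (321,203)). Now D.

>>> move_arm(
  deltas=[62,0.5,11.5,43.5,-0.8,0,0,62,0.5,10.5,43.5,-0.8,0,0,62,0.5,10,44,-0.8,0,0,62,0.5,9.5,44,-0.8,0,0,62,0.5,9,44,-0.8,0,0,62,0.5,8.5,44,-0.8,0,0,62,0.5,7.5,44,-0.7,0,0,62,25,0,0,0,0,0,62,20,0,0,0,0,0,62,0,0,0,0,0,0],
)

```text
t: 21.35
tcp_pos: [0.3719, 0.1746, 0.0217]
tool_rot: [-0.518, 0.482, 0.521, 0.478]
force: [-0.4, -0.5, -0.1]
finger_gap: 0.723
```

Run:
```python
from h import *
w=snap('wrist','w18')
for b in blobs(w,.014,.034,(.33,.43,0.13,.22),100): print(*b)
plan([(376,174.3,10,94.8),(376,174.3,-28.5,None,20)],62)
```

```text
[318.1 229.1] [0.3723 0.1727 0.0231] [374.1 172.9] [45.1 44.2] 4.9 [ 54.  74. 101.] 4404 [[350, 193], [354, 149], [398, 153], [395, 197]]
now [372.7 174.4  22.7] yaw 94.5 tilt 0.32 q [ 0.16  0.61  2.1  -0.    0.44 -1.48] gap 0.726 t 21.4 F [ 0.8  0.2 -0.6]
-> (376, 174.3, 10, 94.8) 1 rows
   62, 12.5, -3.5, -0.5, -0.3, 0, -0.3
-> (376, 174.3, -28.5, None, 20) 2 rows
   62, 19.5, 0, 0, 0, 0, 0
   62, 19, 0, 0, 0, 0, 0
```

View pics/w18.png

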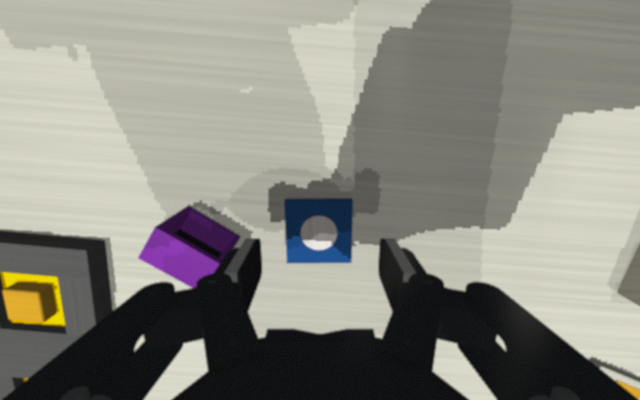

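>>> move_arm(
  deltas=[62,12,-1,-1,0,0,0,62,20,0,0,0,0,0,62,19,0,0,0,0,0,62,0,0,0,0,0,0,30,0,0,0,0,0,0,30,0,0,0,0,0,0,30,0,0,0,0,0,0,30,0,0,0,0,0,0,30,0,0,0,0,0,0],
)

```text
t: 22.3
tcp_pos: [0.3764, 0.1737, -0.0259]
tool_rot: [0.52, -0.48, -0.519, -0.481]
force: [0.6, -0.9, 6.1]
finger_gap: 0.504
```

Run:
```python
from h import *
p,R,m=cur();print(p,m['finger_gap']*85.4,m['force'],yaw(R))
w=snap('wrist');held(w,p)
# next pocket (449,-35.6)
plan([(p[0],p[1],40,None),(450.5,-35,40,89),(450.5,-35,8,None,25)],30)
```

```text
[376.43235323 173.65147181 -25.93058286] 43.06020525139044 [ 0.56649269 -0.90216932  6.08408649] 94.47764823845645
cap [374.7 172.8] [45.3 45.7] 4.7 topz 23.1 rel [-1.8 -0.9]
now [376.5 173.6 -25.9] yaw 94.5 tilt 0.11 q [ 0.16  0.73  2.11 -0.    0.3  -1.49] gap 0.504 t 22.35 F [ 0.5 -0.2  6.8]
-> (np.float64(376.432353232254), np.float64(173.65147181391836), 40, None) 2 rows
   30, -33, 0, 0, 0, 0, 0.1
   30, -33, 0, 0, 0, 0, 0
-> (450.5, -35, 40, 89) 5 rows
   30, 0, -11.5, -43, 1.1, 0, 0
   30, 0, -12.5, -42.5, 1.1, 0, 0
   30, 0, -13, -42, 1.1, 0, 0
   30, 0, -14, -42, 1.1, 0, 0
   30, 0, -14.5, -42, 1.1, 0, 0
-> (450.5, -35, 8, None, 25) 2 rows
   30, 16, 0, 0, 0, 0, 0
   30, 16, 0, 0, 0, 0, 0
```

>>> move_arm(
  deltas=[30,-33,0,0,0,0,0,30,-33,0,0,0,0,0,30,0,-11.5,-43,1.1,0,0,30,0,-12.5,-42.5,1.1,0,0,30,0,-13,-42,1.1,0,0,30,0,-14,-42,1.1,0,0,30,0,-14.5,-42,1.1,0,0,30,16,0,0,0,0,0,30,15,0,0,0,0,0,30,0,0,0,0,0,0],
)

```text
t: 23.35
tcp_pos: [0.4484, -0.0353, 0.0072]
tool_rot: [-0.494, 0.505, 0.496, 0.504]
force: [-0.1, 0.4, -0.5]
finger_gap: 0.503
```

>>> move_arm(
  deltas=[30,0,0,0,0,0,0],
)

```text
t: 23.45
tcp_pos: [0.4492, -0.0349, 0.0083]
tool_rot: [-0.495, 0.505, 0.496, 0.504]
force: [0.8, 0.3, 0.2]
finger_gap: 0.506
```

Run:
```python
from h import *
p,R,m=cur();print(p,m['finger_gap']*85.4,m['force'],yaw(R))
w=snap('wrist','w19');held(w,p);pockets(w)
```

```text
[449.19867412 -34.94386742   8.34133851] 43.181271927443866 [0.84862139 0.28761125 0.1921589 ] 88.98311411441318
cap [447.4 -36. ] [45.6 45.2] 88.6 topz 57.4 rel [-1.8 -1. ]
boss [197. 365.] ctr [ 548.  -124.2] size [11.9 24. ] ang 49.1 z 21.1
pocket [320. 200.] ctr [428.7 -35.1] size [49.2  9.2] ang 88.1 z 10.0
pocket [320. 329.] ctr [527.7 -36.5] size [46.8  5.8] ang 89.0 z 9.8
pocket [205. 359.] ctr [ 551.7 -123.3] size [18.  50.1] ang 49.1 z 15.5
```

View pics/w19.png

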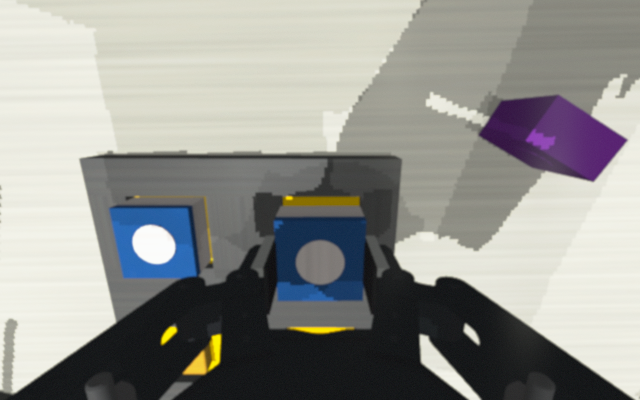

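>>> move_arm(
  deltas=[30,0,-1.2,0.5,0,0,0,30,8,0,0,0,0,0,30,6,0,0,0,0,0,30,5,0,0,0,0,0,30,3,0,0,0,0,0,30,2,0,0,0,0,0,30,0,0,0,0,0,0],
)

```text
t: 24.2
tcp_pos: [0.4508, -0.0347, -0.0158]
tool_rot: [-0.495, 0.505, 0.496, 0.504]
force: [0.2, 0.3, -0.3]
finger_gap: 0.506
```

Run:
```python
from h import *
p,R,m=cur();print(p,m['finger_gap']*85.4,m['force'],yaw(R))
w=snap('wrist');held(w,p)
```

```text
[450.75191789 -34.68994989 -15.78086267] 43.20690706196791 [ 0.20430867  0.31788874 -0.33540995] 88.9731845592438
cap [449.  -35.4] [45.7 45.4] 89.9 topz 33.3 rel [-1.8 -0.7]
```

Seated at a top height of 33.3 mm, with no side force. Releasing and going to B (595,124), yaw about 40°.

>>> move_arm(
  deltas=[60,0,0,0,0,0,0,60,0,0,0,0,0,0,60,0,0,0,0,0,0,60,-20,0,0,0,0,0,60,-40,0,0,0,0,0,60,-20,0,0,0,0,0,60,0,0,0,0,0,0],
)

```text
t: 24.95
tcp_pos: [0.4528, -0.0353, 0.0667]
tool_rot: [-0.497, 0.503, 0.494, 0.505]
force: [0.3, 0.3, -0.9]
finger_gap: 0.701
```

Run:
```python
from h import *
s=snap('top')
for b in blobs(s,.014,.06,(.3,.66,0.05,.4),25): print(*b)
w=snap('wrist');crop(w,200,500,150,330,2.5,'w20')
plan([(595.5,124.5,62,129.5),(595.5,124.5,10,None,26)],62)
plan([(595.5,124.5,62,39.5),(595.5,124.5,10,None,26)],62)
```

```text
[248.8 196.4] [0.6055 0.2601 0.0242] [606. 261.] [44.6 43.6] 55.9 [ 56.  73. 102.] 165 [[575, 255], [612, 230], [637, 267], [600, 292]]
[287.5 198.5] [0.5952 0.1235 0.0245] [595.6 124.1] [44.5 43.9] 41.3 [ 57.  75. 107.] 159 [[564, 126], [593, 93], [627, 122], [598, 155]]
[297.  256.4] [0.3944 0.0912 0.0424] [393.5  91.8] [43.8 24.9] 59.8 [47. 27. 62.] 106 [[372, 79], [393, 67], [415, 104], [394, 117]]
now [450.9 -34.7  64.5] yaw 89.0 tilt 0.05 q [-0.32  0.54  1.98  0.    0.63 -1.88] gap 0.704 t 25.05 F [-0.4 -0.8 -0.5]
-> (595.5, 124.5, 62, 129.5) 5 rows
   62, 0.5, -28.5, 32.5, -8.1, 0, 0
   62, 0.5, -32.5, 28, -8.1, 0, 0
   62, 0.5, -36, 23, -8.1, 0, 0
   62, 0.5, -39, 18, -8.1, 0, 0
   62, 0.5, -41.5, 12, -8.1, 0, 0
-> (595.5, 124.5, 10, None, 26) 3 rows
   62, 17.5, 0, 0, 0, 0, 0
   62, 17.5, 0, 0, 0, 0, 0
   62, 17, 0, 0, 0, 0, 0
now [450.9 -34.7  64.5] yaw 89.0 tilt 0.05 q [-0.32  0.54  1.98  0.    0.63 -1.88] gap 0.704 t 25.05 F [-0.4 -0.8 -0.5]
-> (595.5, 124.5, 62, 39.5) 6 rows
   62, 0.5, -23.5, 27, 8.2, 0, 0
   62, 0.5, -19.5, 30, 8.3, 0, 0
   62, 0.5, -15, 32.5, 8.2, 0, 0
   62, 0.5, -10, 34.5, 8.3, 0, 0
   62, 0.5, -5.5, 35.5, 8.2, 0, 0
   62, 0, 0, 36, 8.3, 0, 0
-> (595.5, 124.5, 10, None, 26) 3 rows
   62, 17.5, 0, 0, 0, 0, 0
   62, 17.5, 0, 0, 0, 0, 0
   62, 17, 0, 0, 0, 0, 0
```

View pics/w20.png

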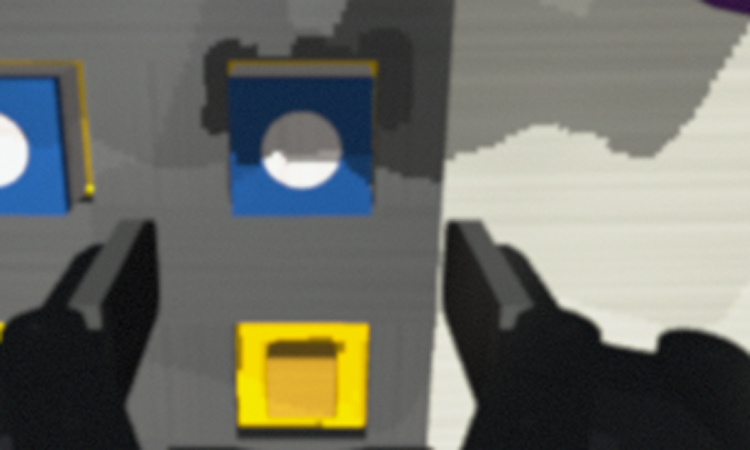

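>>> move_arm(
  deltas=[62,0.5,-23.5,27,8.2,0,0,62,0.5,-19.5,30,8.2,0,0,62,0.5,-15,32.5,8.2,0,0,62,0.5,-10,34.5,8.2,0,0,62,0.5,-5.5,35.5,8.1,0,0,62,0,0,36,8.1,0,0,62,17.5,0,0,0,0,0,62,17.5,0,0,0,0,0,62,15,0,0,0,0,0,62,0,0,0,0,0,0],
)

```text
t: 26.05
tcp_pos: [0.5922, 0.1246, 0.0081]
tool_rot: [-0.241, 0.667, 0.242, 0.662]
force: [-0.7, 0.2, 0.1]
finger_gap: 0.726
```

Run:
```python
from h import *
w=snap('wrist','w21')
for b in blobs(w,.014,.034,(.55,.64,0.07,.18),100): print(*b)
plan([(595.5,124,-29,40.2,20)],62)
```

```text
[322.  235.3] [0.5921 0.1244 0.0231] [593.4 122.8] [44.3 44.9] 41.3 [ 60.  82. 111.] 5072 [[562, 125], [592, 91], [625, 121], [595, 154]]
now [593.4 124.6   9.5] yaw 40.0 tilt 0.28 q [ 0.02  0.76  1.61 -0.    0.78 -0.67] gap 0.728 t 26.1 F [ 0.2 -0.8  0.3]
-> (595.5, 124, -29, 40.2, 20) 2 rows
   62, 19.5, -1, 0.5, -0.1, -0.1, -0.1
   62, 19, -1, 1, -0.1, -0.1, -0.1
```

>>> move_arm(
  deltas=[62,19,0.5,-1,-0.5,0,0,62,20,0,0,0,0,0,62,0,0,0,0,0,0,30,0,0,0,0,0,0,30,0,0,0,0,0,0,30,0,0,0,0,0,0,30,0,0,0,0,0,0,30,0,0,0,0,0,0],
)

```text
t: 26.9
tcp_pos: [0.595, 0.1246, -0.0262]
tool_rot: [-0.245, 0.663, 0.244, 0.664]
force: [-0.4, -0.9, 4.6]
finger_gap: 0.504
```

Run:
```python
from h import *
p,R,m=cur();print(p,m['finger_gap']*85.4,m['force'],yaw(R))
w=snap('wrist');held(w,p)
# pocket (541.5,-132.4)
plan([(p[0],p[1],40,None),(540,60,50,88.9),(543.7,-131.5,50,88.9),(543.7,-131.5,8,None,25)],30)
```

```text
[595.01856523 124.58767146 -26.15602045] 43.04922594280394 [-0.42150564 -0.91898288  4.61733168] 40.47743978093265
cap [594.5 123.6] [45.6 45.3] 40.8 topz 23.1 rel [-0.6 -1. ]
now [595.  124.6 -26.2] yaw 40.5 tilt 0.1 q [ 0.02  0.82  1.62 -0.    0.71 -0.68] gap 0.504 t 26.95 F [-0.3 -0.8  5.6]
-> (np.float64(595.0185652313075), np.float64(124.58767145899014), 40, None) 2 rows
   30, -33, 0, 0, 0, 0, 0
   30, -33, 0, 0, 0, 0.1, 0.1
-> (540, 60, 50, 88.9) 6 rows
   30, -1.5, -2, -14, -8.1, 0, 0
   30, -1.5, -0.5, -14, -8.1, 0, 0
   30, -2, 1.5, -14, -8.1, 0, 0
   30, -1.5, 4, -13.5, -8, 0, 0
   30, -2, 5.5, -13, -8.1, 0, 0
   30, -1.5, 7.5, -12.5, -8, 0, 0
-> (543.7, -131.5, 50, 88.9) 5 rows
   30, 0, -1.5, -38, 0, 0, 0
   30, 0, -1.5, -38.5, 0, 0, 0
   30, 0, -1.5, -38, 0, 0, 0
   30, 0, -1.5, -38.5, 0, 0, 0
   30, 0, -1.5, -38, 0, 0, 0
-> (543.7, -131.5, 8, None, 25) 2 rows
   30, 21, 0, 0, 0, 0, 0
   30, 21, 0, 0, 0, 0, 0
```

>>> move_arm(
  deltas=[30,-33,0,0,0,0,0,30,-33,0,0,0,0,0,30,-1.5,-2,-14,-8.1,0,0,30,-1.5,-0.5,-14,-8.1,0,0,30,-2,1.5,-14,-8.1,0,0,30,-1.5,4,-13.5,-8,0,0,30,-2,5.5,-13,-8.1,0,0,30,-1.5,7.5,-12.5,-8,0,0,30,0,-1.5,-38,0,0,0,30,0,-1.5,-38.5,0,0,0],
)

```text
t: 27.95
tcp_pos: [0.54, -0.0168, 0.0487]
tool_rot: [-0.495, 0.504, 0.496, 0.504]
force: [0.7, -0.5, -1.4]
finger_gap: 0.506
```

>>> move_arm(
  deltas=[30,0,-1.5,-38,0,0,0,30,0,-1.5,-38.5,0,0,0,30,0,0,-38,0,0,0,30,21,0,0,0,0,0,30,20,0,0,0,0,0,30,0,0,0,0,0,0,30,0,0,0,0,0,0],
)

```text
t: 28.65
tcp_pos: [0.541, -0.1309, 0.0075]
tool_rot: [-0.495, 0.505, 0.496, 0.505]
force: [0.7, 0.1, -0.2]
finger_gap: 0.503
```

Run:
```python
from h import *
p,R,m=cur();print(p,m['finger_gap']*85.4,m['force'],yaw(R))
w=snap('wrist','w22');held(w,p);pockets(w)
```

```text
[ 540.95692797 -130.91530821    7.53998041] 42.93893243672735 [ 0.67844843  0.14474022 -0.16710036] 88.88163348055322
cap [ 540.4 -131.4] [45.5 45.3] 89.3 topz 56.8 rel [-0.6 -0.5]
boss [472. 237.] ctr [543.6 -37.8] size [26.5 25.7] ang 89.0 z 21.3
pocket [330. 108.] ctr [ 459.8 -118.9] size [34.7 68.4] ang 42.6 z 11.3
pocket [483. 118.] ctr [472.7 -34.5] size [46.6  2.8] ang 88.9 z 10.2
pocket [318. 202.] ctr [ 521.4 -132. ] size [49.3  8.7] ang 89.5 z 10.4
pocket [466. 232.] ctr [544.1 -37.4] size [50.5 50.1] ang 88.8 z 14.2
```

View pics/w22.png

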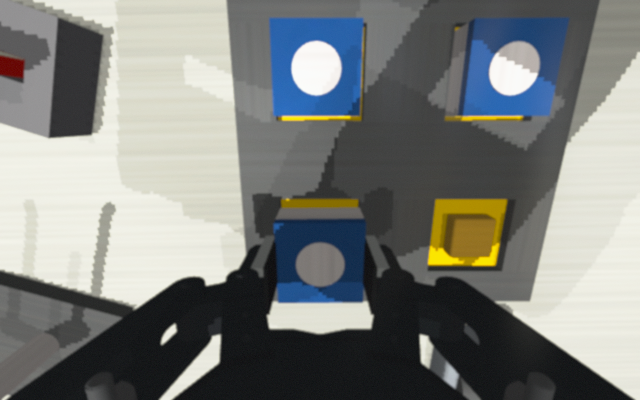

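>>> move_arm(
  deltas=[30,0,-1.5,-0.7,0,0,0,30,8,0,0,0,0,0,30,6,0,0,0,0,0,30,5,0,0,0,0,0,30,3,0,0,0,0,0,30,2,0,0,0,0,0,30,0,0,0,0,0,0],
)

```text
t: 29.4
tcp_pos: [0.5428, -0.1319, -0.0161]
tool_rot: [-0.495, 0.505, 0.495, 0.505]
force: [-0.4, 0.4, -0.2]
finger_gap: 0.506
```

Run:
```python
from h import *
p,R,m=cur();print(p,m['finger_gap']*85.4,m['force'],yaw(R))
w=snap('wrist');held(w,p)
```

```text
[ 542.76956793 -131.89883047  -16.1438991 ] 43.248702035189666 [-0.42161729  0.36389088 -0.23757454] 88.87698567824967
cap [ 542.1 -132.3] [45.6 45.5] 89.4 topz 33.1 rel [-0.7 -0.4]
```

Seated. Releasing and going for A.

>>> move_arm(
  deltas=[60,0,0,0,0,0,0,60,0,0,0,0,0,0,60,0,0,0,0,0,0,60,-20,0,0,0,0,0,60,-40,0,0,0,0,0,60,-20,0,0,0,0,0,60,0,0,0,0,0,0],
)

```text
t: 30.15
tcp_pos: [0.5453, -0.133, 0.0668]
tool_rot: [-0.497, 0.504, 0.493, 0.506]
force: [0.9, -0.1, -0.9]
finger_gap: 0.705
```

Run:
```python
from h import *
s=snap('top')
for b in blobs(s,.014,.06,(.3,.66,0.05,.4),25): print(*b)
w=snap('wrist','w23')
plan([(540,60,62,66),(605,260.3,62,55.9),(605,260.3,10,None,26)],62)
```

```text
[248.8 196.4] [0.6054 0.2601 0.0244] [605.7 260.7] [45.4 43.4] 54.7 [ 59.  76. 106.] 165 [[575, 255], [610, 230], [637, 267], [601, 292]]
[297.  256.4] [0.3944 0.0912 0.0425] [393.4  91.9] [44.  24.2] 60.2 [54. 30. 72.] 106 [[372, 79], [393, 67], [415, 105], [394, 117]]
now [ 542.9 -132.    64. ] yaw 88.9 tilt 0.04 q [-0.44  0.63  1.71 -0.    0.8  -1.99] gap 0.705 t 30.25 F [ 0.3 -0.6 -0.5]
-> (540, 60, 62, 66) 5 rows
   62, 0.5, 1.5, 38.5, 4.6, 0, 0
   62, 0.5, 4.5, 38, 4.6, 0, 0
   62, 0.5, 7.5, 37.5, 4.6, 0, 0
   62, 0, 10.5, 37, 4.5, 0, 0
   62, 0.5, 13, 36.5, 4.6, 0, 0
-> (605, 260.3, 62, 55.9) 5 rows
   62, 0, 4.5, 42, 2, 0, 0
   62, 0, 6, 41.5, 2, 0, 0
   62, 0, 7.5, 41.5, 2, 0, 0
   62, 0, 8.5, 41, 2, 0, 0
   62, 0, 10, 41, 2.1, 0, 0
-> (605, 260.3, 10, None, 26) 2 rows
   62, 26, 0, 0, 0, 0, 0
   62, 26, 0, 0, 0, 0, 0
```

View pics/w23.png

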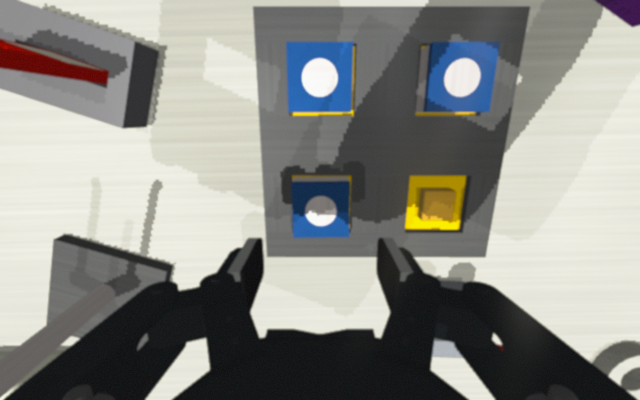

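>>> move_arm(
  deltas=[62,0.5,1.5,38.5,4.6,0,0,62,0.5,4.5,38,4.6,0,0,62,0.5,7.5,37.5,4.6,0,0,62,0,10.5,37,4.5,0,0,62,0.5,13,36.5,4.6,0,0,62,0,4.5,42,2,0,0,62,0,6,41.5,2,0,0,62,0,7.5,41.5,2,0,0,62,0,8.5,41,2,0,0,62,0,10,41,2.1,0,0],
)

```text
t: 31.25
tcp_pos: [0.604, 0.2617, 0.0596]
tool_rot: [-0.331, 0.626, 0.331, 0.624]
force: [0.8, -0.1, -0.8]
finger_gap: 0.73
```

>>> move_arm(
  deltas=[62,26,0,0,0,0,0,62,24,0,0,0,0,0,62,0,0,0,0,0,0],
)

```text
t: 31.55
tcp_pos: [0.6005, 0.2597, 0.0064]
tool_rot: [-0.331, 0.628, 0.333, 0.621]
force: [-1.4, -0.8, -0.1]
finger_gap: 0.726
```

Run:
```python
from h import *
w=snap('wrist','w24')
for b in blobs(w,.014,.034,(.56,.65,0.21,.31),100): print(*b)
plan([(605,260.3,-29,55.7,20)],62)
```

```text
[324.9 237.6] [0.6018 0.2608 0.0231] [603.6 259.7] [44.1 45. ] 56.1 [ 55.  76. 103.] 5136 [[573, 254], [610, 229], [635, 265], [597, 291]]
now [602.1 259.8   8.4] yaw 55.9 tilt 0.43 q [ 0.24  0.81  1.47 -0.    0.87 -0.74] gap 0.727 t 31.6 F [ 0.7  0.8 -0.3]
-> (605, 260.3, -29, 55.7, 20) 2 rows
   62, 18.5, -1, 1, 0.1, -0.2, -0.1
   62, 19, -1.5, 1, 0.1, -0.1, -0.2
```

>>> move_arm(
  deltas=[62,19,0,0,0,0,0,62,20,0,0,0,0,0,62,0,0,0,0,0,0,30,0,0,0,0,0,0,30,0,0,0,0,0,0,30,0,0,0,0,0,0,30,0,0,0,0,0,0,30,0,0,0,0,0,0],
)

```text
t: 32.4
tcp_pos: [0.606, 0.2605, -0.026]
tool_rot: [-0.332, 0.624, 0.331, 0.625]
force: [-0.3, -0.5, 4.2]
finger_gap: 0.504
```

Run:
```python
from h import *
p,R,m=cur();print(p,m['finger_gap']*85.4,m['force'],yaw(R))
w=snap('wrist');held(w,p)
plan([(p[0],p[1],40,None),(540,60,50,80),(544.5,-37,50,88.9),(544.5,-37,8,None,25)],30)
```

```text
[605.99353023 260.48814998 -26.01520798] 43.04108518987816 [-0.27396104 -0.48500136  4.1783647 ] 55.87803290149836
cap [604.  260.5] [45.6 45. ] 55.9 topz 23.1 rel [-2.  0.]
now [606.  260.5 -26. ] yaw 55.9 tilt 0.11 q [ 0.24  0.86  1.47 -0.    0.81 -0.74] gap 0.507 t 32.45 F [ 0.2 -0.4  5.2]
-> (np.float64(605.9935302292392), np.float64(260.4881499789897), 40, None) 2 rows
   30, -33, 0, 0, 0, 0, 0
   30, -33, 0, 0, 0, 0.1, 0.1
-> (540, 60, 50, 80) 5 rows
   30, -2, -11.5, -40.5, -4.8, 0, 0
   30, -2, -8, -41.5, -4.8, 0, 0
   30, -2, -4.5, -42, -4.8, 0, 0
   30, -2, -1.5, -42, -4.9, 0, 0
   30, -2, 2.5, -42.5, -4.8, 0, 0
-> (544.5, -37, 50, 88.9) 3 rows
   30, 0, -7, -31.5, -3, 0, 0
   30, 0, -5.5, -32, -3, 0, 0
   30, 0, -4, -32, -2.9, 0, 0
-> (544.5, -37, 8, None, 25) 2 rows
   30, 21, 0, 0, 0, 0, 0
   30, 21, 0, 0, 0, 0, 0
```

>>> move_arm(
  deltas=[30,-33,0,0,0,0,0,30,-33,0,0,0,0,0,30,-2,-11.5,-40.5,-4.8,0,0,30,-2,-8,-41.5,-4.8,0,0,30,-2,-4.5,-42,-4.8,0,0,30,-2,-1.5,-42,-4.9,0,0,30,-2,2.5,-42.5,-4.8,0,0,30,0,-7,-31.5,-3,0,0,30,0,-5.5,-32,-3,0,0,30,0,-4,-32,-2.9,0,0],
)

```text
t: 33.45
tcp_pos: [0.5436, -0.0385, 0.0488]
tool_rot: [-0.495, 0.504, 0.496, 0.504]
force: [0.5, -0.7, -0.4]
finger_gap: 0.503
```

>>> move_arm(
  deltas=[30,21,0,0,0,0,0,30,20,0,0,0,0,0,30,0,0,0,0,0,0,30,0,0,0,0,0,0],
)

```text
t: 33.85
tcp_pos: [0.5435, -0.037, 0.0076]
tool_rot: [-0.495, 0.505, 0.495, 0.505]
force: [0.9, 0.1, 0.2]
finger_gap: 0.503
```

Run:
```python
from h import *
p,R,m=cur();print(p,m['finger_gap']*85.4,m['force'],yaw(R))
w=snap('wrist','w25');held(w,p);pockets(w)
```

```text
[543.52912181 -36.97109646   7.61016518] 42.97260222126791 [0.86364976 0.13653885 0.19091749] 88.88159089035646
cap [541.4 -37.4] [46.5 45.3] 88.7 topz 56.8 rel [-2.2 -0.5]
pocket [169.  96.] ctr [ 447.1 -130.6] size [49.9 49.7] ang 89.4 z 10.7
pocket [321. 117.] ctr [472.3 -36. ] size [49.   2.7] ang 88.9 z 11.2
pocket [321. 201.] ctr [522.7 -37. ] size [49.3  7.5] ang 88.8 z 10.7
```

View pics/w25.png

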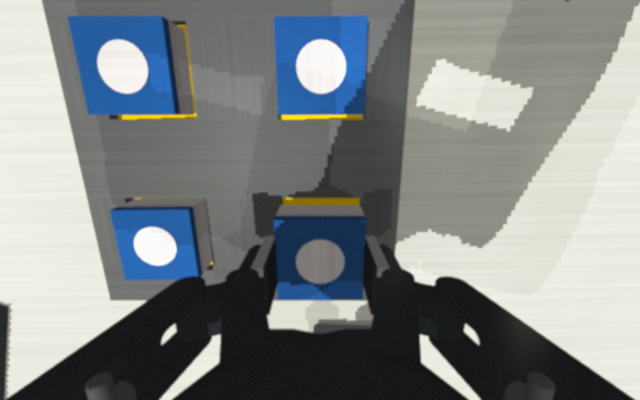

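>>> move_arm(
  deltas=[30,0,-2.3,0,0,0,0,30,8,0,0,0,0,0,30,6,0,0,0,0,0,30,5,0,0,0,0,0,30,3,0,0,0,0,0,30,2,0,0,0,0,0,30,0,0,0,0,0,0],
)

```text
t: 34.6
tcp_pos: [0.5459, -0.0371, -0.016]
tool_rot: [-0.495, 0.505, 0.495, 0.505]
force: [-1.0, 0.7, 2.5]
finger_gap: 0.502
```

Run:
```python
from h import *
p,R,m=cur();print(p,m['finger_gap']*85.4,m['force'],yaw(R))
w=snap('wrist');held(w,p)
```

```text
[545.93946387 -37.12183749 -16.03122782] 42.869772325603535 [-0.99221763  0.66333383  2.49539008] 88.87930662211511
cap [543.7 -38.1] [45.2 45.2] 88.9 topz 33.2 rel [-2.2 -0.9]
```

>>> move_arm(
  deltas=[60,0,0,0,0,0,0,60,0,0,0,0,0,0,60,0,0,0,0,0,0,60,-20,0,0,0,0,0,60,-40,0,0,0,0,0,60,-40,0,0,0,0,0,30,-40,40,40,0,0,0,0,0,40,40,0,0,0,0,0,0,40,0,0,0,0,0,0,0,0,0,0],
)

```text
t: 35.65
tcp_pos: [0.4822, 0.0719, 0.1132]
tool_rot: [-0.496, 0.504, 0.497, 0.504]
force: [0.1, -0.2, 0.2]
finger_gap: 0.016
```

Run:
```python
from h import *
p,R,m=cur();print(p,m['finger_gap']*85.4,m['force'],yaw(R))
T=snap('top','t26');crop(T,310,390,160,260,6,'t26c')
print('caps')
for b in blobs(T,.028,.045,(.38,.62,-.2,.05),20): print(*b)
S=snap('scene','s26');crop(S,250,340,155,255,7,'s26c')
for b in blobs(S,.028,.045,(.38,.6,-.2,.05),20): print(*b)
import pickle;pickle.dump((T,S),open('26.pkl','wb'))
for n,s in (('T',T),('S',S)):
    hsv=cv2.cvtColor(s['image'],cv2.COLOR_RGB2HSV);X=cloud(s)*1000
    m=((hsv[...,0]<8)|(hsv[...,0]>172))&(hsv[...,1]>140)&(abs(X[...,0]-620)<50)&(abs(X[...,1]+19)<40)
    v,u=np.nonzero(m);print(n,u.mean(),v.mean(),X[m].mean(0),X[m][:,2].max(),m.sum())
```

```text
[482.18921291  71.90231707 113.15231579] 1.3911765840211432 [ 0.08785678 -0.16741492  0.16751085] 89.1446460990296
caps
[333. 212.] [ 0.5445 -0.0355  0.0346] [544.6 -35.5] [41.8 41.9] 88.8 [ 57.  76. 105.] 169 [[523, -56], [565, -57], [566, -15], [524, -14]]
[360.8 212.1] [ 0.5424 -0.1317  0.0344] [ 542.8 -132.6] [42.1 41.7] 88.9 [ 57.  77. 110.] 162 [[521, -153], [563, -154], [564, -112], [522, -111]]
[333. 239.] [ 0.4512 -0.0337  0.0343] [451.1 -33.7] [41.7 41.6] 88.8 [52. 69. 98.] 169 [[430, -54], [472, -55], [472, -13], [431, -12]]
[361. 239.] [ 0.4496 -0.1302  0.0343] [ 449.6 -130.3] [41.6 41.5] 88.8 [ 54.  75. 110.] 169 [[428, -151], [470, -152], [471, -110], [429, -109]]
[302.5 177. ] [ 0.4545 -0.0357  0.0335] [454.7 -35.4] [43.7 50.6] 89.9 [49. 60. 79.] 162 [[429, -57], [480, -57], [480, -14], [429, -13]]
[271.8 180.3] [ 0.4533 -0.1319  0.0337] [ 452.4 -131.6] [48.6 43.4] 1.4 [56. 68. 89.] 170 [[428, -111], [429, -154], [477, -153], [476, -109]]
[306.2 201.8] [ 0.549  -0.0373  0.0338] [547.  -37.7] [44.1 48.3] 89.6 [57. 69. 90.] 181 [[523, -60], [571, -60], [571, -16], [523, -16]]
[274.8 205.4] [ 0.5483 -0.1325  0.0336] [ 547.4 -132.4] [43.8 51.6] 89.8 [56. 68. 89.] 194 [[522, -154], [573, -154], [573, -111], [522, -110]]
T 327.8139534883721 185.8372093023256 [629.06402308 -20.15935286 105.57668605] 114.35528085593135 43
S 316.57894736842104 212.57894736842104 [635.80463143 -18.76747378 102.51890376] 116.28583815102847 57
```

View pics/t26c.png

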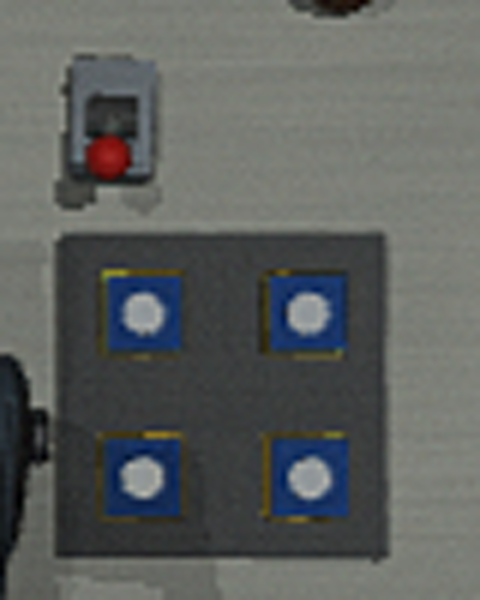

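View pics/s26c.png

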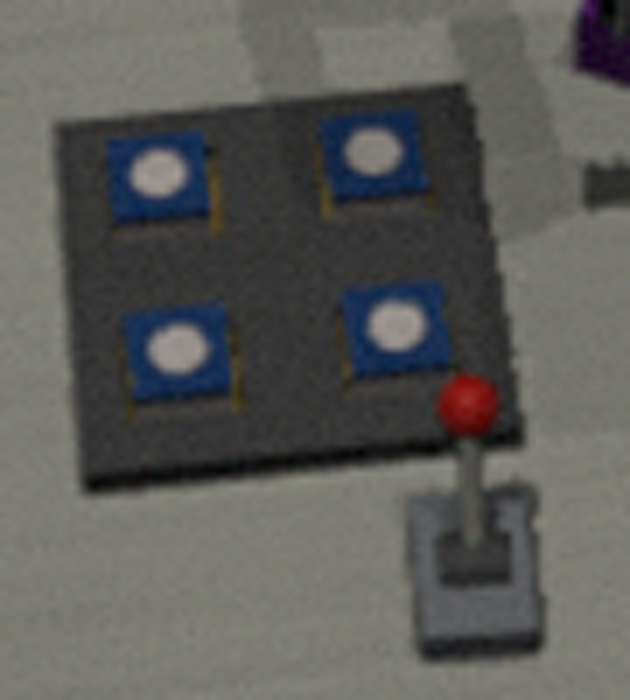

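All four caps sit in pockets: blue up, tops at 34 mm, square and level. Next, the lever. The ball is at about (630, −19.5, 105) and is thrown toward +x.

Run:
```python
from h import *
plan([(585,-20,57,90,48),(688,-20,57,None,11)],0)
```

```text
now [484.4  68.8 112.9] yaw 89.0 tilt 0.07 q [-0.09  0.48  1.85 -0.    0.81 -1.64] gap 0.005 t 35.75 F [ 1.3 -0.7  0. ]
-> (585, -20, 57, 90, 48) 4 rows
   0, 14, -25.5, -22, -0.2, 0, 0
   0, 14, -25.5, -22, -0.3, 0, 0
   0, 14, -25.5, -22, -0.2, 0, 0
   0, 14, -25, -21.5, -0.3, 0, 0.1
-> (688, -20, 57, None, 11) 10 rows
   0, 0, -10.5, 0, 0, 0, 0
   0, 0, -10.5, 0, 0, 0, 0
   0, 0, -10.5, 0, 0, 0, 0
   0, 0, -10, 0, 0, 0, 0
   0, 0, -10.5, 0, 0, 0, 0
   0, 0, -10, 0, 0, 0, 0
   0, 0, -10.5, 0, 0, 0, 0
   0, 0, -10, 0, 0, 0, 0
   0, 0, -10.5, 0, 0, 0, 0
   0, 0, -10, 0, 0, 0, 0
```

>>> move_arm(
  deltas=[0,14,-25.5,-22,-0.2,0,0,0,14,-25.5,-22,-0.3,0,0,0,14,-25.5,-22,-0.2,0,0,0,14,-25,-21.5,-0.3,0,0,0,0,0,0,0,0,0],
)

```text
t: 36.25
tcp_pos: [0.5884, -0.0257, 0.0547]
tool_rot: [-0.499, 0.501, 0.497, 0.502]
force: [-0.6, 0.8, 0.1]
finger_gap: -0.0
```

>>> move_arm(
  deltas=[0,0,-10.5,0,0,0,0,0,0,-10.5,0,0,0,0,0,0,-10.5,0,0,0,0,0,0,-10.5,0,0,0,0,0,0,-10.5,0,0,0,0,0,0,-10.5,0,0,0,0,0,0,-10,0,0,0,0,0,0,-10,0,0,0,0,0,0,-10,0,0,0,0,0,0,-10,0,0,0,0],
)

```text
t: 37.25
tcp_pos: [0.6759, -0.0204, 0.0558]
tool_rot: [-0.493, 0.507, 0.507, 0.493]
force: [-32.0, -3.8, 23.9]
finger_gap: -0.002
```

>>> move_arm(
  deltas=[0,0,0,0,0,0,0,0,0,0,0,0,0,0],
)

```text
t: 37.45
tcp_pos: [0.6756, -0.0204, 0.056]
tool_rot: [-0.493, 0.507, 0.507, 0.494]
force: [-21.1, -2.4, 13.5]
finger_gap: 0.001
```

Run:
```python
from h import *
p,R,m=cur();print(p,m['force'])
T=snap('top');crop(T,310,350,150,200,12,'t27')
S=snap('scene','s27');crop(S,290,350,180,260,8,'s27c')
w=snap('wrist','w27')
```

```text
[675.576428   -20.35234875  55.97755602] [-21.10614079  -2.43853065  13.51947297]
```

View pics/s27c.png

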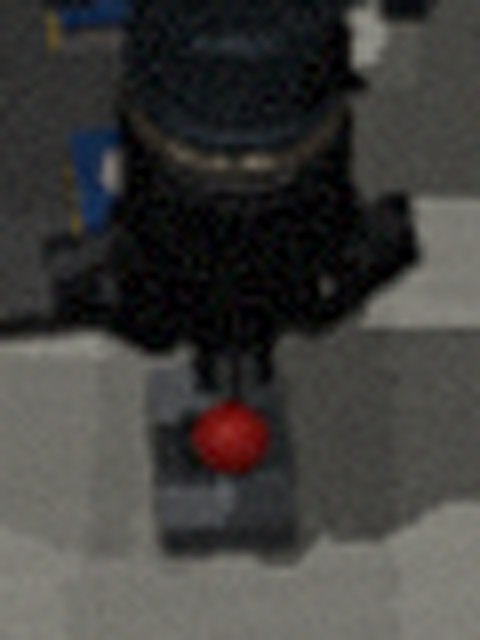

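View pics/t27.png

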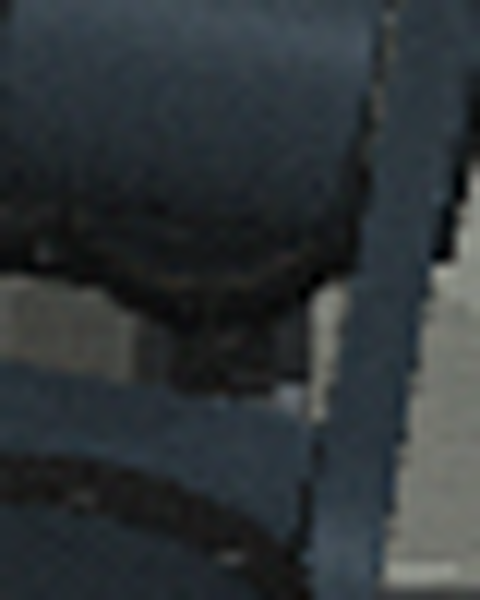

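A 21–32 N reaction suggests the end stop. Backing off to check the angle.

>>> move_arm(
  deltas=[0,0,15,0,0,0,0,0,0,30,0,0,0,0,0,0,45,0,0,0,0,0,-10,45,0,0,0,0,0,-20,20,-20,0,0,0,0,-20,20,-30,0,0,0,0,0,0,0,0,0,0],
)

```text
t: 38.3
tcp_pos: [0.513, -0.0734, 0.1091]
tool_rot: [-0.5, 0.501, 0.497, 0.502]
force: [0.5, 0.6, 0.0]
finger_gap: -0.002
```

Run:
```python
from h import *
p,R,m=cur();print(p,m['force'],m['q'].round(2))
T=snap('top','t28');crop(T,300,450,150,260,5,'t28c')
S=snap('scene','s28');crop(S,180,340,150,260,5,'s28c')
for n,s in (('T',T),('S',S)):
    hsv=cv2.cvtColor(s['image'],cv2.COLOR_RGB2HSV);X=cloud(s)*1000
    m=((hsv[...,0]<8)|(hsv[...,0]>172))&(hsv[...,1]>140)&(abs(X[...,0]-670)<70)&(abs(X[...,1]+19)<40)
    v,u=np.nonzero(m);print(n,u.mean(),v.mean(),X[m].mean(0),X[m][:,2].max(),m.sum())
w=snap('wrist','w28')
import pickle;pickle.dump((T,S,w),open('28.pkl','wb'))
```

```text
[512.98426656 -73.4042612  109.14861708] [0.46039376 0.62346027 0.03157258] [-0.36  0.51  1.79 -0.    0.84 -1.92]
T 328.6585365853659 165.1219512195122 [698.10327385 -24.21686225 102.10034454] 107.83608180267443 41
S 318.31666666666666 234.1 [704.92614552 -24.36444233 100.86956427] 108.3291262936848 60
```

View pics/t28c.png

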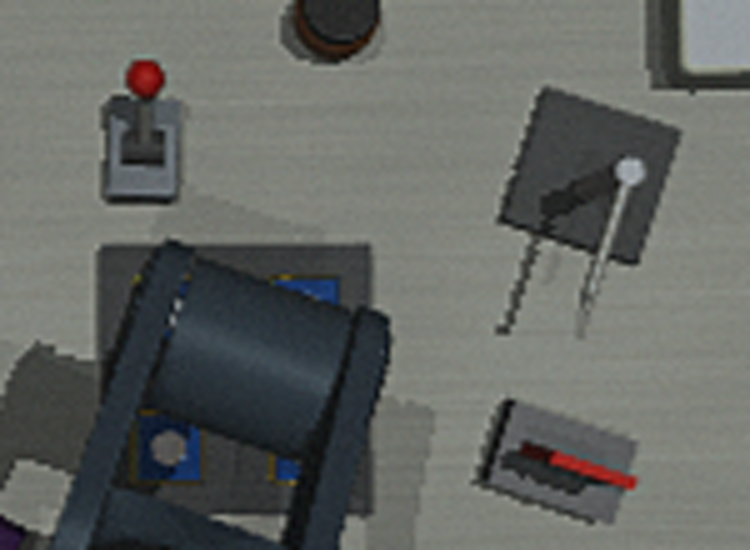

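View pics/s28c.png

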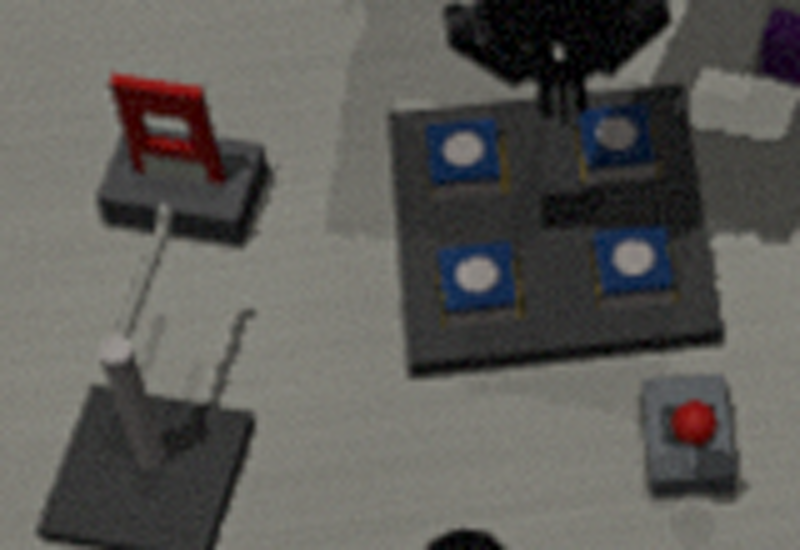

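View pics/w28.png

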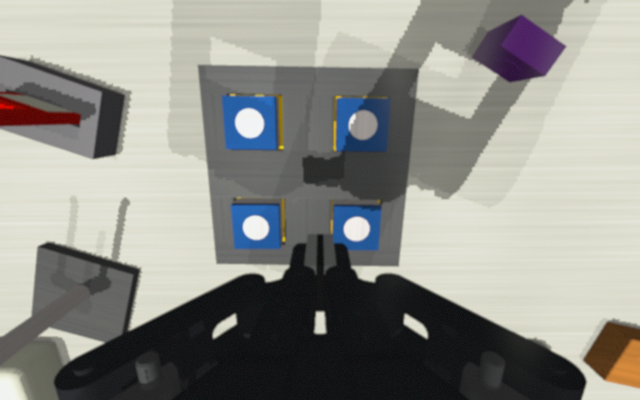

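The lever ball moved 69 mm in +x and now leans farther than it did before, at its end stop, so it is on. Now measuring the plate, hook and bottle.

Run:
```python
from h import *
import pickle
T,S,w=pickle.load(open('28.pkl','rb'))
for n,s in (('T',T),('S',S)):
    X=cloud(s)*1000;hsv=cv2.cvtColor(s['image'],cv2.COLOR_RGB2HSV)
    m=(X[...,2]>106)&(X[...,2]<122)&(abs(X[...,0]-436)<45)&(abs(X[...,1]+306)<50)
    q=X[m];r=cv2.minAreaRect(q[:,:2].astype(np.float32));print(n,'plate top',r,cv2.boxPoints(r).round(0).tolist(),q[:,2].mean(),len(q))
    vx=cv2.fitLine(q[:,:2].astype(np.float32),cv2.DIST_L2,0,.01,.01).ravel();print(np.degrees(np.arctan2(vx[1],vx[0])),vx[2:])
    m=(X[...,2]>112)&(X[...,2]<145)&(abs(X[...,0]-590)<80)&(abs(X[...,1]+320)<45)
    q=X[m];bar=q
    o=np.argsort(q[:,0]);q=q[o];print(n,'hook',len(q));print(q[::max(1,len(q)//14)].astype(int).tolist())
for b in blobs(T,.03,.17,(.5,.7,-.6,-.42),20): print('bottle',*b)
for b in blobs(T,.015,.045,(.36,.52,-.4,-.22),20): print('stand',*b)
for b in blobs(T,.003,.03,(.5,.75,-.45,-.2),80): print('hookbase',*b)
crop(T,385,445,165,255,8,'t28h'); crop(S,180,240,160,260,6,'s28h')
```

```text
T plate top ((436.1333312988281, -306.333984375), (55.14379119873047, 7.200340747833252), 70.52327728271484) [[424.0, -331.0], [430.0, -334.0], [449.0, -282.0], [442.0, -279.0]] 115.48707080929397 47
70.497116 [ 436.30286 -305.8202 ]
T hook 100
[[539, -300, 141], [546, -302, 132], [556, -310, 128], [562, -310, 128], [571, -313, 131], [578, -315, 122], [587, -313, 132], [597, -320, 132], [603, -321, 128], [613, -332, 125], [619, -334, 129], [623, -328, 129], [626, -328, 129], [629, -328, 129], [632, -329, 126]]
S plate top ((438.3847351074219, -307.9956359863281), (57.624534606933594, 14.241459846496582), 72.17794036865234) [[423.0, -333.0], [436.0, -338.0], [454.0, -283.0], [440.0, -278.0]] 112.6404854149445 79
71.35412 [ 439.94516 -307.37045]
S hook 133
[[541, -303, 135], [548, -300, 134], [556, -310, 127], [566, -310, 132], [575, -316, 127], [585, -314, 125], [595, -319, 132], [602, -320, 128], [611, -324, 123], [621, -340, 126], [625, -331, 130], [629, -337, 128], [633, -341, 119], [636, -327, 125], [637, -338, 125]]
bottle [471.8 200.4] [ 0.5719 -0.4879  0.1012] [ 573.3 -496.3] [59.2 53.9] 4.6 [71. 77. 84.] 389 [[542, -472], [546, -526], [605, -521], [601, -467]]
stand [411.4 241.8] [ 0.4367 -0.3036  0.0299] [ 436.2 -305.6] [91.1 59. ] 70.5 [80. 81. 82.] 403 [[393, -339], [449, -358], [479, -272], [424, -253]]
hookbase [416.9 184.1] [ 0.6379 -0.3331  0.0121] [ 637.9 -335.5] [112.6 106. ] 69.9 [61. 63. 63.] 738 [[569, -370], [668, -407], [707, -301], [607, -264]]
```

View pics/t28h.png

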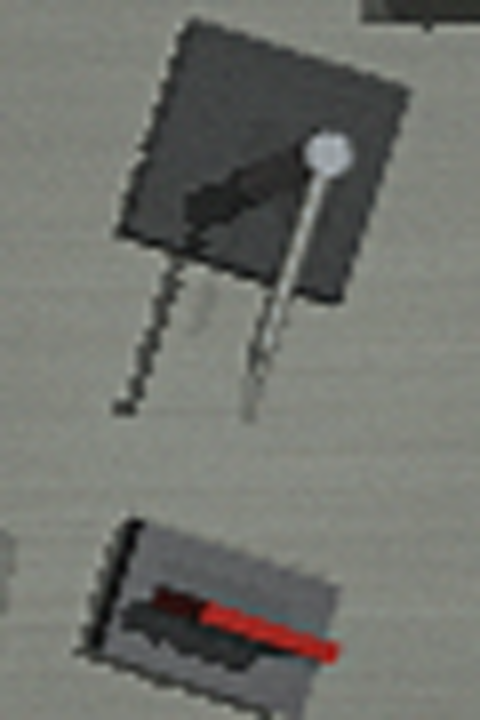

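View pics/s28h.png

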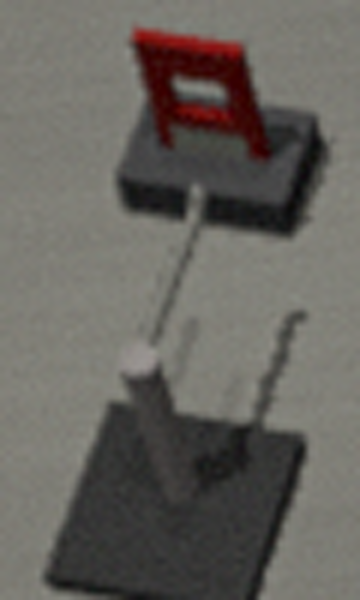

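Run:
```python
from h import *
import pickle
T,S,w=pickle.load(open('28.pkl','rb'))
a=Pz(T,425.9,184.4,.129)*1000;b=Pz(T,416.2,216.9,.135)*1000;c=Pz(T,418.2,208.5,.129)*1000
print('T post',a,'tip',b,'len',np.hypot(*(a-b)[:2]),np.degrees(np.arctan2((b-a)[1],(b-a)[0])),c)
# scene: post top crop (141,357)/6+(180,160); tip (196,188)/6
a=Pz(S,180+141/6,160+358/6,.129)*1000;b=Pz(S,180+196/6,160+188/6,.135)*1000
print('S post',a,'tip',b,'len',np.hypot(*(a-b)[:2]),np.degrees(np.arctan2((b-a)[1],(b-a)[0])))
plan([(480,-200,125,60),(436,-306,115,-19.6)],30)
```

```text
T post [ 624.84006991 -334.53817208  129.        ] tip [ 521.44060644 -298.9798887   135.        ] len 109.34276639871354 161.02229890875452 [ 548.14736628 -307.54859248  129.        ]
S post [ 630.13059106 -330.40731895  129.        ] tip [ 542.99283389 -301.55609499  135.        ] len 91.7898787886512 161.68034456502082
now [513.5 -70.6 106.9] yaw 89.8 tilt 0.11 q [-0.35  0.52  1.79  0.    0.84 -1.92] gap 0.001 t 38.45 F [ 0.3 -0.1 -0.2]
-> (480, -200, 125, 60) 4 rows
   30, -4.5, 8.5, -32.5, 7.5, 0, 0
   30, -4.5, 4, -33, 7.4, 0, 0
   30, -4.5, -0.5, -33.5, 7.5, 0, 0.1
   30, -4.5, -4.5, -33, 7.4, 0, 0
-> (436, -306, 115, -19.6) 10 rows
   30, 1, -1.5, -11.5, 8, 0, 0
   30, 1, -3, -11, 8, 0, 0
   30, 1, -4.5, -10.5, 8, 0, 0
   30, 1, -6, -10, 7.9, 0, 0
   30, 1, -7.5, -9, 8, 0, 0
   30, 1, -8.5, -7.5, 7.9, 0, 0
   30, 1, -9.5, -6.5, 8, 0, 0
   30, 1, -10, -5, 7.9, 0, 0
   30, 1, -11, -3.5, 8, 0, 0
   30, 1, -11, -2.5, 7.9, 0, 0
```

>>> move_arm(
  deltas=[30,-4.5,8.5,-32.5,7.5,0,0,30,-4.5,4,-33,7.4,0,0,30,-4.5,-0.5,-33.5,7.5,0,0,30,-4.5,-4.5,-33,7.4,0,0,30,1,-1.5,-11.5,8,0,0,30,1,-3,-11,8,0,0,30,1,-4.5,-10.5,8,0,0,30,1,-6,-10,7.9,0,0,30,1,-7.5,-9,8,0,0,30,1,-8.5,-7.5,7.9,0,0],
)

```text
t: 39.45
tcp_pos: [0.4533, -0.2634, 0.1176]
tool_rot: [-0.074, 0.703, 0.074, 0.703]
force: [-0.1, 0.3, -0.1]
finger_gap: 0.352
```

>>> move_arm(
  deltas=[30,1,-9.5,-6.5,8,0,0,30,1,-10,-5,7.9,0,0,30,1,-11,-3.5,8,0,0,30,1,-11,-2.5,7.9,0,0,30,0,0,0,0,0,0,30,0,0,0,0,0,0],
)

```text
t: 40.05
tcp_pos: [0.4356, -0.3051, 0.1139]
tool_rot: [0.119, 0.697, -0.118, 0.697]
force: [0.0, 0.6, 0.1]
finger_gap: 0.349
```

Run:
```python
from h import *
p,R,m=cur();print(p,m['force'],m['q'].round(2),yaw(R))
w=snap('wrist','w29');X=cloud(w)*1000
import pickle;pickle.dump(w,open('w29.pkl','wb'))
m=(X[...,2]>108)&(X[...,2]<122)&(abs(X[...,0]-436)<45)&(abs(X[...,1]+306)<45)&(w['image'][...,0]>w['image'][...,1].astype(int)+40)
q=X[m];r=cv2.minAreaRect(q[:,:2].astype(np.float32));print('plate top',r,cv2.boxPoints(r).round(0).tolist(),q[:,2].mean(),len(q))
```

```text
[ 435.55601879 -305.11517677  113.94411742] [0.0238028  0.60580601 0.12091119] [-0.82  0.52  1.74  0.    0.88 -0.48] -19.33243317857726
plate top ((434.4298400878906, -307.9267578125), (56.327125549316406, 7.9264984130859375), 70.3984146118164) [[421.0, -333.0], [429.0, -336.0], [448.0, -283.0], [440.0, -280.0]] 115.09635092827165 1011
```

View pics/w29.png

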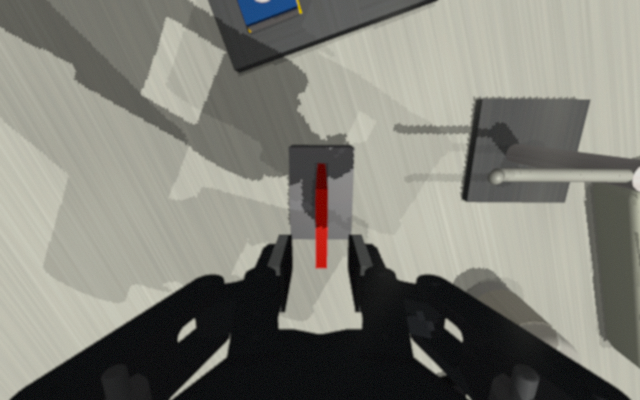

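Run:
```python
from h import *
import pickle
w=pickle.load(open('w29.pkl','rb'));X=cloud(w)*1000
crop(w,470,640,150,215,4.5,'w29c')
for u in (494,498,502,510,530,560,590,620): print(u,[tuple(X[v,u].astype(int).tolist()) for v in (172,175,177,179,182)])
```

```text
494 [(539, -300, 133), (538, -301, 134), (537, -302, 134), (537, -303, 136), (537, -305, 134)]
498 [(540, -300, 134), (539, -302, 135), (539, -303, 135), (539, -304, 135), (539, -306, 134)]
502 [(543, -302, 133), (542, -303, 134), (541, -303, 135), (541, -304, 135), (608, -359, 10)]
510 [(551, -305, 126), (550, -307, 128), (549, -308, 128), (550, -310, 126), (615, -361, 12)]
530 [(561, -309, 128), (560, -310, 128), (561, -312, 127), (561, -313, 127), (635, -369, 9)]
560 [(577, -314, 128), (577, -316, 127), (577, -318, 127), (577, -319, 127), (663, -378, 10)]
590 [(594, -320, 128), (594, -322, 128), (594, -323, 127), (594, -325, 127), (702, -395, -1)]
620 [(610, -326, 128), (609, -327, 128), (610, -329, 127), (611, -331, 126), (617, -337, 120)]
```

View pics/w29c.png

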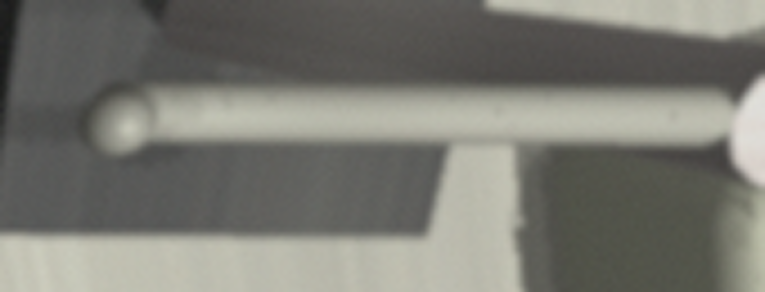

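>>> move_arm(
  deltas=[30,16,-1.5,0,0,0,0,30,16,0,0,0,0,0,30,15,0,0,0,0,0,30,0,0,0,0,0,0,0,0,0,0,0,0,0,0,0,0,0,0,0,0,0,0,0,0,0,0,0,0,0,0,0,0,0,0,0,0,0,0,0,0,0],
  force=60,
)

```text
t: 41.0
tcp_pos: [0.4348, -0.3075, 0.0683]
tool_rot: [0.12, 0.696, -0.12, 0.697]
force: [0.7, 0.2, 2.3]
finger_gap: 0.075
```

Run:
```python
from h import *
p,R,m=cur();print(p,m['force'],m['finger_gap']*85.4,yaw(R))
w=snap('wrist','w30')
S=snap('scene');crop(S,180,260,110,210,6,'s30')
```

```text
[ 434.78470087 -307.48025768   68.33736358] [0.67480806 0.20916783 2.29477321] 6.380012303897001 -19.522168095330397
```

View pics/w30.png

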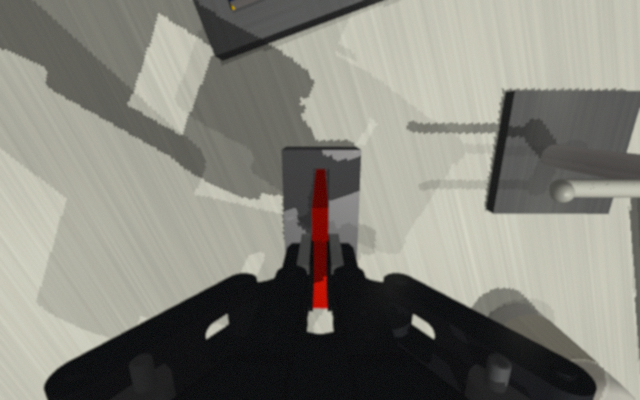

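View pics/s30.png

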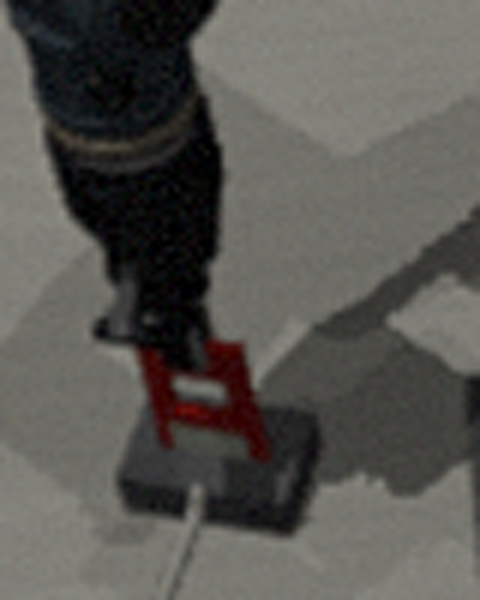

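The plate is gripped (6–8 mm). Lifting 55 mm and moving to 25 mm in front of the hook tip.

>>> move_arm(
  deltas=[0,-10,0,0,0,0,0,0,-15,0,0,0,0,0,0,-15,0,0,0,0,0,0,-15,0,0,0,0,0,0,0,13,20,0,0,0,0,0,13,22,0,0,0,0,0,13,22,0,0,0,0,0,0,0,0,0,0,0,0,0,0,0,0,0],
)

```text
t: 42.0
tcp_pos: [0.5074, -0.2914, 0.1227]
tool_rot: [0.12, 0.697, -0.119, 0.697]
force: [-1.2, 0.2, -0.8]
finger_gap: 0.07
```

Run:
```python
from h import *
p,R,m=cur();print(p,m['force'],m['finger_gap']*85.4,yaw(R))
w=snap('wrist','w31')
S=snap('scene');crop(S,170,260,110,230,5,'s31')
T=snap('top');crop(T,370,450,170,260,7,'t31')
X=cloud(w)*1000
red=(w['image'][...,0]>w['image'][...,1].astype(int)+40)&(abs(X[...,0]-p[0])<60)&(abs(X[...,1]-p[1])<60)
q=X[red&(X[...,2]>p[2]+40)];print(len(q),q.mean(0),q[:,2].max()); r=cv2.minAreaRect(q[:,:2].astype(np.float32));print(r)
for u in range(400,560,12): 
    z=X[150:200,u]; k=(z[:,2]>115)&(z[:,2]<145)
    if k.sum()>3: print(u,z[k].mean(0).round(1),np.nonzero(k)[0].mean()+150)
import pickle;pickle.dump((w,S),open('31.pkl','wb'))
```

```text
[ 507.40718073 -291.36908365  122.65830422] [-1.17886784  0.2404792  -0.81326605] 5.976430731582949 -19.45880660509977
1545 [ 507.27443582 -289.25223987  170.64902817] 195.8281111447413
((506.5594177246094, -292.0163879394531), (56.27040481567383, 8.035781860351562), 70.9229507446289)
```

View pics/w31.png

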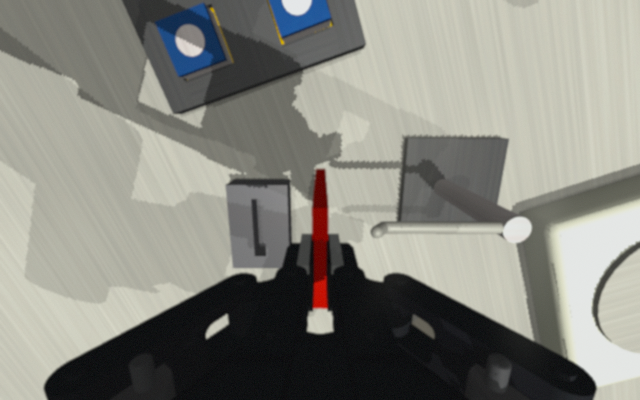

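View pics/s31.png

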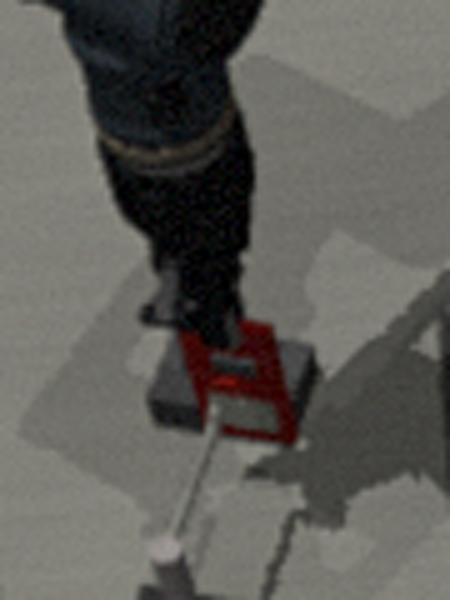

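Run:
```python
from h import *
import pickle
w,S=pickle.load(open('31.pkl','rb'));X=cloud(w)*1000
pts=[]
for u in range(372,510,8):
    z=X[215:245,u]; k=(z[:,2]>118)&(z[:,2]<145)
    if k.sum()>2: pts.append(z[k].mean(0)); print(u,z[k].mean(0).round(1),z[k][:,2].max().round(0))
pts=np.array(pts)
L=cv2.fitLine(pts[2:,:2].astype(np.float32),cv2.DIST_L2,0,.01,.01).ravel();print(L,np.degrees(np.arctan2(L[1],L[0])))
c=np.array([506.6,-292.0]);d=L[:2]*np.sign(L[0]);nrm=np.array([-d[1],d[0]])
print('plate offset from bar axis (along left normal ~ +tool y):',(c-L[2:])@nrm)
tip=pts[0,:2];print('dist plate to tip along',(tip-c)@d)
# scene check: tip and hole
crop(S,200,240,170,215,14,'s31h')
```

```text
372 [ 537.2 -301.8  134. ] 136.0
380 [ 542.4 -302.5  133.3] 137.0
388 [ 548.2 -305.3  127.3] 129.0
396 [ 553.  -307.   127.4] 129.0
404 [ 557.9 -308.8  127.2] 129.0
412 [ 562.7 -310.4  127.3] 128.0
420 [ 567.6 -312.2  127.2] 129.0
428 [ 572.5 -313.9  127.3] 129.0
436 [ 577.4 -315.3  127.3] 129.0
444 [ 582.3 -317.4  127. ] 129.0
452 [ 587.2 -319.2  126.9] 128.0
460 [ 591.8 -320.6  127.5] 129.0
468 [ 596.8 -322.5  127.2] 129.0
476 [ 601.7 -324.7  127. ] 128.0
484 [ 606.4 -326.2  127.2] 129.0
492 [ 611.3 -328.   127.2] 129.0
500 [ 617.6 -329.7  124.8] 129.0
508 [ 620.7 -331.5  127.7] 130.0
[ 9.4134003e-01 -3.3745962e-01  5.8468872e+02 -3.1829935e+02] -19.722174
plate offset from bar axis (along left normal ~ +tool y): -1.5951623103039232
dist plate to tip along 32.15498166606931
```

View pics/s31h.png

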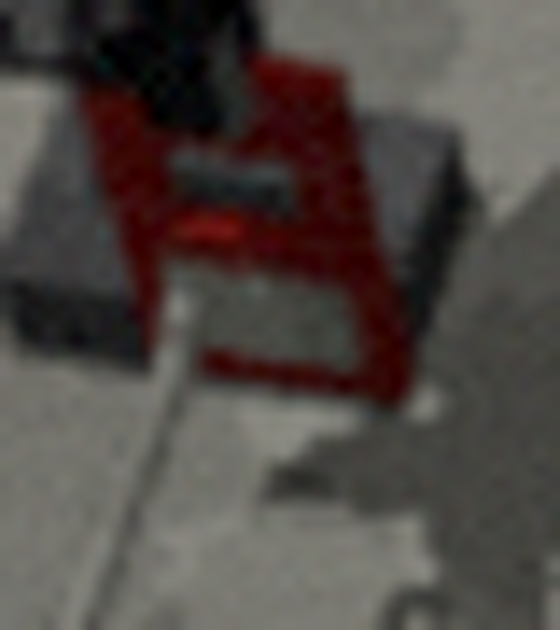

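The plate is 1.5 mm off the bar line and the hole centre is at 129 mm, with the bar tip spanning 121–137 mm. I'll insert in steps and watch the force.

>>> move_arm(
  deltas=[0,0,1.5,8,0,0,0,0,0,0,10,0,0,0,0,0,0,10,0,0,0,0,0,0,10,0,0,0,0,0,0,10,0,0,0,0,0,0,0,0,0,0],
)

```text
t: 42.75
tcp_pos: [0.5553, -0.3074, 0.1227]
tool_rot: [0.119, 0.696, -0.12, 0.698]
force: [0.0, 0.5, -1.3]
finger_gap: 0.073
```

Run:
```python
from h import *
p,R,m=cur();print(p,m['force'],m['finger_gap']*85.4,yaw(R))
w=snap('wrist','w32')
S=snap('scene');crop(S,190,250,160,230,9,'s32')
```

```text
[ 555.34609432 -307.3760144   122.67725822] [ 0.01875781  0.54124825 -1.2790915 ] 6.264403136604692 -19.49739632645455
```

View pics/w32.png

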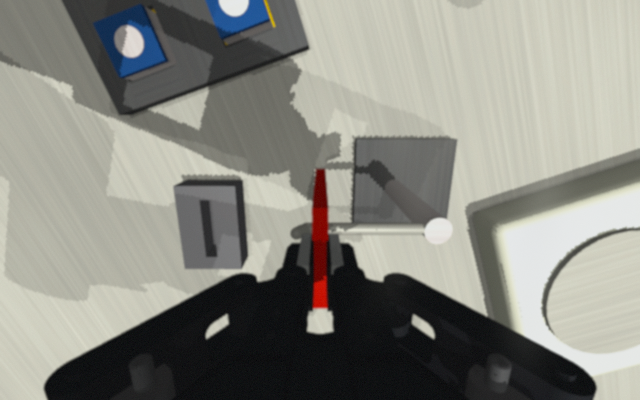

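View pics/s32.png

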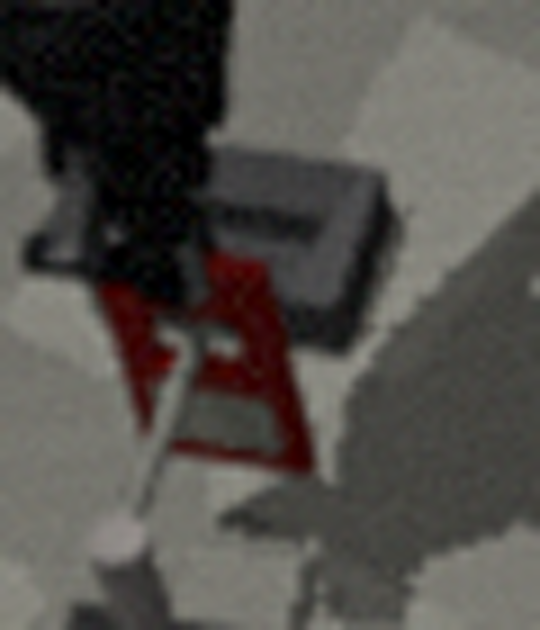

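The bar passes through the hole without contact. Moving on to the middle of the bar, then lowering.

>>> move_arm(
  deltas=[0,0,0,10,0,0,0,0,0,0,10,0,0,0,0,0,0,7,0,0,0,0,4,0,0,0,0,0,0,4,0,0,0,0,0,0,4,0,0,0,0,0,0,2,0,0,0,0,0,0,1,0,0,0,0,0,0,0,0,0,0,0,0],
)

```text
t: 43.75
tcp_pos: [0.5784, -0.3151, 0.1082]
tool_rot: [0.12, 0.697, -0.12, 0.696]
force: [-1.6, 0.9, 3.0]
finger_gap: 0.07
```

Run:
```python
from h import *
p,R,m=cur();print(p,m['force'],m['finger_gap']*85.4,yaw(R))
w=snap('wrist','w33')
S=snap('scene');crop(S,190,250,160,230,9,'s33')
```

```text
[ 578.35820897 -315.08446756  108.16181117] [-1.62709559  0.86072245  3.04060524] 5.9768960989969555 -19.524041891892608
```

View pics/s33.png

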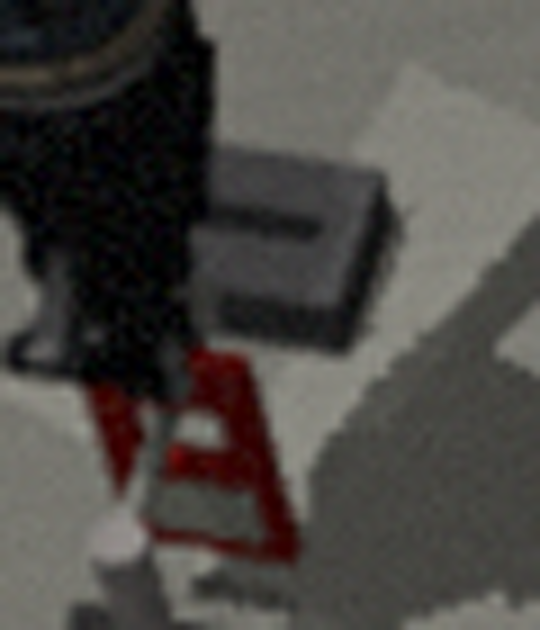

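View pics/w33.png

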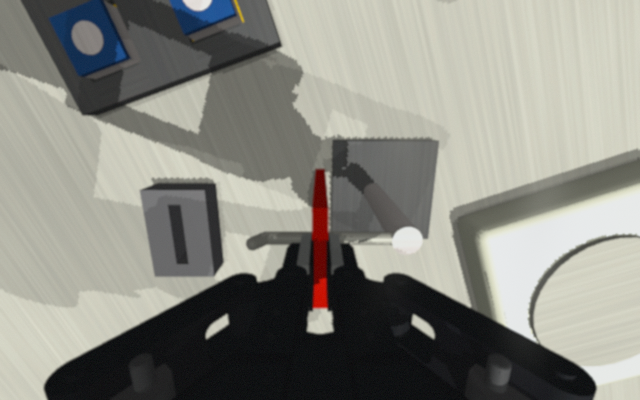

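Contact with the bar (about 3 N up). Releasing.

>>> move_arm(
  deltas=[14,0,0,0,0,0,0,20,0,0,0,0,0,0,30,0,0,0,0,0,0,34,0,0,0,0,0,0,34,0,0,0,0,0,0],
  force=20,
)

```text
t: 44.35
tcp_pos: [0.579, -0.3156, 0.1075]
tool_rot: [0.12, 0.697, -0.12, 0.697]
force: [-0.3, 0.6, 0.2]
finger_gap: 0.399
```

Run:
```python
from h import *
p,R,m=cur();print(p,m['force'],m['finger_gap']*85.4,yaw(R))
w=snap('wrist','w34');crop(w,220,420,150,350,3,'w34c')
```

```text
[ 579.04807934 -315.56866946  107.50973079] [-0.26569579  0.61639684  0.19417933] 34.08382308965529 -19.529910774129338
```

View pics/w34c.png

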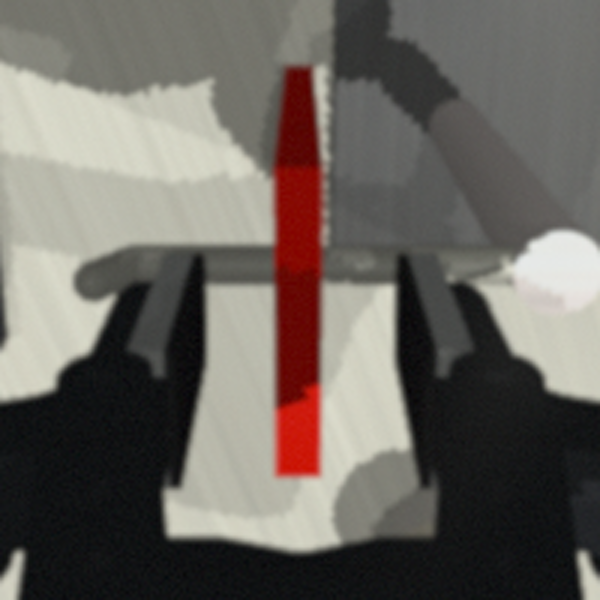

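The plate hangs clear between the open fingers, so I'm lifting straight up and backing away.

>>> move_arm(
  deltas=[34,-15,0,0,0,0,0,34,-30,0,0,0,0,0,34,-30,0,0,0,0,0,34,-20,20,-30,0,0,0,34,0,30,-40,0,0,0,34,0,40,-40,0,0,0,34,0,40,-40,0,0,0,34,0,40,0,0,0,0,34,0,0,0,0,0,0,34,0,0,0,0,0,0],
)

```text
t: 45.4
tcp_pos: [0.5009, -0.1167, 0.204]
tool_rot: [0.119, 0.696, -0.12, 0.698]
force: [-0.3, -0.3, -0.1]
finger_gap: 0.396
```

Run:
```python
from h import *
p,R,m=cur();print(p,m['force'],m['t'])
S=snap('scene','s35');crop(S,170,345,150,265,4.5,'s35c')
T=snap('top','t35');crop(T,300,450,150,260,5,'t35c')
for n,s in (('T',T),('S',S)):
    X=cloud(s)*1000
    m=(X[...,2]>60)&(X[...,2]<165)&(abs(X[...,0]-580)<60)&(abs(X[...,1]+318)<60)&(s['image'][...,0]>s['image'][...,1].astype(int)+30)
    q=X[m];print(n,len(q),q.min(0),q.max(0),np.median(q,0))
    for b in blobs(s,.028,.045,(.38,.62,-.2,.05),20): print('cap',b[1],b[2],b[3],b[4])
    hsv=cv2.cvtColor(s['image'],cv2.COLOR_RGB2HSV)
    m=((hsv[...,0]<8)|(hsv[...,0]>172))&(hsv[...,1]>140)&(abs(X[...,0]-670)<70)&(abs(X[...,1]+19)<40)
    print('lever',X[m].mean(0) if m.sum() else None)
```

```text
[ 500.94504279 -116.73799279  204.00106865] [-0.30103288 -0.27862286 -0.12626823] 45.4
T 64 [ 566.86680553 -341.17552686   96.76429603] [ 589.86062116 -287.24268622  161.57045174] [ 578.45349139 -312.20026637  155.89147241]
cap [ 0.5433 -0.0385  0.0345] [544.5 -39. ] [41.7 41.8] 88.9
cap [ 0.4532 -0.0304  0.0346] [451.2 -33.7] [41.6 41.7] 88.7
lever [697.99977644 -24.22412996 102.76067515]
S 235 [ 557.30451667 -341.59304279   60.11003038] [ 595.33161409 -287.24062166  161.12862447] [ 584.10593642 -310.68709603  136.50428176]
cap [ 0.4552 -0.035   0.0338] [454.3 -35.2] [44.1 48.7] 89.3
cap [ 0.4528 -0.1316  0.0331] [ 453.3 -131.6] [52.8 43.3] 1.7
cap [ 0.5482 -0.0394  0.034 ] [546.1 -39.3] [44.1 51.1] 89.0
cap [ 0.5476 -0.1325  0.0337] [ 547.9 -132.4] [43.8 49.7] 89.9
lever [704.55105208 -24.1430699   99.97630861]
```

View pics/s35c.png

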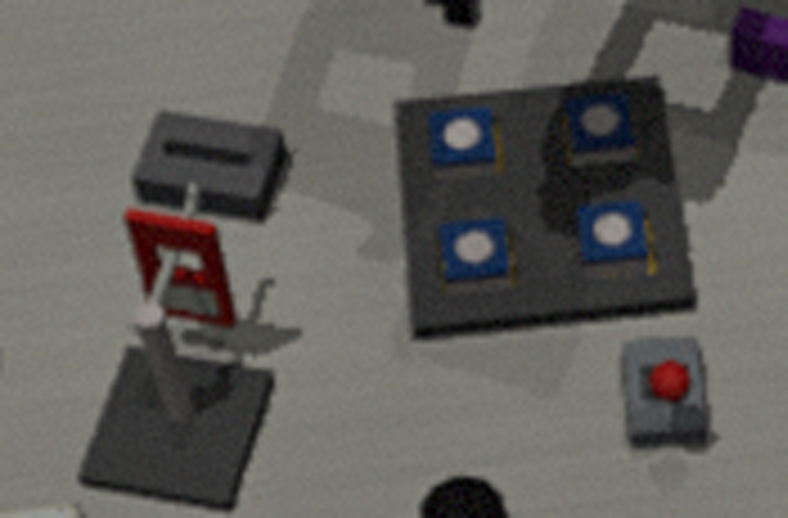

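View pics/t35c.png

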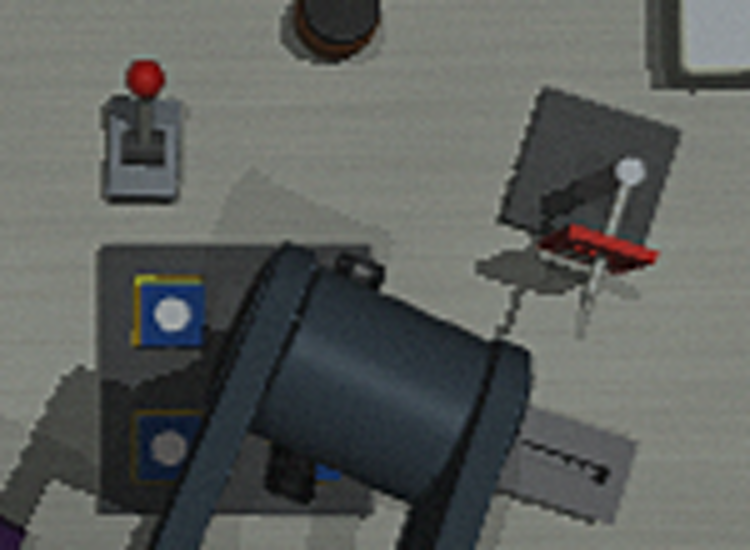

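>>> move_arm(
  deltas=[34,-30,10,-30,0,0,0,34,0,0,-40,0,0,0,34,0,0,-40,0,0,0,34,0,0,-40,0,0,0,34,0,0,0,0,0,0,34,0,0,0,0,0,0,34,0,0,0,0,0,0],
)

```text
t: 46.2
tcp_pos: [0.3637, -0.059, 0.2332]
tool_rot: [0.12, 0.696, -0.121, 0.698]
force: [0.0, 0.2, -0.5]
finger_gap: 0.399
```

Run:
```python
from h import *
p,R,m=cur();print(p,m['force'],m['t'])
S=snap('scene','s36');crop(S,170,345,150,265,4.5,'s36c')
T=snap('top','t36')
for n,s in (('T',T),('S',S)):
    X=cloud(s)*1000
    m=(X[...,2]>60)&(X[...,2]<165)&(abs(X[...,0]-580)<60)&(abs(X[...,1]+318)<60)&(s['image'][...,0]>s['image'][...,1].astype(int)+30)
    q=X[m];print(n,len(q),np.median(q,0))
    for b in blobs(s,.028,.045,(.38,.62,-.2,.05),20): print('cap',b[1],b[2],b[3],b[4])
```

```text
[363.74029902 -58.99605644 233.22981089] [ 0.00686473  0.23996036 -0.5416378 ] 46.2
T 64 [ 578.50759009 -313.16230211  155.39785755]
cap [ 0.5432 -0.0387  0.0343] [544.5 -39. ] [41.8 41.9] 88.8
cap [ 0.5426 -0.1319  0.0345] [ 542.7 -132.5] [42.  41.7] 89.0
cap [ 0.4512 -0.0335  0.0348] [451.2 -33.7] [41.5 41.7] 88.9
cap [ 0.4497 -0.1302  0.0346] [ 449.5 -130.3] [42.1 41.5] 89.0
S 232 [ 584.75789393 -311.10286282  136.7744507 ]
cap [ 0.4555 -0.0354  0.0338] [453.6 -35.4] [43.6 50.6] 88.7
cap [ 0.4533 -0.1314  0.0334] [ 452.3 -131.4] [43.4 50.9] 86.1
cap [ 0.5475 -0.0396  0.0337] [545.7 -39.1] [44.5 50.1] 88.5
cap [ 0.5475 -0.1324  0.0332] [ 546.2 -132.4] [43.6 47. ] 89.7
```

View pics/s36c.png

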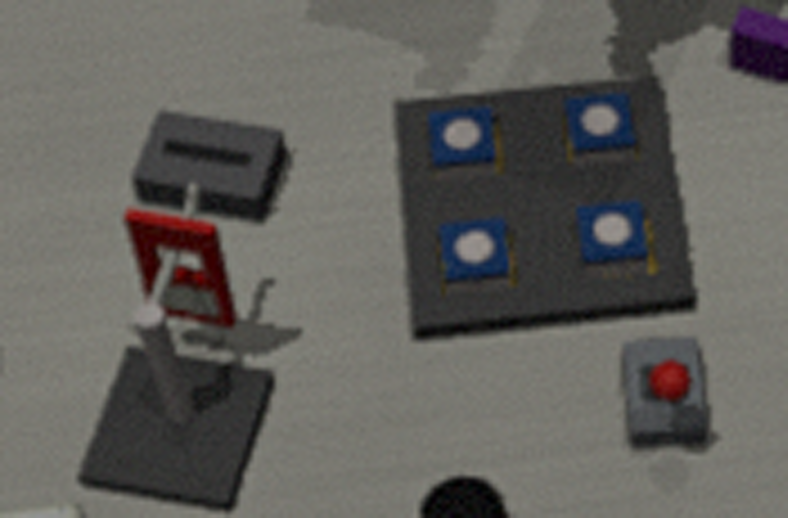

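View pics/t36.png

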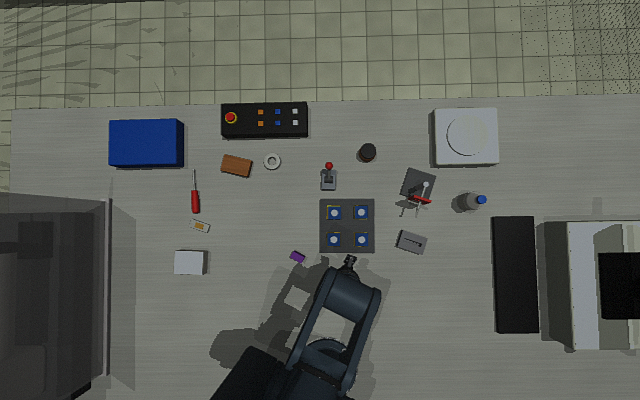

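All checks are good: four caps home, lever on, plate at rest on the hook, robot clear, bystanders unmoved.

```bash
python3 -c "
from station import job
print(job.sign_off())"
```

```text
the job is handed in; nothing more can be done
None
```

I tipped all four caps rim-down and set each in its own pocket. I then threw the vacuum lever to on, hung the plate on the hook, and handed the job in at about 46 s of the 189 s allowed.

**Last checks before hand-in**
- **Caps:** all four sit blue face up and square, with tops at 34–35 mm (34 expected) and centres within about 2 mm of their pockets.
- **Lever:** the ball moved about 69 mm in the on direction to its end stop. That makes it about 1.0 rad, inferred from the ball's position because the joint angle can't be read directly.
- **Plate:** it hangs on the bar near its middle and at rest, let go. Its top reads about 155–156 mm (156 expected).
- **Bystanders:** none looks moved in the last pictures, judged by eye rather than measured. The robot touches nothing.

**What disagreed or went wrong**
- The real fingertips stand about 35 mm above the reported TCP. My first pushes therefore passed over cap A without tipping it; I corrected for the offset from then on.
- The cap placed last moved about 3.5 mm inside its pocket between two later looks, possibly the announced knock. It stayed seated, within about 1 mm of the pocket's centre.
- The three cameras disagree with each other by 1–3 mm, and the scene camera by up to about 5 mm on some points, so the positions are good only to that level.

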